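# Sort mill bodies from shaker bodies by probing their bores, then pack the crates

### The arm

A 6-joint arm with a two-finger parallel gripper is mounted at the origin on a cart in front of the work surface, level with it; the furniture and walls round the work are solid. World frame = base frame: x ahead of the robot, y to its left, z up, the work surface at z = 0. Lengths are in m, angles in rad, forces in N, time in s.
With the tool pointing down it reaches from about 0.275 to 0.725 m from the base axis. Payload 5.6 kg.
Tool frame: the origin (TCP) lies midway between the tips of the shut fingers; the grasp point (between the pads) lies 19 mm behind it; z points along the fingers, y is the line along which they close (so a half turn about z gives the same grasp; the last joint's range is limited). The gripper opens to 85 mm and grips with 20 to 120 N. Pads are 22 mm wide; open, the fingers measure 114 mm over their backs; the gripper's body (76 mm by 85 mm) begins 54 mm behind the grasp point. The pads swing forward as they close: fully open they stand 13 mm farther back than shut.
Start: joints at [1.627, 0.255, 0.108, 0, -1.424, -0.285], TCP at [0.125, 0.536, 0.231] pointing down, gripper open.
Joint ranges: [-2.95, 2.95], [-1.21, 1.97], [-1.09, 1.5], [-2.87, 1.71], [-2.94, -0.07], [-3.05, 3.05]. Speed limits (rad/s): [2.57, 2.57, 3.14, 3.14, 3.14, 3.14].

### API

Orientations are given as a unit quaternion [w, x, y, z].
In Python, from rig import manip, eyes, sign_off gives the robot as it stands.
- The arm moves only by the tool play_rows, never from a script. Its argument "rows" is a list of rows, each an object with "slide": the shift along the tool's x, y, z scaled (see below), a list of three; "delta_rot": the turn, a rotation vector about the tool's x, y, z scaled (see below), a list of three; "hand": the opening, from -1 (shut) to 1 (fully open), so that 0 is half open. In form: [{"slide": [tx, ty, tz], "delta_rot": [wx, wy, wz], "hand": hand}, ...]. A call has exactly 8 rows; each row is the pose to reach, as a shift and turn from the pose commanded when the call began, along the tool's axes at that moment, turning the shorter way round; what a row does not reach only later rows make up. The controller multiplies each number of a shift by 100 mm and each number of a turn by pi rad. A row lasts 1/12 s, in which the tool goes at most 41.7 mm and 7.16 degrees, less where a joint would pass 70% of its speed; a pose out of reach is approached as far as the arm can. A call with a number of a shift or a turn outside -1 to 1 is refused whole. A call with a gripper value outside its range is refused whole. The fingers move at their own pace and stop on an object; "squeeze" is the grip in N (left out, the last holds). Time passes only in rows, so rows that repeat a pose let the fingers close, or fill a call up. It gives the time, the measured TCP pose, the force, the opening and the grip force at its end, in the units of the state.
- manip.get_state(): the state, without advancing time (a new reading comes with each control period).
- eyes.get_image(name): name is "side" or "top"; returns the picture (420x560x3 uint8, blue, green, red); there is no depth.
- eyes.camera_model(name): a dict with "camera_matrix" (3x3 intrinsics, pixels), "T" (4x4, takes a point from camera to world coordinates). Camera axes: x right, y up, looking along -z (the intrinsics and any distortion apply to the point x, -y, -z); pixel columns grow to the right and rows downward; lengths in m; the calibration is good to about 2 mm. A picture is of the moment at which its call begins. camera_model takes no time and is no camera call.
- sign_off(): hands the job in; it is judged then, once.
The state is a dict: "t": time; "q": joint angles; "joint_velocities": joint speeds; "joint_efforts": joint torques, N m; "ee_pos": TCP position; "tool_rot": TCP orientation; "ft_force": force on the tool from outside, world axes, zero at the start; "moment": the same for the moment, N m; "width": finger opening in m; "gripper_force": force on a finger pad.
Only numpy, scipy, OpenCV 4.12 (cv2) and the standard library are available. Lean on these libraries where they do the work, as an engineer would, in place of code of your own. Each camera call takes 0.05 s, during which the arm holds its last target. There are 200 camera calls.

### The job

These turned wooden bodies, caps off, are pepper mills (bored right through) and salt shakers (bored blind from the top), and look the same outside: take the probe from its stand and, going from the tallest to the shortest so that none is missed, lower it into each bore until it stops or has plainly gone right through, then put the probe back in its stand. Stand the mills upright in the cells of the dark crate and the shakers in the cells of the pale crate, one to a cell, and fill every cell left empty with a packing block standing on end so that nothing shifts on the road; leave the honey jar and the white bowl alone.

Things in the scene. Friction and masses are not known exactly. Their poses are not given: they have to be found in the camera images.
- tall_1: the tall turned wooden body, a cylinder 46 mm across and 92 mm tall, mid-brown, standing upright; origin at the centre of its underside, z up its axis. A round bore 24 mm across opens at its top centre: it either ends blind 36 mm below the top or runs right through to the underside; the two kinds look the same outside. tall_1 and tall_2 are one of each kind, which is which is not told; exactly one of the two is on the worktop.
- tall_2: the tall turned wooden body, a cylinder 46 mm across and 92 mm tall, mid-brown, standing upright; origin at the centre of its underside, z up its axis. A round bore 24 mm across opens at its top centre: it either ends blind 36 mm below the top or runs right through to the underside; the two kinds look the same outside. tall_1 and tall_2 are one of each kind, which is which is not told; exactly one of the two is on the worktop.
- middle_1: the middle turned wooden body, a cylinder 46 mm across and 81 mm tall, mid-brown, standing upright; origin at the centre of its underside, z up its axis. A round bore 24 mm across opens at its top centre: it either ends blind 36 mm below the top or runs right through to the underside; the two kinds look the same outside. middle_1 and middle_2 are one of each kind, which is which is not told; exactly one of the two is on the worktop.
- middle_2: the middle turned wooden body, a cylinder 46 mm across and 81 mm tall, mid-brown, standing upright; origin at the centre of its underside, z up its axis. A round bore 24 mm across opens at its top centre: it either ends blind 36 mm below the top or runs right through to the underside; the two kinds look the same outside. middle_1 and middle_2 are one of each kind, which is which is not told; exactly one of the two is on the worktop.
- short_1: the short turned wooden body, a cylinder 46 mm across and 70 mm tall, mid-brown, standing upright; origin at the centre of its underside, z up its axis. A round bore 24 mm across opens at its top centre: it either ends blind 36 mm below the top or runs right through to the underside; the two kinds look the same outside. short_1 and short_2 are one of each kind, which is which is not told; at most one of the two is on the worktop.
- short_2: the short turned wooden body, a cylinder 46 mm across and 70 mm tall, mid-brown, standing upright; origin at the centre of its underside, z up its axis. A round bore 24 mm across opens at its top centre: it either ends blind 36 mm below the top or runs right through to the underside; the two kinds look the same outside. short_1 and short_2 are one of each kind, which is which is not told; at most one of the two is on the worktop.
- block_0: a pale wooden packing block, 48 x 48 mm and 64 mm tall, standing on end; origin at the centre of its underside, x and y along its sides, z up
- block_1: a pale wooden packing block, 48 x 48 mm and 64 mm tall, standing on end; origin at the centre of its underside, x and y along its sides, z up
- block_2: a pale wooden packing block, 48 x 48 mm and 64 mm tall, standing on end; origin at the centre of its underside, x and y along its sides, z up
- block_3: a pale wooden packing block, 48 x 48 mm and 64 mm tall, standing on end; origin at the centre of its underside, x and y along its sides, z up
- dark_crate: the dark brown wooden crate with black pads, for the mill bodies; fixed to the worktop, 186 mm long (its x), 66 mm wide (its y); one row of three square cells side by side along x, each 54 x 54 mm inside, 60 mm apart, open above; walls 6 mm thick, 34 mm high, the two end walls 40 mm, the partitions 30 mm; origin at the centre of its underside
- dark_crate_cell0 (a point): centre of the floor of cell 0 of the dark brown crate, 8 mm above the worktop
- dark_crate_cell1 (a point): centre of the floor of cell 1 of the dark brown crate, 8 mm above the worktop
- dark_crate_cell2 (a point): centre of the floor of cell 2 of the dark brown crate, 8 mm above the worktop
- pale_crate: the pale wooden crate with cork-coloured pads, for the shaker bodies; fixed to the worktop, 186 mm long (its x), 66 mm wide (its y); one row of three square cells side by side along x, each 54 x 54 mm inside, 60 mm apart, open above; walls 6 mm thick, 34 mm high, the two end walls 40 mm, the partitions 30 mm; origin at the centre of its underside
- pale_crate_cell0 (a point): centre of the floor of cell 0 of the pale crate, 8 mm above the worktop
- pale_crate_cell1 (a point): centre of the floor of cell 1 of the pale crate, 8 mm above the worktop
- pale_crate_cell2 (a point): centre of the floor of cell 2 of the pale crate, 8 mm above the worktop
- probe: the probe: a straight round steel rod 10 mm across whose blunt tip is the origin, z up along it; from 109 to 156 mm above the tip is its dark wooden grip, a cylinder 24 mm across; a brass collar 17 mm across sits just below the grip, 98 mm above the tip; 158 mm long in all, about 90 g, standing in its stand, where it may lean up to 4 degrees
- probe_tip (a point): the tip of the probe's rod
- stand: the probe's turned wooden stand, fixed: 72 mm across at the foot, about 42 mm across at the neck, 75 mm tall; a hole 14 mm across, flared to 28 mm at its mouth, runs down its axis to 10 mm above the worktop, so the resting tip is 10 mm up; origin at the centre of its underside
- honey_jar: a honey jar with a red lid, 58 mm across, 68 mm tall, not part of the job; origin at the centre of its underside. (Behind the work the wall cabinets hang with their fronts at x = 0.62 m: their underside is 0.58 m up, and 0.45 m up to the right of y = -0.13 m.)
- sugar_bowl: a small white bowl, 67 mm across, 40 mm tall, not part of the job; origin at the centre of its underside
Things that resemble listed ones, but are neither listed nor needed, are in the scene too. What is shaped like the block_2 but purple is not meant.

How it is judged:
By the outcome, as a careful person would: the job done as asked, in the order asked, and still so for the second after the job is handed in, with the robot touching nothing.
Of tall_1, tall_2 only 1 to 1 are there at a start; the rules pass over those that are not, and their reading is None.
Of middle_1, middle_2 only 1 to 1 are there at a start; the rules pass over those that are not, and their reading is None.
Of short_1, short_2, block_3 only 1 to 1 are there at a start; the rules pass over those that are not, and their reading is None.
At some moment in a run one of block_0, block_1, block_2, block_3 may be knocked a few centimetres aside while the robot is not near it.
It also fails if it takes over 205 s, if anything falls off the work surface, if the arm or the gripper's body presses on something with over 40 N, if the wrist force passes 120 N, or if a joint passes its speed limit or range.

## Working session

There is one attempt and no reset: what is moved stays moved. The work goes in short steps, Python scripts to look and compute and a tool call to move; the robot and the scene stay as the last step left them, time stands still between calls to the robot, and variables do not carry over. Pictures are saved under pics/ and viewed, at most 14 in all, crops included, and the job is handed in when it is done.

Besides the shell and the picture viewer there is one more tool, called after "Request:" as name(argument=value, ...) on one line, values as JSON. play_rows: Moves the arm, as the interface text tells. Its arguments: {"type":"object","properties":{"rows":{"type":"array"},"squeeze":{"type":"number"}},"required":["rows"]}

```bash
mkdir -p pics; cat > h.py <<'E'
import numpy as np, cv2
from rig import manip, eyes, sign_off
def cam(n):
    m=eyes.camera_model(n); return np.array(m["camera_matrix"]),np.array(m["T"]),m
def ray(n,u,v):
    K,T,_=cam(n); d=np.array([(u-K[0,2])/K[0,0],-(v-K[1,2])/K[1,1],-1.]); return T[:3,3],T[:3,:3]@d
def at(n,u,v,z):
    o,d=ray(n,u,v); return o+d*(z-o[2])/d[2]
def proj(n,p):
    K,T,_=cam(n); c=T[:3,:3].T@(np.array(p)-T[:3,3]); return np.array([K[0,2]+K[0,0]*c[0]/-c[2],K[1,2]+K[1,1]*-c[1]/-c[2]])
E
python3 - <<'E'
from h import *
for n in ("top","side"):
    im=eyes.get_image(n); cv2.imwrite(f"pics/{n}0.png",im); print(cam(n)[2])
cv2.imwrite("pics/top0b.png",cv2.resize(cv2.imread("pics/top0.png"),(800,600),interpolation=cv2.INTER_CUBIC))
cv2.imwrite("pics/side0b.png",cv2.resize(cv2.imread("pics/side0.png"),(800,600),interpolation=cv2.INTER_CUBIC))
s=manip.get_state(); print(s)
E
```

```text
{'camera_matrix': array([[404.85913451,   0.        , 273.37735753],
       [  0.        , 404.85913451, 206.93629094],
       [  0.        ,   0.        ,   1.        ]]), 'T': array([[ 0.007679  ,  0.98272232, -0.18492665,  0.27715406],
       [-0.99996851,  0.00717597, -0.00338933,  0.07624287],
       [-0.00200375,  0.18494686,  0.98274648,  1.17861916],
       [ 0.        ,  0.        ,  0.        ,  1.        ]])}
{'camera_matrix': array([[538.70451136,   0.        , 288.75297451],
       [  0.        , 538.70451136, 200.68517775],
       [  0.        ,   0.        ,   1.        ]]), 'T': array([[-0.98073919,  0.07042986, -0.18218197,  0.19772111],
       [-0.19477174, -0.42259804,  0.88514115,  1.54048302],
       [-0.01464937,  0.90357652,  0.42817621,  0.7554976 ],
       [ 0.        ,  0.        ,  0.        ,  1.        ]])}
{'t': 0.1, 'q': array([ 1.62662453e+00,  2.55673798e-01,  1.07129015e-01, -4.16515589e-04,
       -1.42391545e+00, -2.84593228e-01]), 'joint_velocities': array([ 0.00048757, -0.00199074,  0.00486113,  0.00170494, -0.00020717,
       -0.00193827]), 'joint_efforts': array([-3.30140727e-03, -3.87598050e+01,  2.38475221e+01,  5.37790507e+00,
       -3.74276729e-03,  5.45453815e-06]), 'ee_pos': array([0.12457874, 0.53524313, 0.23049256]), 'tool_rot': array([ 8.54825383e-04,  9.93461586e-01, -1.14163664e-01, -6.20882625e-05]), 'ft_force': array([-0.2528882 , -0.81839023,  0.16285936]), 'moment': array([0.01197487, 0.0123162 , 0.02642962]), 'gripper_force': 0.0, 'width': 0.08551478768333252}
```

View pics/top0b.png

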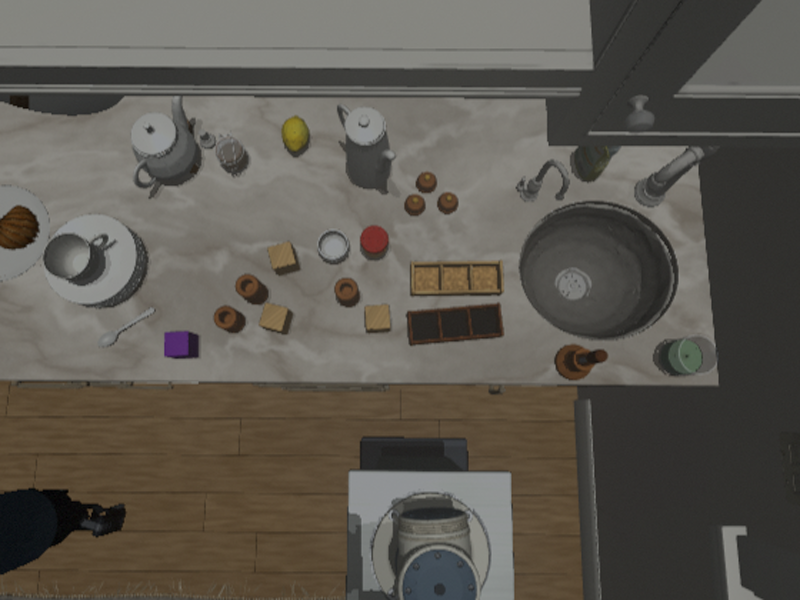

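View pics/side0b.png

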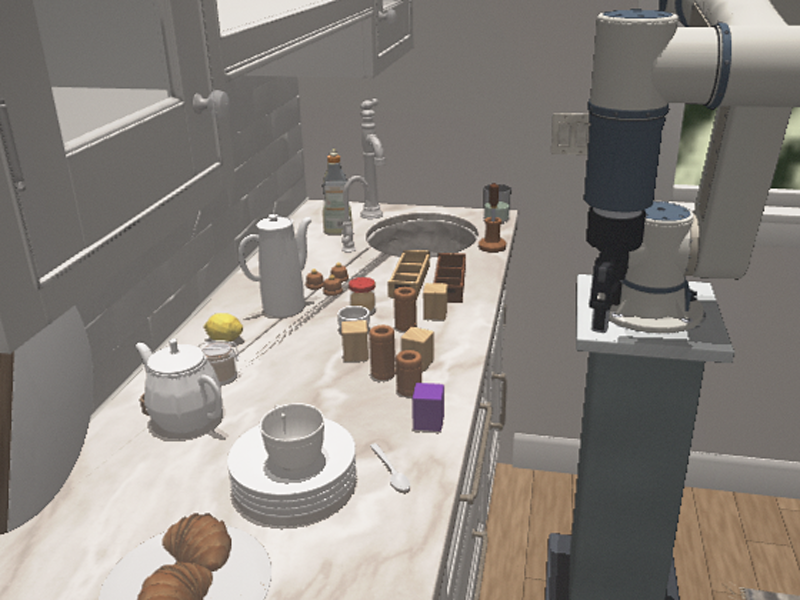

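Top view (800×600): bodies at (248,287), (228,318) and (346,290); blocks at (282,257), (275,318) and (377,318). The pale crate is at (456,277), the dark crate at (455,323) and the stand with probe at (575,360). Look-alikes to leave alone are the purple block (180,344) and three small brown knobs (427,182), (415,204), (448,202). I'll check these in close crops.

```bash
python3 - <<'E'
from h import *
t=cv2.imread("pics/top0.png")
a=cv2.resize(t[165:245,145:280],None,fx=5.9,fy=5.9,interpolation=cv2.INTER_CUBIC)
b=cv2.resize(t[170:270,280:440],None,fx=5,fy=5,interpolation=cv2.INTER_CUBIC)
cv2.imwrite("pics/ca.png",a);cv2.imwrite("pics/cb.png",b)
s=cv2.imread("pics/side0.png")
c=cv2.resize(s[110:290,230:380],None,fx=3.3,fy=3.3,interpolation=cv2.INTER_CUBIC);cv2.imwrite("pics/cc.png",c);print(a.shape,b.shape,c.shape)
E
```

```text
(472, 796, 3) (500, 800, 3) (594, 495, 3)
```

View pics/ca.png

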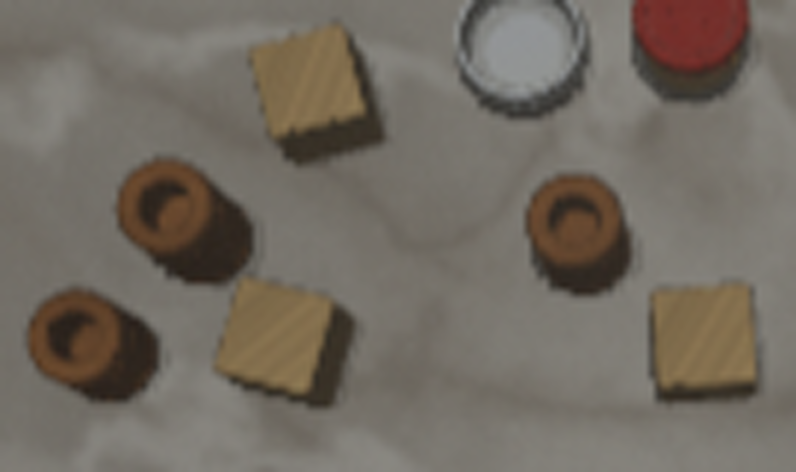

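View pics/cb.png

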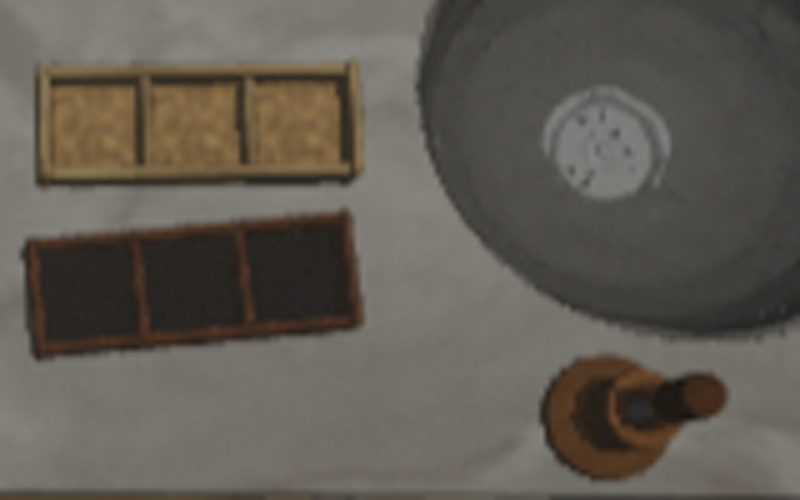

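View pics/cc.png

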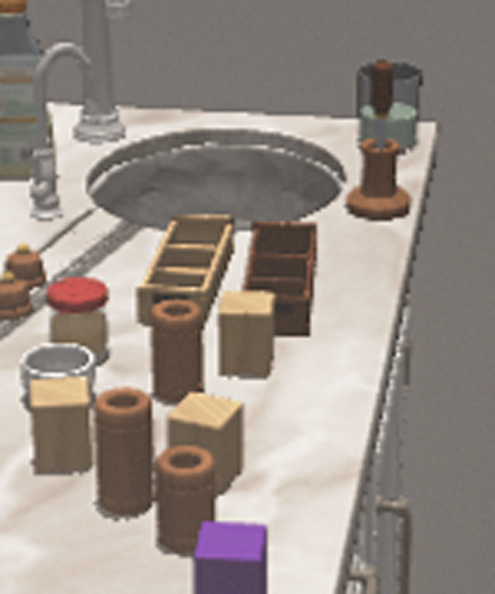

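```bash
cat > m.py <<'E'
from h import *
A=lambda p:(145+(p[0]+.5)/5.9-.5,165+(p[1]+.5)/5.9-.5)
B=lambda p:(280+(p[0]+.5)/5-.5,170+(p[1]+.5)/5-.5)
C=lambda p:(230+(p[0]+.5)/3.3-.5,110+(p[1]+.5)/3.3-.5)
E
python3 - <<'E'
from m import *
np.set_printoptions(precision=4,suppress=True)
for n,p,z in [("tall",(166,206),.092),("short",(75,337),.070),("mid",(575,221),.081)]:
    P=at("top",*A(p),z); print(n,P, "side px crop",(proj("side",P)-[229.5,109.5])*3.3)
for n,c in [("A",[(250,50),(340,24),(368,112),(272,140)]),("B",[(238,278),(335,298),(312,392),(214,370)]),("C",[(650,290),(750,283),(757,382),(657,390)])]:
    P=np.array([at("top",*A(p),.064) for p in c]); e=np.diff(np.vstack([P,P[:1]]),axis=0)
    print("block",n,P.mean(0),"edges",np.linalg.norm(e,axis=1),"ang",np.degrees(np.arctan2(e[:,1],e[:,0]))%90,"side",(proj("side",P.mean(0))-[229.5,109.5])*3.3)
for n,c in [("pale",[(37,65),(360,62),(362,180),(40,185)]),("dark",[(25,243),(348,211),(360,325),(35,356)])]:
    P=np.array([at("top",*B(p),.038) for p in c]); e=np.diff(np.vstack([P,P[:1]]),axis=0)
    print(n,P.mean(0),"edges",np.linalg.norm(e,axis=1),"ang",np.degrees(np.arctan2(e[:,1],e[:,0]))%180)
    for q in P: print("  side",(proj("side",q)-[229.5,109.5])*3.3)
for n,p,z in [("foot",(611,417),.003),("foot l",(543,415),.003),("foot bot",(610,478),.003),("stand top",(650,407),.075),("grip top",(703,396),.168)]:
    P=at("top",*B(p),z); print(n,P,"side",(proj("side",P)-[229.5,109.5])*3.3)
E
```

```text
tall [0.5004 0.3561 0.092 ] side px crop [123.26  400.466]
short [0.4418 0.4012 0.07  ] side px crop [185.7099 460.3174]
mid [0.4968 0.1668 0.081 ] side px crop [177.39   309.8867]
block A [0.5679 0.2985 0.064 ] edges [0.0449 0.0462 0.0476 0.0463] ang [17.2201 19.2024 17.2549 15.8696] side [ 60.6681 390.7013]
block B [0.4447 0.3087 0.064 ] edges [0.0473 0.0457 0.0477 0.045 ] ang [78.6985 78.659  77.797  78.2161] side [205.2836 408.8056]
block C [0.4453 0.1064 0.064 ] edges [0.0475 0.0473 0.0471 0.0478] ang [4.484  4.4688 5.0312 4.8728] side [246.9756 302.3713]
pale [ 0.5303 -0.0527  0.038 ] edges [0.1873 0.0697 0.1847 0.0708] ang [ 90.9588 179.3365  91.3236   1.475 ]
  side [136.4047 289.3575]
  side [173.4707 214.8325]
  side [238.6853 219.2425]
  side [209.4442 293.7164]
dark [ 0.4368 -0.0471  0.038 ] edges [0.1857 0.0656 0.1848 0.0648] ang [96.146   4.388  95.8838  5.1443]
  side [242.8854 299.994 ]
  side [254.4735 223.4624]
  side [317.834  225.5559]
  side [311.6632 302.2154]
foot [ 0.3656 -0.292   0.003 ] side [378.5581 205.2299]
foot l [ 0.3664 -0.2528  0.003 ] side [374.047  218.6644]
foot bot [ 0.3306 -0.2896  0.003 ] side [409.9296 207.9445]
stand top [ 0.3657 -0.2909  0.075 ] side [380.2478 144.5586]
grip top [ 0.3639 -0.2866  0.168 ] side [384.1216  64.0867]
```

Everything is consistent between the two cameras to about 2 mm. A short body is present, so there are 3 bodies and 3 blocks for 6 cells. First move: turn the tool to yaw -90° (so it closes along world x) and head for the probe.

Request:
play_rows(rows=[{"slide": [0.12,0.04,0],"delta_rot": [0,0,0.027],"hand": 1},{"slide": [0.25,0.08,0],"delta_rot": [0,0,0.053],"hand": 1},{"slide": [0.38,0.11,0],"delta_rot": [0,0,0.08],"hand": 1},{"slide": [0.5,0.15,0],"delta_rot": [0,0,0.107],"hand": 1},{"slide": [0.62,0.19,0],"delta_rot": [0,0,0.133],"hand": 1},{"slide": [0.75,0.22,0],"delta_rot": [0,0,0.16],"hand": 1},{"slide": [0.88,0.26,0],"delta_rot": [0,0,0.187],"hand": 1},{"slide": [1,0.3,0],"delta_rot": [0,0,0.2135],"hand": 1}])

```text
t: 0.77
ee_pos: [0.2158, 0.4831, 0.2308]
tool_rot: [0.001, 0.9, -0.437, 0.0]
ft_force: [-0.1, -0.9, 0.7]
width: 0.0856
gripper_force: 0.0
```

Request:
play_rows(rows=[{"slide": [0.12,0,0],"delta_rot": [0,0,0.027],"hand": 1},{"slide": [0.25,0,0],"delta_rot": [0,0,0.053],"hand": 1},{"slide": [0.38,0,0],"delta_rot": [0,0,0.08],"hand": 1},{"slide": [0.5,0,0],"delta_rot": [0,0,0.107],"hand": 1},{"slide": [0.62,0,0],"delta_rot": [0,0,0.133],"hand": 1},{"slide": [0.75,0,0],"delta_rot": [0,0,0.16],"hand": 1},{"slide": [0.88,0,0],"delta_rot": [0,0,0.187],"hand": 1},{"slide": [1,0,0],"delta_rot": [0,0,0.2135],"hand": 1}])

```text
t: 1.43
ee_pos: [0.2777, 0.4046, 0.2309]
tool_rot: [-0.0, -0.706, 0.708, -0.0]
ft_force: [0.0, -0.0, 1.1]
width: 0.0854
gripper_force: 0.0
```

```bash
cat >> h.py <<'E'
from scipy.spatial.transform import Rotation as R
np.set_printoptions(precision=4,suppress=True)
def st():
    s=manip.get_state(); q=s["tool_rot"]; r=R.from_quat([q[1],q[2],q[3],q[0]]).as_matrix()
    print("t",round(s["t"],2),"pos",s["ee_pos"],"x",r[:,0],"z",r[:,2],"F",s["ft_force"],"w",round(s["width"],4),"g",round(s["gripper_force"],1),"q",s["q"]); return s,r
E
python3 -c "
from h import *
st()"
```

```text
t 1.43 pos [0.2777 0.4046 0.2309] x [-0.0038 -1.      0.0009] z [-0.0005 -0.0009 -1.    ] F [ 0.0317 -0.0135  1.133 ] w 0.0854 g 0.0 q [ 1.2891  0.1382 -0.0397 -0.0003 -1.3939 -1.2929]
```

Request:
play_rows(rows=[{"slide": [0.12,-0.03,0],"delta_rot": [0,0,0],"hand": 1},{"slide": [0.25,-0.06,0],"delta_rot": [0,0,0],"hand": 1},{"slide": [0.38,-0.09,0],"delta_rot": [0,0,0],"hand": 1},{"slide": [0.5,-0.12,0],"delta_rot": [0,0,0],"hand": 1},{"slide": [0.62,-0.15,0],"delta_rot": [0,0,0],"hand": 1},{"slide": [0.75,-0.18,0],"delta_rot": [0,0,0],"hand": 1},{"slide": [0.88,-0.21,0],"delta_rot": [0,0,0],"hand": 1},{"slide": [1,-0.23,0],"delta_rot": [0,0,0],"hand": 1}])

```text
t: 2.1
ee_pos: [0.3008, 0.3041, 0.2313]
tool_rot: [-0.0, 0.707, -0.707, -0.0]
ft_force: [0.1, -0.1, -0.3]
width: 0.0853
gripper_force: 0.0
```

Request:
play_rows(rows=[{"slide": [0.12,-0.03,0],"delta_rot": [0,0,0],"hand": 1},{"slide": [0.25,-0.06,0],"delta_rot": [0,0,0],"hand": 1},{"slide": [0.38,-0.09,0],"delta_rot": [0,0,0],"hand": 1},{"slide": [0.5,-0.12,0],"delta_rot": [0,0,0],"hand": 1},{"slide": [0.62,-0.15,0],"delta_rot": [0,0,0],"hand": 1},{"slide": [0.75,-0.18,0],"delta_rot": [0,0,0],"hand": 1},{"slide": [0.88,-0.21,0],"delta_rot": [0,0,0],"hand": 1},{"slide": [1,-0.23,0],"delta_rot": [0,0,0],"hand": 1}])

```text
t: 2.77
ee_pos: [0.3239, 0.2042, 0.2313]
tool_rot: [0.0, 0.707, -0.707, 0.0]
ft_force: [-0.5, -0.9, 0.9]
width: 0.0855
gripper_force: 0.0
```

Request:
play_rows(rows=[{"slide": [0.12,-0.03,0],"delta_rot": [0,0,0],"hand": 1},{"slide": [0.25,-0.06,0],"delta_rot": [0,0,0],"hand": 1},{"slide": [0.38,-0.09,0],"delta_rot": [0,0,0],"hand": 1},{"slide": [0.5,-0.12,0],"delta_rot": [0,0,0],"hand": 1},{"slide": [0.62,-0.15,0],"delta_rot": [0,0,0],"hand": 1},{"slide": [0.75,-0.18,0],"delta_rot": [0,0,0],"hand": 1},{"slide": [0.88,-0.21,0],"delta_rot": [0,0,0],"hand": 1},{"slide": [1,-0.23,0],"delta_rot": [0,0,0],"hand": 1}])

```text
t: 3.43
ee_pos: [0.3468, 0.1043, 0.2313]
tool_rot: [-0.0, 0.707, -0.707, 0.0]
ft_force: [0.4, -0.4, 0.1]
width: 0.0853
gripper_force: 0.0
```

Request:
play_rows(rows=[{"slide": [0.12,-0.03,0],"delta_rot": [0,0,0],"hand": 1},{"slide": [0.25,-0.06,0],"delta_rot": [0,0,0],"hand": 1},{"slide": [0.38,-0.09,0],"delta_rot": [0,0,0],"hand": 1},{"slide": [0.5,-0.12,0],"delta_rot": [0,0,0],"hand": 1},{"slide": [0.62,-0.15,0],"delta_rot": [0,0,0],"hand": 1},{"slide": [0.75,-0.18,0],"delta_rot": [0,0,0],"hand": 1},{"slide": [0.88,-0.21,0],"delta_rot": [0,0,0],"hand": 1},{"slide": [1,-0.23,0],"delta_rot": [0,0,0],"hand": 1}])

```text
t: 4.1
ee_pos: [0.3697, 0.0043, 0.2313]
tool_rot: [-0.0, 0.707, -0.707, 0.0]
ft_force: [-0.4, -0.7, -0.5]
width: 0.0854
gripper_force: 0.0
```

Request:
play_rows(rows=[{"slide": [0.12,0,0],"delta_rot": [0,0,0],"hand": 1},{"slide": [0.25,0,0],"delta_rot": [0,0,0],"hand": 1},{"slide": [0.38,0,0],"delta_rot": [0,0,0],"hand": 1},{"slide": [0.5,0,0],"delta_rot": [0,0,0],"hand": 1},{"slide": [0.62,0,0],"delta_rot": [0,0,0],"hand": 1},{"slide": [0.75,0,0],"delta_rot": [0,0,0],"hand": 1},{"slide": [0.88,0,0],"delta_rot": [0,0,0],"hand": 1},{"slide": [1,0,0],"delta_rot": [0,0,0],"hand": 1}])

```text
t: 4.77
ee_pos: [0.3694, -0.0956, 0.2313]
tool_rot: [-0.0, 0.707, -0.707, 0.0]
ft_force: [-0.2, -0.4, -0.3]
width: 0.0855
gripper_force: 0.0
```

Request:
play_rows(rows=[{"slide": [0.12,0,0],"delta_rot": [0,0,0],"hand": 1},{"slide": [0.25,0,0],"delta_rot": [0,0,0],"hand": 1},{"slide": [0.38,0,0],"delta_rot": [0,0,0],"hand": 1},{"slide": [0.5,0,0],"delta_rot": [0,0,0],"hand": 1},{"slide": [0.62,0,0],"delta_rot": [0,0,0],"hand": 1},{"slide": [0.75,0,0],"delta_rot": [0,0,0],"hand": 1},{"slide": [0.88,0,0],"delta_rot": [0,0,0],"hand": 1},{"slide": [1,0,0],"delta_rot": [0,0,0],"hand": 1}])

```text
t: 5.43
ee_pos: [0.3693, -0.1956, 0.2313]
tool_rot: [0.0, 0.707, -0.707, -0.0]
ft_force: [0.3, -0.9, -0.3]
width: 0.0853
gripper_force: 0.0
```

```bash
python3 -c "
from h import *
st()"
```

```text
t 5.43 pos [ 0.3693 -0.1956  0.2313] x [ 0.0003 -1.      0.    ] z [-0.0002 -0.     -1.    ] F [ 0.2843 -0.8949 -0.2901] w 0.0853 g 0.0 q [-0.1087 -0.01   -0.1996  0.     -1.3814  0.109 ]
```

Request:
play_rows(rows=[{"slide": [0.12,0.01,0],"delta_rot": [0,0,0],"hand": 1},{"slide": [0.24,0.02,0],"delta_rot": [0,0,0],"hand": 1},{"slide": [0.36,0.03,0],"delta_rot": [0,0,0],"hand": 1},{"slide": [0.48,0.04,0],"delta_rot": [0,0,0],"hand": 1},{"slide": [0.6,0.05,0],"delta_rot": [0,0,0],"hand": 1},{"slide": [0.72,0.05,0],"delta_rot": [0,0,0],"hand": 1},{"slide": [0.84,0.05,0],"delta_rot": [0,0,0],"hand": 1},{"slide": [0.92,0.05,0],"delta_rot": [0,0,0],"hand": 1}])

```text
t: 6.1
ee_pos: [0.3643, -0.2877, 0.2312]
tool_rot: [-0.0, -0.707, 0.707, 0.0]
ft_force: [-1.0, 0.7, -0.0]
width: 0.0853
gripper_force: 0.0
```

Request:
play_rows(rows=[{"slide": [0,0,0.12],"delta_rot": [0,0,0],"hand": 1},{"slide": [0,0,0.25],"delta_rot": [0,0,0],"hand": 1},{"slide": [0,0,0.38],"delta_rot": [0,0,0],"hand": 1},{"slide": [0,0,0.5],"delta_rot": [0,0,0],"hand": 1},{"slide": [0,0,0.62],"delta_rot": [0,0,0],"hand": 1},{"slide": [0,0,0.75],"delta_rot": [0,0,0],"hand": 1},{"slide": [0,0,0.88],"delta_rot": [0,0,0],"hand": 1},{"slide": [0,0,1],"delta_rot": [0,0,0],"hand": 1}])

```text
t: 6.77
ee_pos: [0.3645, -0.2866, 0.1306]
tool_rot: [-0.0, 0.707, -0.707, -0.0]
ft_force: [0.3, 0.2, -0.1]
width: 0.0852
gripper_force: 0.0
```

Request:
play_rows(rows=[{"slide": [0,0,0.05],"delta_rot": [0,0,0],"hand": 1},{"slide": [0,0,0.1],"delta_rot": [0,0,0],"hand": 0.5},{"slide": [0,0,0.1],"delta_rot": [0,0,0],"hand": 0},{"slide": [0,0,0.1],"delta_rot": [0,0,0],"hand": -0.3},{"slide": [0,0,0.1],"delta_rot": [0,0,0],"hand": -1},{"slide": [0,0,0.1],"delta_rot": [0,0,0],"hand": -1},{"slide": [0,0,0.1],"delta_rot": [0,0,0],"hand": -1},{"slide": [0,0,0.1],"delta_rot": [0,0,0],"hand": -1}], squeeze=60)

```text
t: 7.43
ee_pos: [0.3653, -0.2868, 0.1221]
tool_rot: [-0.0, 0.707, -0.707, 0.001]
ft_force: [-0.8, -0.2, 4.0]
width: 0.0227
gripper_force: 58.5
```

Request:
play_rows(rows=[{"slide": [0,0,0],"delta_rot": [0,0,0],"hand": -1},{"slide": [0,0,0],"delta_rot": [0,0,0],"hand": -1},{"slide": [0,0,0],"delta_rot": [0,0,0],"hand": -1},{"slide": [0,0,0],"delta_rot": [0,0,0],"hand": -1},{"slide": [0,0,0],"delta_rot": [0,0,0],"hand": -1},{"slide": [0,0,0],"delta_rot": [0,0,0],"hand": -1},{"slide": [0,0,0],"delta_rot": [0,0,0],"hand": -1},{"slide": [0,0,0],"delta_rot": [0,0,0],"hand": -1}])

```text
t: 8.1
ee_pos: [0.3653, -0.2868, 0.1221]
tool_rot: [-0.0, 0.707, -0.707, 0.001]
ft_force: [-0.7, 0.1, 5.6]
width: 0.0228
gripper_force: 58.5
```

```bash
python3 -c "
from h import *
st()"
```

```text
t 8.1 pos [ 0.3653 -0.2868  0.1221] x [ 0.0009 -1.      0.001 ] z [ 0.0011 -0.001  -1.    ] F [-0.6589  0.0873  5.5509] w 0.0228 g 58.5 q [-0.3263  0.1518 -0.3107  0.0007 -1.1069  0.3269]
```

Request:
play_rows(rows=[{"slide": [0,0,-0.08],"delta_rot": [0,0,0],"hand": -1},{"slide": [0,0,-0.2],"delta_rot": [0,0,0],"hand": -1},{"slide": [0,0,-0.33],"delta_rot": [0,0,0],"hand": -1},{"slide": [0,0,-0.46],"delta_rot": [0,0,0],"hand": -1},{"slide": [0,0,-0.6],"delta_rot": [0,0,0],"hand": -1},{"slide": [0,0,-0.74],"delta_rot": [0,0,0],"hand": -1},{"slide": [0,0,-0.88],"delta_rot": [0,0,0],"hand": -1},{"slide": [0,0,-1],"delta_rot": [0,0,0],"hand": -1}])

```text
t: 8.77
ee_pos: [0.3648, -0.2863, 0.2222]
tool_rot: [-0.0, 0.707, -0.707, -0.0]
ft_force: [0.2, 0.2, -1.7]
width: 0.0226
gripper_force: 58.8
```

Request:
play_rows(rows=[{"slide": [-0.1,0,-0.02],"delta_rot": [0,0,0],"hand": -1},{"slide": [-0.2,0,-0.05],"delta_rot": [0,0,0],"hand": -1},{"slide": [-0.33,0,-0.08],"delta_rot": [0,0,0],"hand": -1},{"slide": [-0.46,0,-0.1],"delta_rot": [0,0,0],"hand": -1},{"slide": [-0.6,0,-0.1],"delta_rot": [0,0,0],"hand": -1},{"slide": [-0.74,0,-0.1],"delta_rot": [0,0,0],"hand": -1},{"slide": [-0.88,0,-0.1],"delta_rot": [0,0,0],"hand": -1},{"slide": [-1,0,-0.1],"delta_rot": [0,0,0],"hand": -1}])

```text
t: 9.43
ee_pos: [0.364, -0.1846, 0.2305]
tool_rot: [0.0, 0.707, -0.707, -0.001]
ft_force: [0.2, 0.7, -0.4]
width: 0.0228
gripper_force: 58.8
```

```bash
python3 - <<'E'
from h import *
s,r=st()
im=eyes.get_image("side"); p=s["ee_pos"]; t=p+[0,0,-.111]
u=proj("side",t); print("tip expected",u)
x0,y0=int(u[0])-40,int(u[1])-60
c=cv2.resize(im[y0:y0+85,x0:x0+80],None,fx=7,fy=7,interpolation=cv2.INTER_CUBIC); cv2.imwrite("pics/p1.png",c); print(x0,y0,c.shape)
E
```

```text
t 9.43 pos [ 0.364  -0.1846  0.2305] x [ 0.0011 -1.     -0.0011] z [-0.0015  0.0011 -1.    ] F [ 0.2167  0.6517 -0.4097] w 0.0228 g 58.8 q [-0.0825 -0.0287 -0.2195 -0.001  -1.3817  0.0838]
tip expected [342.4162 151.7986]
302 91 (595, 560, 3)
```

View pics/p1.png

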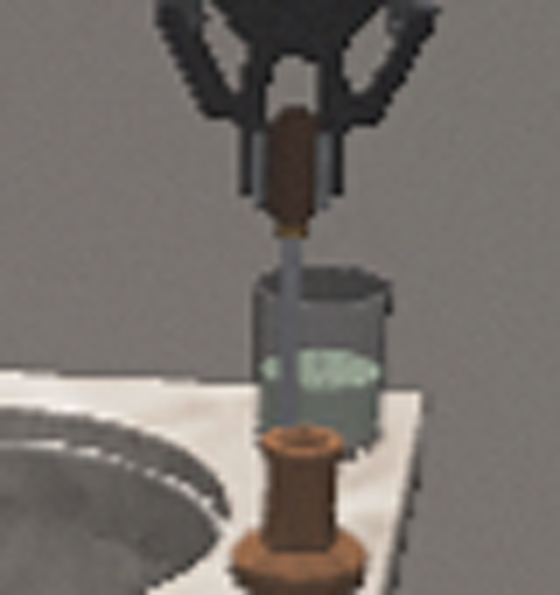

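Side crop: the rod hangs straight in x, with its tip at crop (289,425) against (286,428) expected. Its slight lean is towards -y (about 5 mm at the tip). Carry it to the tall body, at orig (173,200) in the top view.

Request:
play_rows(rows=[{"slide": [-0.12,-0.03,0],"delta_rot": [0,0,0],"hand": -1},{"slide": [-0.25,-0.07,0],"delta_rot": [0,0,0],"hand": -1},{"slide": [-0.38,-0.1,0],"delta_rot": [0,0,0],"hand": -1},{"slide": [-0.5,-0.14,0],"delta_rot": [0,0,0],"hand": -1},{"slide": [-0.62,-0.17,0],"delta_rot": [0,0,0],"hand": -1},{"slide": [-0.75,-0.2,0],"delta_rot": [0,0,0],"hand": -1},{"slide": [-0.88,-0.24,0],"delta_rot": [0,0,0],"hand": -1},{"slide": [-1,-0.27,0],"delta_rot": [0,0,0],"hand": -1}])

```text
t: 10.15
ee_pos: [0.3912, -0.0853, 0.2306]
tool_rot: [0.0, 0.707, -0.707, -0.001]
ft_force: [-0.1, 0.2, -1.1]
width: 0.0229
gripper_force: 58.8
```

Request:
play_rows(rows=[{"slide": [-0.12,-0.03,0],"delta_rot": [0,0,0],"hand": -1},{"slide": [-0.25,-0.07,0],"delta_rot": [0,0,0],"hand": -1},{"slide": [-0.38,-0.1,0],"delta_rot": [0,0,0],"hand": -1},{"slide": [-0.5,-0.14,0],"delta_rot": [0,0,0],"hand": -1},{"slide": [-0.62,-0.17,0],"delta_rot": [0,0,0],"hand": -1},{"slide": [-0.75,-0.2,0],"delta_rot": [0,0,0],"hand": -1},{"slide": [-0.88,-0.24,0],"delta_rot": [0,0,0],"hand": -1},{"slide": [-1,-0.27,0],"delta_rot": [0,0,0],"hand": -1}])

```text
t: 10.82
ee_pos: [0.418, 0.0146, 0.2305]
tool_rot: [0.001, 0.707, -0.707, -0.001]
ft_force: [0.8, 0.5, -1.2]
width: 0.0226
gripper_force: 58.8
```

Request:
play_rows(rows=[{"slide": [-0.12,-0.03,0],"delta_rot": [0,0,0],"hand": -1},{"slide": [-0.25,-0.07,0],"delta_rot": [0,0,0],"hand": -1},{"slide": [-0.38,-0.1,0],"delta_rot": [0,0,0],"hand": -1},{"slide": [-0.5,-0.14,0],"delta_rot": [0,0,0],"hand": -1},{"slide": [-0.62,-0.17,0],"delta_rot": [0,0,0],"hand": -1},{"slide": [-0.75,-0.2,0],"delta_rot": [0,0,0],"hand": -1},{"slide": [-0.88,-0.24,0],"delta_rot": [0,0,0],"hand": -1},{"slide": [-1,-0.27,0],"delta_rot": [0,0,0],"hand": -1}])

```text
t: 11.48
ee_pos: [0.446, 0.1149, 0.2312]
tool_rot: [0.0, 0.707, -0.707, -0.0]
ft_force: [-0.4, 1.0, -1.4]
width: 0.023
gripper_force: 58.8
```

Request:
play_rows(rows=[{"slide": [-0.12,-0.03,0],"delta_rot": [0,0,0],"hand": -1},{"slide": [-0.25,-0.07,0],"delta_rot": [0,0,0],"hand": -1},{"slide": [-0.38,-0.1,0],"delta_rot": [0,0,0],"hand": -1},{"slide": [-0.5,-0.14,0],"delta_rot": [0,0,0],"hand": -1},{"slide": [-0.62,-0.17,0],"delta_rot": [0,0,0],"hand": -1},{"slide": [-0.75,-0.2,0],"delta_rot": [0,0,0],"hand": -1},{"slide": [-0.88,-0.24,0],"delta_rot": [0,0,0],"hand": -1},{"slide": [-1,-0.27,0],"delta_rot": [0,0,0],"hand": -1}])

```text
t: 12.15
ee_pos: [0.473, 0.215, 0.2312]
tool_rot: [0.0, 0.707, -0.707, -0.0]
ft_force: [0.5, -0.3, -1.4]
width: 0.0228
gripper_force: 58.8
```

Request:
play_rows(rows=[{"slide": [-0.12,-0.03,0],"delta_rot": [0,0,0],"hand": -1},{"slide": [-0.25,-0.07,0],"delta_rot": [0,0,0],"hand": -1},{"slide": [-0.38,-0.1,0],"delta_rot": [0,0,0],"hand": -1},{"slide": [-0.5,-0.14,0],"delta_rot": [0,0,0],"hand": -1},{"slide": [-0.62,-0.17,0],"delta_rot": [0,0,0],"hand": -1},{"slide": [-0.75,-0.2,0],"delta_rot": [0,0,0],"hand": -1},{"slide": [-0.88,-0.24,0],"delta_rot": [0,0,0],"hand": -1},{"slide": [-1,-0.27,0],"delta_rot": [0,0,0],"hand": -1}])

```text
t: 12.82
ee_pos: [0.4999, 0.315, 0.2312]
tool_rot: [0.0, 0.707, -0.707, 0.0]
ft_force: [0.2, -0.5, -0.5]
width: 0.0225
gripper_force: 58.8
```

Request:
play_rows(rows=[{"slide": [-0.08,0,0],"delta_rot": [0,0,0],"hand": -1},{"slide": [-0.16,0,0],"delta_rot": [0,0,0],"hand": -1},{"slide": [-0.24,0,0],"delta_rot": [0,0,0],"hand": -1},{"slide": [-0.32,0,0],"delta_rot": [0,0,0],"hand": -1},{"slide": [-0.4,0,0],"delta_rot": [0,0,0],"hand": -1},{"slide": [-0.45,0,0],"delta_rot": [0,0,0],"hand": -1},{"slide": [-0.45,0,0],"delta_rot": [0,0,0],"hand": -1},{"slide": [-0.45,0,0],"delta_rot": [0,0,0],"hand": -1}])

```text
t: 13.48
ee_pos: [0.4995, 0.3587, 0.2312]
tool_rot: [0.0, 0.707, -0.707, 0.0]
ft_force: [-0.7, -0.2, -1.0]
width: 0.0227
gripper_force: 58.8
```

```bash
python3 - <<'E'
from h import *
s,r=st()
im=eyes.get_image("side"); p=s["ee_pos"]; 
for n in("side","top"):
    im=eyes.get_image(n)
    if n=="side": u=proj("side",p+[0,0,-.112]); S=im
    print(n,"tip if plumb",proj(n,p+[0,0,-.112]),"bore top",proj(n,[.5004,.3561,.092]),"tip y-5",proj(n,p+[0,-.005,-.112]))
    x0,y0=(np.array(proj(n,p+[0,0,-.112]))-[30,40]).astype(int)
    cv2.imwrite(f"pics/p2{n}.png",cv2.resize(im[y0:y0+70,x0:x0+60],None,fx=6.5,fy=8 and 6.5,interpolation=cv2.INTER_CUBIC)); print(x0,y0)
a,b=cv2.imread("pics/p2side.png"),cv2.imread("pics/p2top.png"); cv2.imwrite("pics/p2.png",np.hstack([a,b])); print(a.shape)
E
```

```text
t 13.48 pos [0.4995 0.3587 0.2312] x [ 0.0008 -1.      0.0002] z [-0.0001 -0.0002 -1.    ] F [-0.6683 -0.2183 -0.9576] w 0.0227 g 58.8 q [ 0.8766  0.3864  0.2934  0.0001 -1.4781 -0.8758]
side tip if plumb [266.6195 221.9636] bore top [266.8392 230.8451] tip y-5 [267.0714 221.0692]
236 181
top tip if plumb [169.2444 197.755 ] bore top [172.7349 199.4853] tip y-5 [171.1116 197.7683]
139 157
(455, 390, 3)
```

View pics/p2.png

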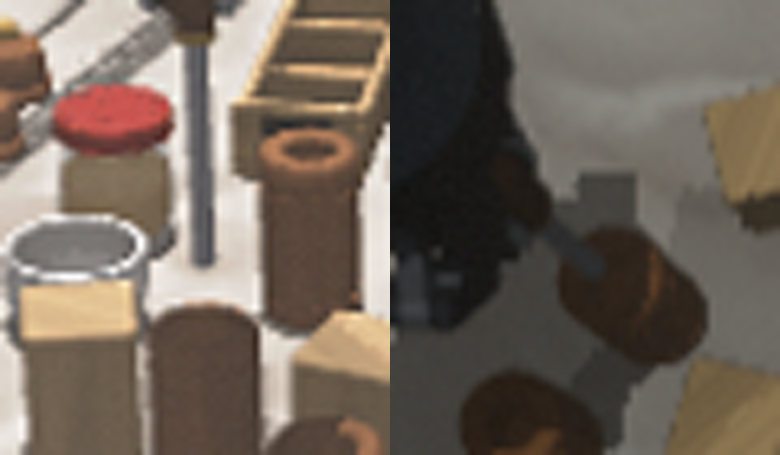

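Top crop: the tip sits at orig (170.5,197.8), so the tip y lean is -4 mm. In the side view the tip is at (266.8,220.9). That places it within 2 mm of the bore centre, so I'll lower it.

Request:
play_rows(rows=[{"slide": [-0.01,0,0.06],"delta_rot": [0,0,0],"hand": -1},{"slide": [-0.02,0,0.14],"delta_rot": [0,0,0],"hand": -1},{"slide": [-0.02,0,0.22],"delta_rot": [0,0,0],"hand": -1},{"slide": [-0.02,0,0.3],"delta_rot": [0,0,0],"hand": -1},{"slide": [-0.02,0,0.38],"delta_rot": [0,0,0],"hand": -1},{"slide": [-0.02,0,0.46],"delta_rot": [0,0,0],"hand": -1},{"slide": [-0.02,0,0.53],"delta_rot": [0,0,0],"hand": -1},{"slide": [-0.02,0,0.58],"delta_rot": [0,0,0],"hand": -1}])

```text
t: 14.3
ee_pos: [0.4993, 0.3603, 0.172]
tool_rot: [0.001, 0.707, -0.707, -0.0]
ft_force: [0.1, 0.6, -0.9]
width: 0.0227
gripper_force: 58.8
```

Request:
play_rows(rows=[{"slide": [0,0,0.02],"delta_rot": [0,0,0],"hand": -1},{"slide": [0,0,0.03],"delta_rot": [0,0,0],"hand": -1},{"slide": [0,0,0.05],"delta_rot": [0,0,0],"hand": -1},{"slide": [0,0,0.06],"delta_rot": [0,0,0],"hand": -1},{"slide": [0,0,0.07],"delta_rot": [0,0,0],"hand": -1},{"slide": [0,0,0.08],"delta_rot": [0,0,0],"hand": -1},{"slide": [0,0,0.09],"delta_rot": [0,0,0],"hand": -1},{"slide": [0,0,0.1],"delta_rot": [0,0,0],"hand": -1}])

```text
t: 14.97
ee_pos: [0.5005, 0.3612, 0.168]
tool_rot: [-0.003, 0.708, -0.707, 0.001]
ft_force: [-6.3, -2.3, 21.0]
width: 0.0227
gripper_force: 61.7
```

Contact at tip z ≈ 0.056, which is exactly 36 mm below the tall top, so tall is blind (a shaker). Next, the middle body.

Request:
play_rows(rows=[{"slide": [0,0,-0.08],"delta_rot": [0,0,0],"hand": -1},{"slide": [0,0,-0.16],"delta_rot": [0,0,0],"hand": -1},{"slide": [0,0,-0.25],"delta_rot": [0,0,0],"hand": -1},{"slide": [0,0,-0.34],"delta_rot": [0,0,0],"hand": -1},{"slide": [0,0,-0.43],"delta_rot": [0,0,0],"hand": -1},{"slide": [0,0,-0.52],"delta_rot": [0,0,0],"hand": -1},{"slide": [0,0,-0.61],"delta_rot": [0,0,0],"hand": -1},{"slide": [0,0,-0.7],"delta_rot": [0,0,0],"hand": -1}])

```text
t: 15.63
ee_pos: [0.4996, 0.3606, 0.2342]
tool_rot: [-0.0, 0.707, -0.707, 0.0]
ft_force: [-0.2, -0.1, -1.9]
width: 0.023
gripper_force: 59.1
```

Request:
play_rows(rows=[{"slide": [0.12,0,0],"delta_rot": [0,0,0],"hand": -1},{"slide": [0.24,0,0],"delta_rot": [0,0,0],"hand": -1},{"slide": [0.36,0,0],"delta_rot": [0,0,0],"hand": -1},{"slide": [0.48,0,0],"delta_rot": [0,0,0],"hand": -1},{"slide": [0.6,0,0],"delta_rot": [0,0,0],"hand": -1},{"slide": [0.72,0,0],"delta_rot": [0,0,0],"hand": -1},{"slide": [0.84,0,0],"delta_rot": [0,0,0],"hand": -1},{"slide": [0.95,0,0],"delta_rot": [0,0,0],"hand": -1}])

```text
t: 16.3
ee_pos: [0.4995, 0.2641, 0.2333]
tool_rot: [0.0, 0.707, -0.707, 0.0]
ft_force: [0.1, 0.5, -0.8]
width: 0.0226
gripper_force: 59.2
```

Request:
play_rows(rows=[{"slide": [0.13,0,0],"delta_rot": [0,0,0],"hand": -1},{"slide": [0.26,0.01,0],"delta_rot": [0,0,0],"hand": -1},{"slide": [0.39,0.02,0],"delta_rot": [0,0,0],"hand": -1},{"slide": [0.52,0.02,0],"delta_rot": [0,0,0],"hand": -1},{"slide": [0.65,0.02,0],"delta_rot": [0,0,0],"hand": -1},{"slide": [0.78,0.02,0],"delta_rot": [0,0,0],"hand": -1},{"slide": [0.94,0.02,0],"delta_rot": [0,0,0],"hand": -1},{"slide": [0.94,0.02,0],"delta_rot": [0,0,0],"hand": -1}])

```text
t: 16.97
ee_pos: [0.4976, 0.1689, 0.2337]
tool_rot: [-0.0, -0.707, 0.707, -0.0]
ft_force: [-0.3, 0.2, -0.5]
width: 0.023
gripper_force: 59.2
```

```bash
python3 - <<'E'
from h import *
s,r=st()
p=s["ee_pos"]; L=[]
for n in("side","top"):
    im=eyes.get_image(n)
    x0,y0=(np.array(proj(n,p+[0,0,-.112]))-[30,35]).astype(int)
    f=lambda q:np.round((proj(n,q)-[x0-.5,y0-.5])*6.5)
    print(n,"plumb",f(p+[0,0,-.112]),"y-4",f(p+[0,-.004,-.112]),"bore top",f([.4968,.1668,.081]))
    L.append(cv2.resize(im[y0:y0+70,x0:x0+60],None,fx=6.5,fy=6.5,interpolation=cv2.INTER_CUBIC))
cv2.imwrite("pics/p3.png",np.hstack(L))
E
```

```text
t 16.97 pos [0.4976 0.1689 0.2337] x [-0.0011 -1.      0.0005] z [ 0.0003 -0.0005 -1.    ] F [-0.2755  0.1876 -0.462 ] w 0.023 g 59.2 q [ 0.6259  0.2056  0.0496  0.0006 -1.4149 -0.6271]
side plumb [202. 236.] y-4 [204. 233.] bore top [206. 318.]
top plumb [199. 236.] y-4 [208. 236.] bore top [211. 257.]
```

View pics/p3.png

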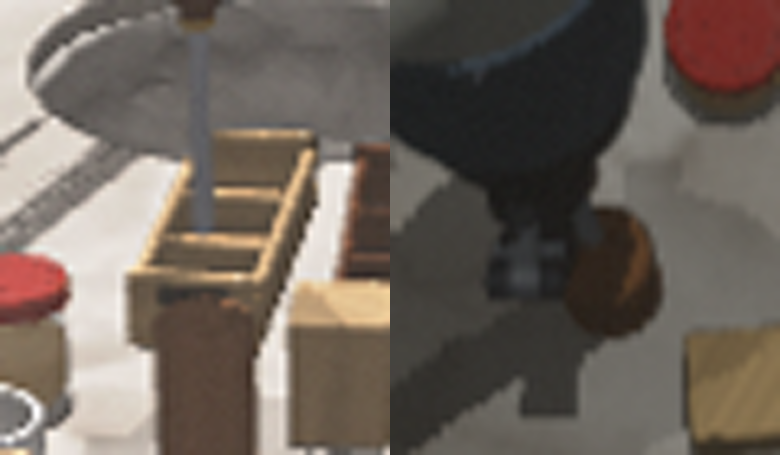

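Tip in the side crop is at (205,232), as expected with the lean. I'll nudge 2 mm in y and lower it.

Request:
play_rows(rows=[{"slide": [-0.02,0.01,0.08],"delta_rot": [0,0,0],"hand": -1},{"slide": [-0.02,0.01,0.18],"delta_rot": [0,0,0],"hand": -1},{"slide": [-0.02,0.01,0.28],"delta_rot": [0,0,0],"hand": -1},{"slide": [-0.02,0.01,0.38],"delta_rot": [0,0,0],"hand": -1},{"slide": [-0.02,0.01,0.48],"delta_rot": [0,0,0],"hand": -1},{"slide": [-0.02,0.01,0.58],"delta_rot": [0,0,0],"hand": -1},{"slide": [-0.02,0.01,0.66],"delta_rot": [0,0,0],"hand": -1},{"slide": [-0.02,0.01,0.71],"delta_rot": [0,0,0],"hand": -1}])

```text
t: 17.73
ee_pos: [0.4961, 0.1734, 0.1607]
tool_rot: [0.001, 0.707, -0.707, -0.0]
ft_force: [1.3, -0.5, -0.4]
width: 0.0228
gripper_force: 59.2
```

Request:
play_rows(rows=[{"slide": [0,0,0.02],"delta_rot": [0,0,0],"hand": -1},{"slide": [0,0,0.03],"delta_rot": [0,0,0],"hand": -1},{"slide": [0,0,0.05],"delta_rot": [0,0,0],"hand": -1},{"slide": [0,0,0.06],"delta_rot": [0,0,0],"hand": -1},{"slide": [0,0,0.07],"delta_rot": [0,0,0],"hand": -1},{"slide": [0,0,0.08],"delta_rot": [0,0,0],"hand": -1},{"slide": [0,0,0.09],"delta_rot": [0,0,0],"hand": -1},{"slide": [0,0,0.1],"delta_rot": [0,0,0],"hand": -1}])

```text
t: 18.4
ee_pos: [0.498, 0.1738, 0.1569]
tool_rot: [-0.002, 0.708, -0.707, 0.001]
ft_force: [-9.2, 0.0, 26.6]
width: 0.0226
gripper_force: 62.9
```

Middle stops at its 36 mm floor, so it is blind (a shaker). Now the short one.

Request:
play_rows(rows=[{"slide": [0,0,-0.08],"delta_rot": [0,0,0],"hand": -1},{"slide": [0,0,-0.18],"delta_rot": [0,0,0],"hand": -1},{"slide": [0,0,-0.28],"delta_rot": [0,0,0],"hand": -1},{"slide": [0,0,-0.38],"delta_rot": [0,0,0],"hand": -1},{"slide": [0,0,-0.48],"delta_rot": [0,0,0],"hand": -1},{"slide": [0,0,-0.58],"delta_rot": [0,0,0],"hand": -1},{"slide": [0,0,-0.68],"delta_rot": [0,0,0],"hand": -1},{"slide": [0,0,-0.76],"delta_rot": [0,0,0],"hand": -1}])

```text
t: 19.07
ee_pos: [0.4969, 0.1737, 0.2296]
tool_rot: [-0.0, 0.707, -0.707, 0.0]
ft_force: [-0.4, -1.5, -0.8]
width: 0.0226
gripper_force: 59.4
```

Request:
play_rows(rows=[{"slide": [-0.1,0.02,0],"delta_rot": [0,0,0],"hand": -1},{"slide": [-0.2,0.05,0],"delta_rot": [0,0,0],"hand": -1},{"slide": [-0.3,0.07,0],"delta_rot": [0,0,0],"hand": -1},{"slide": [-0.4,0.09,0],"delta_rot": [0,0,0],"hand": -1},{"slide": [-0.5,0.11,0],"delta_rot": [0,0,0],"hand": -1},{"slide": [-0.6,0.14,0],"delta_rot": [0,0,0],"hand": -1},{"slide": [-0.7,0.16,0],"delta_rot": [0,0,0],"hand": -1},{"slide": [-0.78,0.18,0],"delta_rot": [0,0,0],"hand": -1}])

```text
t: 19.73
ee_pos: [0.4782, 0.2529, 0.2281]
tool_rot: [0.0, 0.708, -0.707, -0.0]
ft_force: [-0.1, 0.2, -0.9]
width: 0.0228
gripper_force: 59.5
```

Request:
play_rows(rows=[{"slide": [-0.1,0.02,0],"delta_rot": [0,0,0],"hand": -1},{"slide": [-0.2,0.05,0],"delta_rot": [0,0,0],"hand": -1},{"slide": [-0.3,0.07,0],"delta_rot": [0,0,0],"hand": -1},{"slide": [-0.4,0.09,0],"delta_rot": [0,0,0],"hand": -1},{"slide": [-0.5,0.11,0],"delta_rot": [0,0,0],"hand": -1},{"slide": [-0.6,0.14,0],"delta_rot": [0,0,0],"hand": -1},{"slide": [-0.7,0.16,0],"delta_rot": [0,0,0],"hand": -1},{"slide": [-0.78,0.18,0],"delta_rot": [0,0,0],"hand": -1}])

```text
t: 20.4
ee_pos: [0.4603, 0.3307, 0.2282]
tool_rot: [0.0, 0.707, -0.707, -0.0]
ft_force: [-0.1, 0.3, -1.6]
width: 0.0229
gripper_force: 59.5
```

Request:
play_rows(rows=[{"slide": [-0.1,0.02,0],"delta_rot": [0,0,0],"hand": -1},{"slide": [-0.2,0.05,0],"delta_rot": [0,0,0],"hand": -1},{"slide": [-0.3,0.07,0],"delta_rot": [0,0,0],"hand": -1},{"slide": [-0.4,0.09,0],"delta_rot": [0,0,0],"hand": -1},{"slide": [-0.5,0.11,0],"delta_rot": [0,0,0],"hand": -1},{"slide": [-0.6,0.14,0],"delta_rot": [0,0,0],"hand": -1},{"slide": [-0.77,0.18,0],"delta_rot": [0,0,0],"hand": -1},{"slide": [-0.77,0.18,0],"delta_rot": [0,0,0],"hand": -1}])

```text
t: 21.07
ee_pos: [0.4416, 0.4095, 0.2276]
tool_rot: [0.0, 0.708, -0.706, -0.0]
ft_force: [0.1, -0.4, -1.4]
width: 0.0229
gripper_force: 59.4
```

```bash
python3 - <<'E'
from h import *
s,r=st()
p=s["ee_pos"]; L=[]
for n in("side","top"):
    im=eyes.get_image(n)
    x0,y0=(np.array(proj(n,p+[0,0,-.112]))-[30,35]).astype(int)
    f=lambda q:np.round((proj(n,q)-[x0-.5,y0-.5])*6.5)
    print(n,"plumb",f(p+[0,0,-.112]),"y-4",f(p+[0,-.004,-.112]),"bore top",f([.4418,.4012,.070]))
    L.append(cv2.resize(im[y0:y0+70,x0:x0+60],None,fx=6.5,fy=6.5,interpolation=cv2.INTER_CUBIC))
cv2.imwrite("pics/p4.png",np.hstack(L))
E
```

```text
t 21.07 pos [0.4416 0.4095 0.2276] x [ 0.002  -1.     -0.0004] z [-0.0006  0.0004 -1.    ] F [ 0.1119 -0.3822 -1.4214] w 0.0229 g 59.4 q [ 1.0066  0.3611  0.2474 -0.0007 -1.457  -1.0045]
side plumb [204. 235.] y-4 [206. 230.] bore top [210. 328.]
top plumb [200. 232.] y-4 [210. 232.] bore top [252. 248.]
```

View pics/p4.png

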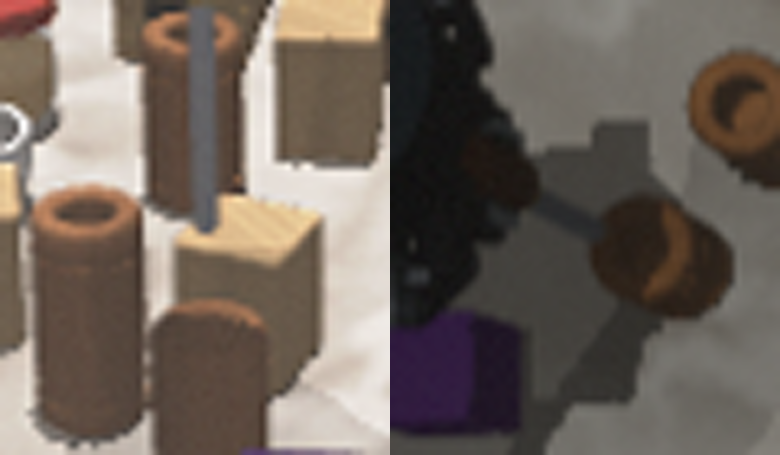

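The tip is about 4 mm too far in +y. I'll correct that and lower it.

Request:
play_rows(rows=[{"slide": [0.02,0,0.06],"delta_rot": [0,0,0],"hand": -1},{"slide": [0.04,0,0.16],"delta_rot": [0,0,0],"hand": -1},{"slide": [0.04,0,0.27],"delta_rot": [0,0,0],"hand": -1},{"slide": [0.04,0,0.38],"delta_rot": [0,0,0],"hand": -1},{"slide": [0.04,0,0.49],"delta_rot": [0,0,0],"hand": -1},{"slide": [0.04,0,0.6],"delta_rot": [0,0,0],"hand": -1},{"slide": [0.04,0,0.7],"delta_rot": [0,0,0],"hand": -1},{"slide": [0.04,0,0.76],"delta_rot": [0,0,0],"hand": -1}])

```text
t: 21.83
ee_pos: [0.4422, 0.4017, 0.1508]
tool_rot: [-0.001, -0.707, 0.707, 0.0]
ft_force: [0.6, 0.2, -1.1]
width: 0.0228
gripper_force: 59.4
```

Request:
play_rows(rows=[{"slide": [0,0,0.02],"delta_rot": [0,0,0],"hand": -1},{"slide": [0,0,0.03],"delta_rot": [0,0,0],"hand": -1},{"slide": [0,0,0.05],"delta_rot": [0,0,0],"hand": -1},{"slide": [0,0,0.06],"delta_rot": [0,0,0],"hand": -1},{"slide": [0,0,0.07],"delta_rot": [0,0,0],"hand": -1},{"slide": [0,0,0.08],"delta_rot": [0,0,0],"hand": -1},{"slide": [0,0,0.09],"delta_rot": [0,0,0],"hand": -1},{"slide": [0,0,0.1],"delta_rot": [0,0,0],"hand": -1}])

```text
t: 22.5
ee_pos: [0.4433, 0.4033, 0.146]
tool_rot: [-0.002, 0.708, -0.707, 0.0]
ft_force: [-5.9, -1.4, 19.4]
width: 0.0224
gripper_force: 61.9
```

Short also stops at its 36 mm floor, so all three are shakers: bodies go in the pale crate and blocks in the dark. Now I'll carry the probe back.

Request:
play_rows(rows=[{"slide": [0,0,-0.08],"delta_rot": [0,0,0],"hand": -1},{"slide": [0,0,-0.18],"delta_rot": [0,0,0],"hand": -1},{"slide": [0,0,-0.28],"delta_rot": [0,0,0],"hand": -1},{"slide": [0,0,-0.38],"delta_rot": [0,0,0],"hand": -1},{"slide": [0,0,-0.5],"delta_rot": [0,0,0],"hand": -1},{"slide": [0,0,-0.62],"delta_rot": [0,0,0],"hand": -1},{"slide": [0,0,-0.74],"delta_rot": [0,0,0],"hand": -1},{"slide": [0,0,-0.86],"delta_rot": [0,0,0],"hand": -1}])

```text
t: 23.17
ee_pos: [0.4426, 0.4026, 0.2296]
tool_rot: [-0.0, 0.707, -0.707, 0.0]
ft_force: [0.2, 0.8, -1.3]
width: 0.0224
gripper_force: 59.4
```

Request:
play_rows(rows=[{"slide": [0.12,0.01,0],"delta_rot": [0,0,0],"hand": -1},{"slide": [0.25,0.03,0],"delta_rot": [0,0,0],"hand": -1},{"slide": [0.38,0.04,0],"delta_rot": [0,0,0],"hand": -1},{"slide": [0.5,0.05,0],"delta_rot": [0,0,0],"hand": -1},{"slide": [0.62,0.07,0],"delta_rot": [0,0,0],"hand": -1},{"slide": [0.75,0.08,0],"delta_rot": [0,0,0],"hand": -1},{"slide": [0.88,0.1,0],"delta_rot": [0,0,0],"hand": -1},{"slide": [1,0.11,0],"delta_rot": [0,0,0],"hand": -1}])

```text
t: 23.83
ee_pos: [0.4313, 0.3012, 0.2284]
tool_rot: [-0.0, 0.707, -0.707, 0.0]
ft_force: [-0.5, 0.0, -0.6]
width: 0.0227
gripper_force: 59.5
```

Request:
play_rows(rows=[{"slide": [0.12,0.01,0],"delta_rot": [0,0,0],"hand": -1},{"slide": [0.25,0.03,0],"delta_rot": [0,0,0],"hand": -1},{"slide": [0.38,0.04,0],"delta_rot": [0,0,0],"hand": -1},{"slide": [0.5,0.05,0],"delta_rot": [0,0,0],"hand": -1},{"slide": [0.62,0.07,0],"delta_rot": [0,0,0],"hand": -1},{"slide": [0.75,0.08,0],"delta_rot": [0,0,0],"hand": -1},{"slide": [0.88,0.1,0],"delta_rot": [0,0,0],"hand": -1},{"slide": [1,0.11,0],"delta_rot": [0,0,0],"hand": -1}])

```text
t: 24.5
ee_pos: [0.4203, 0.2012, 0.2283]
tool_rot: [-0.0, 0.707, -0.707, -0.0]
ft_force: [0.5, -0.1, -1.5]
width: 0.0225
gripper_force: 59.5
```

Request:
play_rows(rows=[{"slide": [0.12,0.01,0],"delta_rot": [0,0,0],"hand": -1},{"slide": [0.25,0.03,0],"delta_rot": [0,0,0],"hand": -1},{"slide": [0.38,0.04,0],"delta_rot": [0,0,0],"hand": -1},{"slide": [0.5,0.05,0],"delta_rot": [0,0,0],"hand": -1},{"slide": [0.62,0.07,0],"delta_rot": [0,0,0],"hand": -1},{"slide": [0.75,0.08,0],"delta_rot": [0,0,0],"hand": -1},{"slide": [0.88,0.1,0],"delta_rot": [0,0,0],"hand": -1},{"slide": [1,0.11,0],"delta_rot": [0,0,0],"hand": -1}])

```text
t: 25.17
ee_pos: [0.4094, 0.1012, 0.2283]
tool_rot: [-0.0, 0.707, -0.707, 0.0]
ft_force: [0.6, -0.2, -1.7]
width: 0.0227
gripper_force: 59.5
```

Request:
play_rows(rows=[{"slide": [0.12,0.01,0],"delta_rot": [0,0,0],"hand": -1},{"slide": [0.25,0.03,0],"delta_rot": [0,0,0],"hand": -1},{"slide": [0.38,0.04,0],"delta_rot": [0,0,0],"hand": -1},{"slide": [0.5,0.05,0],"delta_rot": [0,0,0],"hand": -1},{"slide": [0.62,0.07,0],"delta_rot": [0,0,0],"hand": -1},{"slide": [0.75,0.08,0],"delta_rot": [0,0,0],"hand": -1},{"slide": [0.88,0.1,0],"delta_rot": [0,0,0],"hand": -1},{"slide": [1,0.11,0],"delta_rot": [0,0,0],"hand": -1}])

```text
t: 25.83
ee_pos: [0.3984, 0.0013, 0.2283]
tool_rot: [-0.0, 0.707, -0.707, 0.0]
ft_force: [0.2, 0.0, -0.8]
width: 0.0229
gripper_force: 59.5
```

Request:
play_rows(rows=[{"slide": [0.12,0.01,0],"delta_rot": [0,0,0],"hand": -1},{"slide": [0.25,0.03,0],"delta_rot": [0,0,0],"hand": -1},{"slide": [0.38,0.04,0],"delta_rot": [0,0,0],"hand": -1},{"slide": [0.5,0.05,0],"delta_rot": [0,0,0],"hand": -1},{"slide": [0.62,0.07,0],"delta_rot": [0,0,0],"hand": -1},{"slide": [0.75,0.08,0],"delta_rot": [0,0,0],"hand": -1},{"slide": [0.88,0.1,0],"delta_rot": [0,0,0],"hand": -1},{"slide": [1,0.11,0],"delta_rot": [0,0,0],"hand": -1}])

```text
t: 26.5
ee_pos: [0.3873, -0.0987, 0.2283]
tool_rot: [-0.0, 0.707, -0.707, 0.0]
ft_force: [-0.0, -0.9, -0.8]
width: 0.0224
gripper_force: 59.5
```

Request:
play_rows(rows=[{"slide": [0.12,0.01,0],"delta_rot": [0,0,0],"hand": -1},{"slide": [0.25,0.03,0],"delta_rot": [0,0,0],"hand": -1},{"slide": [0.38,0.04,0],"delta_rot": [0,0,0],"hand": -1},{"slide": [0.5,0.05,0],"delta_rot": [0,0,0],"hand": -1},{"slide": [0.62,0.07,0],"delta_rot": [0,0,0],"hand": -1},{"slide": [0.75,0.08,0],"delta_rot": [0,0,0],"hand": -1},{"slide": [0.88,0.1,0],"delta_rot": [0,0,0],"hand": -1},{"slide": [1,0.11,0],"delta_rot": [0,0,0],"hand": -1}])

```text
t: 27.17
ee_pos: [0.3763, -0.1987, 0.2283]
tool_rot: [0.0, 0.707, -0.707, 0.0]
ft_force: [0.2, 0.1, -1.7]
width: 0.023
gripper_force: 59.5
```

Request:
play_rows(rows=[{"slide": [0.12,0,0],"delta_rot": [0,0,0],"hand": -1},{"slide": [0.25,0,0],"delta_rot": [0,0,0],"hand": -1},{"slide": [0.38,0,0],"delta_rot": [0,0,0],"hand": -1},{"slide": [0.5,0,0],"delta_rot": [0,0,0],"hand": -1},{"slide": [0.62,0,0],"delta_rot": [0,0,0],"hand": -1},{"slide": [0.75,0,0],"delta_rot": [0,0,0],"hand": -1},{"slide": [0.89,0,0],"delta_rot": [0,0,0],"hand": -1},{"slide": [0.89,0,0],"delta_rot": [0,0,0],"hand": -1}])

```text
t: 27.83
ee_pos: [0.3763, -0.2885, 0.228]
tool_rot: [-0.0, -0.707, 0.707, 0.0]
ft_force: [0.0, 0.5, -1.0]
width: 0.023
gripper_force: 59.5
```

```bash
python3 - <<'E'
from h import *
s,r=st()
p=s["ee_pos"]; L=[]
for n in("side","top"):
    im=eyes.get_image(n)
    x0,y0=(np.array(proj(n,p+[0,0,-.112]))-[25,35]).astype(int)
    f=lambda q:np.round((proj(n,q)-[x0-.5,y0-.5])*8)
    print(n,"plumb",f(p+[0,0,-.112]),"y-5",f(p+[0,-.005,-.112]),"stand top",f([.3657,-.291,.075]))
    L.append(cv2.resize(im[y0:y0+70,x0:x0+50],None,fx=8,fy=8,interpolation=cv2.INTER_CUBIC))
cv2.imwrite("pics/p5.png",np.hstack(L))
E
```

```text
t 27.83 pos [ 0.3763 -0.2885  0.228 ] x [-0.001  -1.      0.0004] z [-0.0009 -0.0004 -1.    ] F [ 0.0195  0.4798 -1.0278] w 0.023 g 59.5 q [-0.3219  0.1058 -0.0851  0.0007 -1.3806  0.3207]
side plumb [204. 289.] y-5 [206. 285.] stand top [226. 374.]
top plumb [209. 290.] y-5 [224. 290.] stand top [177. 332.]
```

View pics/p5.png

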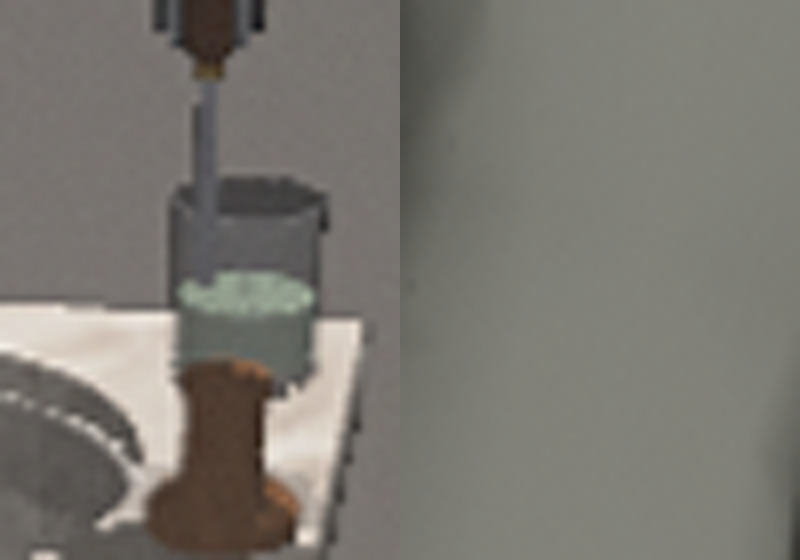

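Tip in the side crop is at (206,284), so its y offset is again about -5 mm, unchanged. I'll align over the stand and go down in stages.

Request:
play_rows(rows=[{"slide": [-0.01,0.03,0],"delta_rot": [0,0,0],"hand": -1},{"slide": [-0.02,0.06,0],"delta_rot": [0,0,0],"hand": -1},{"slide": [-0.02,0.09,0],"delta_rot": [0,0,0],"hand": -1},{"slide": [-0.02,0.11,0.06],"delta_rot": [0,0,0],"hand": -1},{"slide": [-0.02,0.11,0.14],"delta_rot": [0,0,0],"hand": -1},{"slide": [-0.02,0.11,0.22],"delta_rot": [0,0,0],"hand": -1},{"slide": [-0.02,0.11,0.3],"delta_rot": [0,0,0],"hand": -1},{"slide": [-0.02,0.11,0.33],"delta_rot": [0,0,0],"hand": -1}])

```text
t: 28.6
ee_pos: [0.3651, -0.2839, 0.1933]
tool_rot: [0.0, 0.707, -0.707, -0.001]
ft_force: [-0.3, -0.3, -1.6]
width: 0.0226
gripper_force: 59.5
```

Request:
play_rows(rows=[{"slide": [0,0,0.04],"delta_rot": [0,0,0],"hand": -1},{"slide": [0,0,0.08],"delta_rot": [0,0,0],"hand": -1},{"slide": [0,0,0.12],"delta_rot": [0,0,0],"hand": -1},{"slide": [0,0,0.16],"delta_rot": [0,0,0],"hand": -1},{"slide": [0,0,0.2],"delta_rot": [0,0,0],"hand": -1},{"slide": [0,0,0.24],"delta_rot": [0,0,0],"hand": -1},{"slide": [0,0,0.27],"delta_rot": [0,0,0],"hand": -1},{"slide": [0,0,0.3],"delta_rot": [0,0,0],"hand": -1}])

```text
t: 29.27
ee_pos: [0.3658, -0.2846, 0.165]
tool_rot: [0.0, 0.707, -0.707, 0.0]
ft_force: [-1.1, -0.9, -0.2]
width: 0.0226
gripper_force: 59.5
```

Request:
play_rows(rows=[{"slide": [0.01,0,0.05],"delta_rot": [0,0,0],"hand": -1},{"slide": [0.02,0,0.1],"delta_rot": [0,0,0],"hand": -1},{"slide": [0.02,0,0.15],"delta_rot": [0,0,0],"hand": -1},{"slide": [0.02,0,0.2],"delta_rot": [0,0,0],"hand": -1},{"slide": [0.02,0,0.25],"delta_rot": [0,0,0],"hand": -1},{"slide": [0.02,0,0.3],"delta_rot": [0,0,0],"hand": -1},{"slide": [0.02,0,0.35],"delta_rot": [0,0,0],"hand": -1},{"slide": [0.02,0,0.39],"delta_rot": [0,0,0],"hand": -1}])

```text
t: 29.93
ee_pos: [0.3658, -0.2864, 0.1256]
tool_rot: [0.0, 0.707, -0.707, -0.0]
ft_force: [0.8, 0.7, -1.5]
width: 0.0228
gripper_force: 59.5
```

```bash
python3 -c "
from h import *
st()"
```

```text
t 29.93 pos [ 0.3658 -0.2864  0.1256] x [ 0.0005 -1.     -0.0002] z [-0.0004  0.0002 -1.    ] F [ 0.8064  0.6632 -1.5095] w 0.0228 g 59.5 q [-0.3256  0.1501 -0.3026 -0.0001 -1.1186  0.3261]
```

Request:
play_rows(rows=[{"slide": [0,0,0.01],"delta_rot": [0,0,0],"hand": -1},{"slide": [0,0,0.02],"delta_rot": [0,0,0],"hand": -1},{"slide": [0,0,0.03],"delta_rot": [0,0,0],"hand": -1},{"slide": [0,0,0.03],"delta_rot": [0,0,0],"hand": -0.3},{"slide": [0,0,0.03],"delta_rot": [0,0,0],"hand": 0.3},{"slide": [0,0,0.03],"delta_rot": [0,0,0],"hand": 1},{"slide": [0,0,0.03],"delta_rot": [0,0,0],"hand": 1},{"slide": [0,0,0.03],"delta_rot": [0,0,0],"hand": 1}])

```text
t: 30.6
ee_pos: [0.366, -0.2866, 0.1235]
tool_rot: [-0.0, 0.707, -0.707, 0.0]
ft_force: [0.3, -0.1, 0.0]
width: 0.0766
gripper_force: 0.0
```

Request:
play_rows(rows=[{"slide": [0,0,-0.1],"delta_rot": [0,0,0],"hand": 1},{"slide": [0,0,-0.2],"delta_rot": [0,0,0],"hand": 1},{"slide": [0,0,-0.32],"delta_rot": [0,0,0],"hand": 1},{"slide": [0,0,-0.45],"delta_rot": [0,0,0],"hand": 1},{"slide": [0,0,-0.58],"delta_rot": [0,0,0],"hand": 1},{"slide": [0,0,-0.7],"delta_rot": [0,0,0],"hand": 1},{"slide": [0,0,-0.85],"delta_rot": [0,0,0],"hand": 1},{"slide": [0,0,-1],"delta_rot": [0,0,0],"hand": 1}])

```text
t: 31.27
ee_pos: [0.3657, -0.2864, 0.2239]
tool_rot: [0.0, 0.707, -0.707, -0.0]
ft_force: [0.1, -0.5, -0.6]
width: 0.0856
gripper_force: 0.0
```

```bash
python3 - <<'E'
from h import *
s,r=st()
a=eyes.get_image("side"); b=eyes.get_image("top")
cv2.imwrite("pics/s6.png",a);cv2.imwrite("pics/t6.png",b)
A=cv2.resize(a[110:290,225:380],None,fx=2.58,fy=2.58,interpolation=cv2.INTER_CUBIC)
B=cv2.resize(b[160:260,145:345],None,fx=2,fy=2,interpolation=cv2.INTER_CUBIC)
c=np.zeros((A.shape[0],800,3),np.uint8); c[:,:A.shape[1]]=A; c[:B.shape[0],400:800]=B
d=cv2.absdiff(b,cv2.imread("pics/top0.png")).max(2)[160:260,145:345]; D=cv2.resize((d>25).astype(np.uint8)*255,None,fx=2,fy=2); c[220:420,400:800]=D[...,None]
cv2.imwrite("pics/p6.png",c)
E
```

```text
t 31.27 pos [ 0.3657 -0.2864  0.2239] x [ 0.0006 -1.     -0.0001] z [-0.0002  0.0001 -1.    ] F [ 0.119  -0.4804 -0.6008] w 0.0856 g 0.0 q [-0.3256  0.0877 -0.1154 -0.     -1.3679  0.3262]
```

View pics/p6.png

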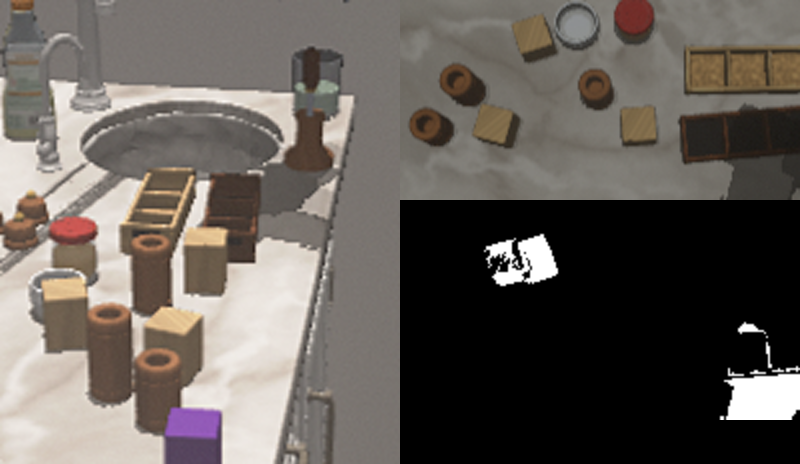

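The probe is back in its stand. The diff shows only the back block was knocked, now near (533,38) in the inset; the rest is unmoved. I'll place the bodies first, the middle one going to the right-hand pale cell.

Request:
play_rows(rows=[{"slide": [-0.12,-0.03,0],"delta_rot": [0,0,0],"hand": 0.6},{"slide": [-0.24,-0.07,0],"delta_rot": [0,0,0],"hand": 0.6},{"slide": [-0.36,-0.1,0],"delta_rot": [0,0,0],"hand": 0.6},{"slide": [-0.48,-0.13,0],"delta_rot": [0,0,0],"hand": 0.6},{"slide": [-0.6,-0.17,0],"delta_rot": [0,0,0],"hand": 0.6},{"slide": [-0.72,-0.2,0],"delta_rot": [0,0,0],"hand": 0.6},{"slide": [-0.84,-0.23,0],"delta_rot": [0,0,0],"hand": 0.6},{"slide": [-0.91,-0.26,0],"delta_rot": [0,0,0],"hand": 0.6}])

```text
t: 32.03
ee_pos: [0.3917, -0.1945, 0.2229]
tool_rot: [-0.0, 0.707, -0.707, -0.0]
ft_force: [-0.0, 0.1, 0.1]
width: 0.0686
gripper_force: 0.0
```

Request:
play_rows(rows=[{"slide": [-0.12,-0.03,0.02],"delta_rot": [0,0,0],"hand": 0.6},{"slide": [-0.24,-0.07,0.04],"delta_rot": [0,0,0],"hand": 0.6},{"slide": [-0.36,-0.1,0.06],"delta_rot": [0,0,0],"hand": 0.6},{"slide": [-0.48,-0.13,0.08],"delta_rot": [0,0,0],"hand": 0.6},{"slide": [-0.6,-0.17,0.1],"delta_rot": [0,0,0],"hand": 0.6},{"slide": [-0.72,-0.2,0.12],"delta_rot": [0,0,0],"hand": 0.6},{"slide": [-0.84,-0.23,0.14],"delta_rot": [0,0,0],"hand": 0.6},{"slide": [-0.91,-0.26,0.15],"delta_rot": [0,0,0],"hand": 0.6}])

```text
t: 32.7
ee_pos: [0.4177, -0.1036, 0.2077]
tool_rot: [0.0, 0.707, -0.707, -0.0]
ft_force: [-0.2, -0.8, 0.7]
width: 0.0684
gripper_force: 0.0
```

Request:
play_rows(rows=[{"slide": [-0.12,-0.03,0.02],"delta_rot": [0,0,0],"hand": 0.6},{"slide": [-0.24,-0.07,0.04],"delta_rot": [0,0,0],"hand": 0.6},{"slide": [-0.36,-0.1,0.06],"delta_rot": [0,0,0],"hand": 0.6},{"slide": [-0.48,-0.13,0.08],"delta_rot": [0,0,0],"hand": 0.6},{"slide": [-0.6,-0.17,0.1],"delta_rot": [0,0,0],"hand": 0.6},{"slide": [-0.72,-0.2,0.12],"delta_rot": [0,0,0],"hand": 0.6},{"slide": [-0.84,-0.23,0.14],"delta_rot": [0,0,0],"hand": 0.6},{"slide": [-0.91,-0.26,0.15],"delta_rot": [0,0,0],"hand": 0.6}])

```text
t: 33.37
ee_pos: [0.4438, -0.0127, 0.1928]
tool_rot: [0.0, 0.707, -0.707, -0.0]
ft_force: [0.2, -0.4, -0.2]
width: 0.0685
gripper_force: 0.0
```

Request:
play_rows(rows=[{"slide": [-0.12,-0.03,0.02],"delta_rot": [0,0,0],"hand": 0.6},{"slide": [-0.24,-0.07,0.04],"delta_rot": [0,0,0],"hand": 0.6},{"slide": [-0.36,-0.1,0.06],"delta_rot": [0,0,0],"hand": 0.6},{"slide": [-0.48,-0.13,0.08],"delta_rot": [0,0,0],"hand": 0.6},{"slide": [-0.6,-0.17,0.1],"delta_rot": [0,0,0],"hand": 0.6},{"slide": [-0.72,-0.2,0.12],"delta_rot": [0,0,0],"hand": 0.6},{"slide": [-0.84,-0.23,0.14],"delta_rot": [0,0,0],"hand": 0.6},{"slide": [-0.91,-0.26,0.15],"delta_rot": [0,0,0],"hand": 0.6}])

```text
t: 34.03
ee_pos: [0.4699, 0.0791, 0.1778]
tool_rot: [0.0, 0.708, -0.707, -0.0]
ft_force: [-0.5, 0.5, -0.7]
width: 0.0685
gripper_force: 0.0
```

Request:
play_rows(rows=[{"slide": [-0.12,-0.03,0.02],"delta_rot": [0,0,0],"hand": 0.6},{"slide": [-0.24,-0.07,0.04],"delta_rot": [0,0,0],"hand": 0.6},{"slide": [-0.36,-0.1,0.06],"delta_rot": [0,0,0],"hand": 0.6},{"slide": [-0.48,-0.13,0.08],"delta_rot": [0,0,0],"hand": 0.6},{"slide": [-0.6,-0.17,0.1],"delta_rot": [0,0,0],"hand": 0.6},{"slide": [-0.72,-0.2,0.12],"delta_rot": [0,0,0],"hand": 0.6},{"slide": [-0.9,-0.26,0.15],"delta_rot": [0,0,0],"hand": 0.6},{"slide": [-0.9,-0.26,0.15],"delta_rot": [0,0,0],"hand": 0.6}])

```text
t: 34.7
ee_pos: [0.4964, 0.1705, 0.1622]
tool_rot: [0.0, 0.708, -0.706, -0.0]
ft_force: [0.1, -0.4, -0.5]
width: 0.0684
gripper_force: 0.0
```

```bash
python3 - <<'E'
from h import *
st()
b=cv2.imread("pics/t6.png")
h=cv2.cvtColor(b,cv2.COLOR_BGR2HSV)
for u,v in [(190,222),(262,222),(211,179),(173,197)]: print((u,v),h[v,u])
E
```

```text
t 34.7 pos [0.4964 0.1705 0.1622] x [ 0.0019 -1.     -0.    ] z [-0.0005 -0.     -1.    ] F [ 0.1049 -0.3614 -0.5219] w 0.0684 g 0.0 q [ 0.6292  0.2378 -0.0921 -0.0003 -1.2413 -0.6272]
(190, 222) [ 18 105 131]
(262, 222) [ 18 103 126]
(211, 179) [ 18 106 125]
(173, 197) [14 89 43]
```

Request:
play_rows(rows=[{"slide": [0.01,0,0],"delta_rot": [0,0,0],"hand": 0.6},{"slide": [0.01,0,0.1],"delta_rot": [0,0,0],"hand": 0.6},{"slide": [0.01,0,0.25],"delta_rot": [0,0,0],"hand": 0.6},{"slide": [0.01,0,0.4],"delta_rot": [0,0,0],"hand": 0.6},{"slide": [0.01,0,0.55],"delta_rot": [0,0,0],"hand": 0.6},{"slide": [0.01,0,0.7],"delta_rot": [0,0,0],"hand": 0.6},{"slide": [0.01,0,0.85],"delta_rot": [0,0,0],"hand": 0.6},{"slide": [0.01,0,1],"delta_rot": [0,0,0],"hand": 0.6}])

```text
t: 35.37
ee_pos: [0.4953, 0.166, 0.0621]
tool_rot: [-0.0, -0.707, 0.707, 0.0]
ft_force: [-1.4, -0.6, -0.5]
width: 0.0683
gripper_force: 0.0
```

Request:
play_rows(rows=[{"slide": [0,0,0.1],"delta_rot": [0,0,0],"hand": 0.6},{"slide": [0,0,0.17],"delta_rot": [0,0,0],"hand": 0.6},{"slide": [0,0,0.22],"delta_rot": [0,0,0],"hand": 0.6},{"slide": [0,0,0.22],"delta_rot": [0,0,0],"hand": 0.2},{"slide": [0,0,0.22],"delta_rot": [0,0,0],"hand": -1},{"slide": [0,0,0.22],"delta_rot": [0,0,0],"hand": -1},{"slide": [0,0,0.22],"delta_rot": [0,0,0],"hand": -1},{"slide": [0,0,0.22],"delta_rot": [0,0,0],"hand": -1}], squeeze=60)

```text
t: 36.03
ee_pos: [0.4959, 0.1668, 0.0418]
tool_rot: [-0.001, 0.707, -0.707, 0.0]
ft_force: [-1.0, -0.4, 0.6]
width: 0.0465
gripper_force: 61.7
```

```bash
cat > blk.py <<'E'
from h import *
def blocks(b):
    h=cv2.cvtColor(b,cv2.COLOR_BGR2HSV)
    m=((abs(h[...,0].astype(int)-18)<=3)&(h[...,1]>80)&(h[...,2]>95)).astype(np.uint8)
    n,l,s,c=cv2.connectedComponentsWithStats(m)
    for i in range(1,n):
        if 200<s[i,4]<600 and s[i,0]<300 and s[i,1]>140:
            pts=np.argwhere(l==i)[:,::-1].astype(np.float32)
            W=np.array([at("top",u,v,.064)[:2] for u,v in pts])
            r=cv2.minAreaRect((W*1000).astype(np.float32)); print("px",c[i],"n",s[i,4],"rect mm",np.round(r[0],1),np.round(r[1],1),"ang",round(r[2],1),"centroid",W.mean(0)*1000)
E
python3 -c "
from blk import *
st(); blocks(cv2.imread('pics/top0.png')); blocks(cv2.imread('pics/t6.png'))"
```

```text
t 36.03 pos [0.4959 0.1668 0.0418] x [ 0.0006 -1.     -0.0006] z [ 0.0009  0.0006 -1.    ] F [-1.0091 -0.361   0.5839] w 0.0465 g 61.7 q [ 0.624   0.3421 -0.2837  0.0001 -0.9438 -0.6235]
px [196.7381 178.2857] n 252 rect mm [567.9 298.6] [46.2 45.9] ang 17.0 centroid [568.138  298.4011]
px [190.967  221.5055] n 273 rect mm [444.1 309.2] [45.9 46. ] ang 76.4 centroid [443.9826 309.1745]
px [263.8333 221.6185] n 270 rect mm [445.2 106.4] [46.  46.1] ang 5.3 centroid [445.1596 106.3252]
px [210.3452 176.6389] n 252 rect mm [573.5 259.9] [44.8 45.6] ang 19.6 centroid [573.2408 259.9166]
px [191.0441 221.4338] n 272 rect mm [444.1 309.2] [45.9 46. ] ang 76.4 centroid [444.1856 308.9691]
px [263.8731 221.6119] n 268 rect mm [445.6 106.3] [45.5 45.9] ang 4.5 centroid [445.1786 106.2145]
```

Request:
play_rows(rows=[{"slide": [0,0,-0.08],"delta_rot": [0,0,0],"hand": -1},{"slide": [0,0,-0.2],"delta_rot": [0,0,0],"hand": -1},{"slide": [0,0,-0.34],"delta_rot": [0,0,0],"hand": -1},{"slide": [0,0,-0.48],"delta_rot": [0,0,0],"hand": -1},{"slide": [0,0,-0.62],"delta_rot": [0,0,0],"hand": -1},{"slide": [0,0,-0.76],"delta_rot": [0,0,0],"hand": -1},{"slide": [0,0,-0.9],"delta_rot": [0,0,0],"hand": -1},{"slide": [0,0,-1],"delta_rot": [0,0,0],"hand": -1}])

```text
t: 36.7
ee_pos: [0.4959, 0.1667, 0.1432]
tool_rot: [-0.001, 0.707, -0.707, 0.0]
ft_force: [0.6, 0.3, -0.9]
width: 0.0468
gripper_force: 61.8
```

Request:
play_rows(rows=[{"slide": [0.12,-0.01,-0.01],"delta_rot": [0,0,0],"hand": -1},{"slide": [0.24,-0.03,-0.02],"delta_rot": [0,0,0],"hand": -1},{"slide": [0.36,-0.04,-0.03],"delta_rot": [0,0,0],"hand": -1},{"slide": [0.48,-0.06,-0.04],"delta_rot": [0,0,0],"hand": -1},{"slide": [0.6,-0.08,-0.06],"delta_rot": [0,0,0],"hand": -1},{"slide": [0.72,-0.09,-0.08],"delta_rot": [0,0,0],"hand": -1},{"slide": [0.84,-0.11,-0.1],"delta_rot": [0,0,0],"hand": -1},{"slide": [0.95,-0.12,-0.1],"delta_rot": [0,0,0],"hand": -1}])

```text
t: 37.37
ee_pos: [0.5081, 0.0701, 0.1517]
tool_rot: [-0.0, 0.707, -0.707, 0.0]
ft_force: [0.9, 0.8, -0.7]
width: 0.0468
gripper_force: 61.8
```

Request:
play_rows(rows=[{"slide": [0.12,-0.01,0],"delta_rot": [0,0,0],"hand": -1},{"slide": [0.24,-0.03,0],"delta_rot": [0,0,0],"hand": -1},{"slide": [0.36,-0.04,0],"delta_rot": [0,0,0],"hand": -1},{"slide": [0.48,-0.06,0],"delta_rot": [0,0,0],"hand": -1},{"slide": [0.6,-0.08,0],"delta_rot": [0,0,0],"hand": -1},{"slide": [0.72,-0.09,0],"delta_rot": [0,0,0],"hand": -1},{"slide": [0.84,-0.11,0],"delta_rot": [0,0,0],"hand": -1},{"slide": [0.95,-0.12,0],"delta_rot": [0,0,0],"hand": -1}])

```text
t: 38.03
ee_pos: [0.5199, -0.0247, 0.1512]
tool_rot: [0.0, 0.707, -0.707, 0.0]
ft_force: [-0.1, -0.1, -1.1]
width: 0.0467
gripper_force: 61.8
```

Request:
play_rows(rows=[{"slide": [0.14,-0.02,0],"delta_rot": [0,0,0],"hand": -1},{"slide": [0.28,-0.04,0],"delta_rot": [0,0,0],"hand": -1},{"slide": [0.42,-0.06,0],"delta_rot": [0,0,0],"hand": -1},{"slide": [0.56,-0.08,0],"delta_rot": [0,0,0],"hand": -1},{"slide": [0.7,-0.1,0],"delta_rot": [0,0,0],"hand": -1},{"slide": [0.82,-0.12,0],"delta_rot": [0,0,0],"hand": -1},{"slide": [0.89,-0.12,0],"delta_rot": [0,0,0],"hand": -1},{"slide": [0.89,-0.12,0],"delta_rot": [0,0,0],"hand": -1}])

```text
t: 38.7
ee_pos: [0.5317, -0.1138, 0.1511]
tool_rot: [-0.0, -0.707, 0.707, 0.0]
ft_force: [-0.1, 0.1, -0.6]
width: 0.0469
gripper_force: 61.8
```

Request:
play_rows(rows=[{"slide": [0,0,0],"delta_rot": [0,0,0],"hand": -1},{"slide": [0,0,0],"delta_rot": [0,0,0],"hand": -1},{"slide": [0,0,0.04],"delta_rot": [0,0,0],"hand": -1},{"slide": [0,0,0.1],"delta_rot": [0,0,0],"hand": -1},{"slide": [0,0,0.18],"delta_rot": [0,0,0],"hand": -1},{"slide": [0,0,0.26],"delta_rot": [0,0,0],"hand": -1},{"slide": [0,0,0.35],"delta_rot": [0,0,0],"hand": -1},{"slide": [0,0,0.35],"delta_rot": [0,0,0],"hand": -1}])

```text
t: 39.37
ee_pos: [0.5302, -0.1121, 0.1136]
tool_rot: [0.001, 0.707, -0.707, -0.002]
ft_force: [0.0, -0.4, -1.8]
width: 0.0471
gripper_force: 61.8
```

```bash
python3 -c "
from h import *
st()"
```

```text
t 39.37 pos [ 0.5302 -0.1121  0.1136] x [ 0.0003 -1.     -0.0006] z [-0.0045  0.0006 -1.    ] F [ 0.0114 -0.426  -1.8253] w 0.0471 g 61.8 q [ 0.0799  0.3076 -0.1268 -0.001  -1.1408 -0.0792]
```

Request:
play_rows(rows=[{"slide": [0,-0.01,0.06],"delta_rot": [0,0,0],"hand": -1},{"slide": [0,-0.01,0.14],"delta_rot": [0,0,0],"hand": -1},{"slide": [0,-0.01,0.22],"delta_rot": [0,0,0],"hand": -1},{"slide": [0,-0.01,0.3],"delta_rot": [0,0,0],"hand": -1},{"slide": [0,-0.01,0.38],"delta_rot": [0,0,0],"hand": -1},{"slide": [0,-0.01,0.46],"delta_rot": [0,0,0],"hand": -1},{"slide": [0,-0.01,0.52],"delta_rot": [0,0,0],"hand": -1},{"slide": [0,-0.01,0.56],"delta_rot": [0,0,0],"hand": -1}])

```text
t: 40.03
ee_pos: [0.5323, -0.1124, 0.0592]
tool_rot: [0.0, 0.707, -0.707, -0.0]
ft_force: [0.4, 0.8, -1.7]
width: 0.0466
gripper_force: 61.8
```

Request:
play_rows(rows=[{"slide": [0,0,0.02],"delta_rot": [0,0,0],"hand": -1},{"slide": [0,0,0.04],"delta_rot": [0,0,0],"hand": -1},{"slide": [0,0,0.05],"delta_rot": [0,0,0],"hand": -1},{"slide": [0,0,0.06],"delta_rot": [0,0,0],"hand": -1},{"slide": [0,0,0.07],"delta_rot": [0,0,0],"hand": -1},{"slide": [0,0,0.08],"delta_rot": [0,0,0],"hand": -1},{"slide": [0,0,0.08],"delta_rot": [0,0,0],"hand": -1},{"slide": [0,0,0.08],"delta_rot": [0,0,0],"hand": -1}])

```text
t: 40.7
ee_pos: [0.5328, -0.1124, 0.0523]
tool_rot: [-0.0, 0.707, -0.707, 0.0]
ft_force: [-0.0, 0.1, -0.5]
width: 0.0471
gripper_force: 61.8
```

Request:
play_rows(rows=[{"slide": [0,0,0.02],"delta_rot": [0,0,0],"hand": -1},{"slide": [0,0,0.03],"delta_rot": [0,0,0],"hand": -1},{"slide": [0,0,0.03],"delta_rot": [0,0,0],"hand": 0.3},{"slide": [0,0,0.03],"delta_rot": [0,0,0],"hand": 0.6},{"slide": [0,0,0.03],"delta_rot": [0,0,0],"hand": 0.6},{"slide": [0,0,0.03],"delta_rot": [0,0,0],"hand": 0.6},{"slide": [0,0,0.03],"delta_rot": [0,0,0],"hand": 0.6},{"slide": [0,0,0.03],"delta_rot": [0,0,0],"hand": 0.6}])

```text
t: 41.37
ee_pos: [0.5328, -0.1124, 0.0493]
tool_rot: [-0.0, 0.707, -0.707, 0.0]
ft_force: [0.1, -1.1, -0.2]
width: 0.0686
gripper_force: 0.0
```

Request:
play_rows(rows=[{"slide": [0,0,-0.1],"delta_rot": [0,0,0],"hand": 0.6},{"slide": [0,0,-0.22],"delta_rot": [0,0,0],"hand": 0.6},{"slide": [0,0,-0.35],"delta_rot": [0,0,0],"hand": 0.6},{"slide": [0,0,-0.48],"delta_rot": [0,0,0],"hand": 0.6},{"slide": [0,0,-0.61],"delta_rot": [0,0,0],"hand": 0.6},{"slide": [0,0,-0.74],"delta_rot": [0,0,0],"hand": 0.6},{"slide": [0,0,-0.87],"delta_rot": [0,0,0],"hand": 0.6},{"slide": [0,0,-1],"delta_rot": [0,0,0],"hand": 0.6}])

```text
t: 42.03
ee_pos: [0.5328, -0.1125, 0.1509]
tool_rot: [-0.0, 0.707, -0.707, 0.0]
ft_force: [-0.7, 0.7, -0.4]
width: 0.0683
gripper_force: 0.0
```

Request:
play_rows(rows=[{"slide": [-0.12,0.01,0],"delta_rot": [0,0,0],"hand": 0.6},{"slide": [-0.24,0.02,0],"delta_rot": [0,0,0],"hand": 0.6},{"slide": [-0.36,0.03,0],"delta_rot": [0,0,0],"hand": 0.6},{"slide": [-0.48,0.03,0],"delta_rot": [0,0,0],"hand": 0.6},{"slide": [-0.6,0.04,0],"delta_rot": [0,0,0],"hand": 0.6},{"slide": [-0.72,0.05,0],"delta_rot": [0,0,0],"hand": 0.6},{"slide": [-0.84,0.06,0],"delta_rot": [0,0,0],"hand": 0.6},{"slide": [-0.95,0.07,0],"delta_rot": [0,0,0],"hand": 0.6}])

```text
t: 42.7
ee_pos: [0.5255, -0.0159, 0.1491]
tool_rot: [0.0, 0.707, -0.707, -0.0]
ft_force: [0.4, 0.8, 0.1]
width: 0.0682
gripper_force: 0.0
```

Request:
play_rows(rows=[{"slide": [-0.12,0.01,0],"delta_rot": [0,0,0],"hand": 0.6},{"slide": [-0.24,0.02,0],"delta_rot": [0,0,0],"hand": 0.6},{"slide": [-0.36,0.03,0],"delta_rot": [0,0,0],"hand": 0.6},{"slide": [-0.48,0.03,0],"delta_rot": [0,0,0],"hand": 0.6},{"slide": [-0.6,0.04,0],"delta_rot": [0,0,0],"hand": 0.6},{"slide": [-0.72,0.05,0],"delta_rot": [0,0,0],"hand": 0.6},{"slide": [-0.84,0.06,0],"delta_rot": [0,0,0],"hand": 0.6},{"slide": [-0.95,0.07,0],"delta_rot": [0,0,0],"hand": 0.6}])

```text
t: 43.37
ee_pos: [0.5185, 0.0789, 0.1493]
tool_rot: [-0.0, 0.707, -0.707, -0.0]
ft_force: [0.9, -0.9, -0.5]
width: 0.0685
gripper_force: 0.0
```

Request:
play_rows(rows=[{"slide": [-0.12,0.01,0],"delta_rot": [0,0,0],"hand": 0.6},{"slide": [-0.24,0.02,0],"delta_rot": [0,0,0],"hand": 0.6},{"slide": [-0.36,0.03,0],"delta_rot": [0,0,0],"hand": 0.6},{"slide": [-0.48,0.03,0],"delta_rot": [0,0,0],"hand": 0.6},{"slide": [-0.6,0.04,0],"delta_rot": [0,0,0],"hand": 0.6},{"slide": [-0.72,0.05,0],"delta_rot": [0,0,0],"hand": 0.6},{"slide": [-0.84,0.06,0],"delta_rot": [0,0,0],"hand": 0.6},{"slide": [-0.95,0.06,0],"delta_rot": [0,0,0],"hand": 0.6}])

```text
t: 44.03
ee_pos: [0.5124, 0.1739, 0.1493]
tool_rot: [0.0, 0.707, -0.707, -0.0]
ft_force: [-0.6, -0.5, 0.0]
width: 0.0683
gripper_force: 0.0
```

Request:
play_rows(rows=[{"slide": [-0.12,0.01,0],"delta_rot": [0,0,0],"hand": 0.6},{"slide": [-0.24,0.02,0],"delta_rot": [0,0,0],"hand": 0.6},{"slide": [-0.36,0.03,0],"delta_rot": [0,0,0],"hand": 0.6},{"slide": [-0.48,0.03,0],"delta_rot": [0,0,0],"hand": 0.6},{"slide": [-0.6,0.04,0],"delta_rot": [0,0,0],"hand": 0.6},{"slide": [-0.72,0.05,0],"delta_rot": [0,0,0],"hand": 0.6},{"slide": [-0.84,0.06,0],"delta_rot": [0,0,0],"hand": 0.6},{"slide": [-0.95,0.06,0],"delta_rot": [0,0,0],"hand": 0.6}])

```text
t: 44.7
ee_pos: [0.5064, 0.2689, 0.1493]
tool_rot: [0.0, 0.707, -0.707, -0.0]
ft_force: [0.3, -0.1, -0.5]
width: 0.0684
gripper_force: 0.0
```

Request:
play_rows(rows=[{"slide": [-0.14,0.01,0],"delta_rot": [0,0,0],"hand": 0.6},{"slide": [-0.28,0.02,0],"delta_rot": [0,0,0],"hand": 0.6},{"slide": [-0.42,0.03,0],"delta_rot": [0,0,0],"hand": 0.6},{"slide": [-0.56,0.03,0],"delta_rot": [0,0,0],"hand": 0.6},{"slide": [-0.7,0.04,0],"delta_rot": [0,0,0],"hand": 0.6},{"slide": [-0.8,0.05,0],"delta_rot": [0,0,0],"hand": 0.6},{"slide": [-0.88,0.06,0],"delta_rot": [0,0,0],"hand": 0.6},{"slide": [-0.88,0.06,0],"delta_rot": [0,0,0],"hand": 0.6}])

```text
t: 45.37
ee_pos: [0.5002, 0.3571, 0.1489]
tool_rot: [0.0, 0.708, -0.706, -0.0]
ft_force: [0.3, 0.2, 0.4]
width: 0.0681
gripper_force: 0.0
```

```bash
python3 - <<'E'
from blk import *
st(); b=eyes.get_image("top"); cv2.imwrite("pics/t7.png",b); a=cv2.imread("pics/t6.png")
blocks(b)
# middle body in pale cell? diff region
d=cv2.absdiff(a,b).max(2); 
y,x=proj("top",[.5315,-.1127,.089])[::-1].astype(int); print("cell px",x,y, b[y-9:y+10:3,x-9:x+10:3].mean(2).round())
E
```

```text
t 45.37 pos [0.5002 0.3571 0.1489] x [ 0.0017 -1.      0.    ] z [-0.0002 -0.     -1.    ] F [0.3457 0.2023 0.3911] w 0.0681 g 0.0 q [ 0.8739  0.4163  0.1295 -0.0001 -1.2842 -0.8721]
px [210.4922 176.6628] n 258 rect mm [573.3 259.4] [45.7 46.5] ang 19.6 centroid [573.1739 259.496 ]
px [191.0769 221.4908] n 273 rect mm [443.8 309.2] [45.7 46.7] ang 76.5 centroid [444.0264 308.8706]
px [263.8524 221.7048] n 271 rect mm [445.5 105.9] [47.7 44.6] ang 0.9 centroid [444.9178 106.2688]
px [159.1706 274.1185] n 211 rect mm [289.9 385.9] [45.5 90.3] ang 0.4 centroid [298.8403 389.0784]
px [ 15.0823 303.4805] n 231 rect mm [220.7 763. ] [ 36.4 100.2] ang 2.2 centroid [218.1371 771.4412]
px [114.2811 381.0214] n 281 rect mm [ 26.9 499.8] [ 34.2 113.2] ang 0.5 centroid [ 24.4752 489.1616]
cell px 343 189 [[128. 131. 137. 136. 139. 139. 137.]
 [113.  93.  70.  76.  77.  77. 124.]
 [ 65.  78.  56.  43.  63.  74. 119.]
 [ 46.  76.  77.  61.  42.  77. 117.]
 [ 43.  74.  72.  74.  48.  74. 101.]
 [ 40.  48.  74.  74.  71.  47. 114.]
 [ 39.  40.  39.  41.  55.  45. 111.]]
```

Request:
play_rows(rows=[{"slide": [0.01,0,0],"delta_rot": [0,0,0],"hand": 0.6},{"slide": [0.01,0,0.1],"delta_rot": [0,0,0],"hand": 0.6},{"slide": [0.01,0,0.25],"delta_rot": [0,0,0],"hand": 0.6},{"slide": [0.01,0,0.4],"delta_rot": [0,0,0],"hand": 0.6},{"slide": [0.01,0,0.55],"delta_rot": [0,0,0],"hand": 0.6},{"slide": [0.01,0,0.7],"delta_rot": [0,0,0],"hand": 0.6},{"slide": [0.01,0,0.85],"delta_rot": [0,0,0],"hand": 0.6},{"slide": [0.01,0,1],"delta_rot": [0,0,0],"hand": 0.6}])

```text
t: 46.08
ee_pos: [0.5004, 0.3536, 0.0481]
tool_rot: [-0.0, -0.707, 0.707, 0.0]
ft_force: [0.6, 1.0, -0.2]
width: 0.0683
gripper_force: 0.0
```

Request:
play_rows(rows=[{"slide": [0,0,0.06],"delta_rot": [0,0,0],"hand": 0.6},{"slide": [0,0,0.07],"delta_rot": [0,0,0],"hand": 0.6},{"slide": [0,0,0.07],"delta_rot": [0,0,0],"hand": 0.6},{"slide": [0,0,0.07],"delta_rot": [0,0,0],"hand": 0.2},{"slide": [0,0,0.07],"delta_rot": [0,0,0],"hand": -1},{"slide": [0,0,0.07],"delta_rot": [0,0,0],"hand": -1},{"slide": [0,0,0.07],"delta_rot": [0,0,0],"hand": -1},{"slide": [0,0,0.07],"delta_rot": [0,0,0],"hand": -1}], squeeze=60)

```text
t: 46.75
ee_pos: [0.5012, 0.3552, 0.0437]
tool_rot: [-0.001, 0.707, -0.707, 0.0]
ft_force: [-0.9, -0.2, 5.8]
width: 0.0479
gripper_force: 62.2
```

Request:
play_rows(rows=[{"slide": [0,0,-0.08],"delta_rot": [0,0,0],"hand": -1},{"slide": [0,0,-0.2],"delta_rot": [0,0,0],"hand": -1},{"slide": [0,0,-0.34],"delta_rot": [0,0,0],"hand": -1},{"slide": [0,0,-0.48],"delta_rot": [0,0,0],"hand": -1},{"slide": [0,0,-0.62],"delta_rot": [0,0,0],"hand": -1},{"slide": [0,0,-0.76],"delta_rot": [0,0,0],"hand": -1},{"slide": [0,0,-0.9],"delta_rot": [0,0,0],"hand": -1},{"slide": [0,0,-1],"delta_rot": [0,0,0],"hand": -1}])

```text
t: 47.42
ee_pos: [0.5006, 0.3547, 0.1437]
tool_rot: [-0.0, 0.707, -0.707, -0.0]
ft_force: [-0.8, 0.5, -1.4]
width: 0.0482
gripper_force: 62.0
```

Request:
play_rows(rows=[{"slide": [0.1,-0.01,-0.02],"delta_rot": [0,0,0],"hand": -1},{"slide": [0.2,-0.02,-0.04],"delta_rot": [0,0,0],"hand": -1},{"slide": [0.32,-0.02,-0.06],"delta_rot": [0,0,0],"hand": -1},{"slide": [0.44,-0.03,-0.08],"delta_rot": [0,0,0],"hand": -1},{"slide": [0.56,-0.04,-0.1],"delta_rot": [0,0,0],"hand": -1},{"slide": [0.68,-0.05,-0.1],"delta_rot": [0,0,0],"hand": -1},{"slide": [0.8,-0.06,-0.1],"delta_rot": [0,0,0],"hand": -1},{"slide": [0.92,-0.06,-0.1],"delta_rot": [0,0,0],"hand": -1}])

```text
t: 48.08
ee_pos: [0.5067, 0.2611, 0.1521]
tool_rot: [0.0, 0.707, -0.707, -0.0]
ft_force: [-0.1, 1.4, -1.1]
width: 0.0479
gripper_force: 62.0
```

Request:
play_rows(rows=[{"slide": [0.12,-0.01,0],"delta_rot": [0,0,0],"hand": -1},{"slide": [0.24,-0.02,0],"delta_rot": [0,0,0],"hand": -1},{"slide": [0.36,-0.02,0],"delta_rot": [0,0,0],"hand": -1},{"slide": [0.48,-0.03,0],"delta_rot": [0,0,0],"hand": -1},{"slide": [0.6,-0.04,0],"delta_rot": [0,0,0],"hand": -1},{"slide": [0.72,-0.05,0],"delta_rot": [0,0,0],"hand": -1},{"slide": [0.84,-0.06,0],"delta_rot": [0,0,0],"hand": -1},{"slide": [0.95,-0.07,0],"delta_rot": [0,0,0],"hand": -1}])

```text
t: 48.75
ee_pos: [0.5137, 0.1663, 0.1523]
tool_rot: [0.0, 0.707, -0.707, 0.0]
ft_force: [0.1, 0.1, -0.9]
width: 0.0476
gripper_force: 62.0
```

Request:
play_rows(rows=[{"slide": [0.12,-0.01,0],"delta_rot": [0,0,0],"hand": -1},{"slide": [0.24,-0.02,0],"delta_rot": [0,0,0],"hand": -1},{"slide": [0.36,-0.02,0],"delta_rot": [0,0,0],"hand": -1},{"slide": [0.48,-0.03,0],"delta_rot": [0,0,0],"hand": -1},{"slide": [0.6,-0.04,0],"delta_rot": [0,0,0],"hand": -1},{"slide": [0.72,-0.05,0],"delta_rot": [0,0,0],"hand": -1},{"slide": [0.84,-0.06,0],"delta_rot": [0,0,0],"hand": -1},{"slide": [0.95,-0.07,0],"delta_rot": [0,0,0],"hand": -1}])

```text
t: 49.42
ee_pos: [0.5208, 0.0713, 0.1523]
tool_rot: [0.0, 0.707, -0.707, 0.0]
ft_force: [-0.0, -0.5, -1.6]
width: 0.048
gripper_force: 62.0
```

Request:
play_rows(rows=[{"slide": [0.12,-0.01,0],"delta_rot": [0,0,0],"hand": -1},{"slide": [0.24,-0.02,0],"delta_rot": [0,0,0],"hand": -1},{"slide": [0.36,-0.02,0],"delta_rot": [0,0,0],"hand": -1},{"slide": [0.48,-0.03,0],"delta_rot": [0,0,0],"hand": -1},{"slide": [0.6,-0.04,0],"delta_rot": [0,0,0],"hand": -1},{"slide": [0.72,-0.05,0],"delta_rot": [0,0,0],"hand": -1},{"slide": [0.82,-0.06,0],"delta_rot": [0,0,0],"hand": -1},{"slide": [0.9,-0.06,0],"delta_rot": [0,0,0],"hand": -1}])

```text
t: 50.08
ee_pos: [0.5269, -0.0187, 0.1523]
tool_rot: [0.0, 0.707, -0.707, 0.0]
ft_force: [-1.3, -0.6, -1.4]
width: 0.0476
gripper_force: 62.0
```

Request:
play_rows(rows=[{"slide": [0.1,-0.01,0],"delta_rot": [0,0,0],"hand": -1},{"slide": [0.2,-0.02,0],"delta_rot": [0,0,0],"hand": -1},{"slide": [0.29,-0.03,0],"delta_rot": [0,0,0],"hand": -1},{"slide": [0.35,-0.03,0],"delta_rot": [0,0,0],"hand": -1},{"slide": [0.37,-0.03,0],"delta_rot": [0,0,0],"hand": -1},{"slide": [0.37,-0.03,0],"delta_rot": [0,0,0],"hand": -1},{"slide": [0.37,-0.03,0],"delta_rot": [0,0,0],"hand": -1},{"slide": [0.37,-0.03,0],"delta_rot": [0,0,0],"hand": -1}])

```text
t: 50.75
ee_pos: [0.5298, -0.0541, 0.1523]
tool_rot: [-0.0, 0.707, -0.707, 0.0]
ft_force: [0.5, 0.0, -2.4]
width: 0.048
gripper_force: 62.0
```

```bash
python3 -c "
from h import *
st()"
```

```text
t 50.75 pos [ 0.5298 -0.0541  0.1523] x [ 0.001  -1.     -0.0001] z [ 0.0001  0.0001 -1.    ] F [ 0.523   0.0078 -2.4192] w 0.048 g 62.0 q [ 0.1924  0.2584 -0.091  -0.0001 -1.2213 -0.1914]
```

Request:
play_rows(rows=[{"slide": [-0.01,-0.01,0.08],"delta_rot": [0,0,0],"hand": -1},{"slide": [-0.01,-0.01,0.2],"delta_rot": [0,0,0],"hand": -1},{"slide": [-0.01,-0.01,0.33],"delta_rot": [0,0,0],"hand": -1},{"slide": [-0.01,-0.01,0.46],"delta_rot": [0,0,0],"hand": -1},{"slide": [-0.01,-0.01,0.59],"delta_rot": [0,0,0],"hand": -1},{"slide": [-0.01,-0.01,0.72],"delta_rot": [0,0,0],"hand": -1},{"slide": [-0.01,-0.01,0.84],"delta_rot": [0,0,0],"hand": -1},{"slide": [-0.01,-0.01,0.92],"delta_rot": [0,0,0],"hand": -1}])

```text
t: 51.42
ee_pos: [0.5314, -0.053, 0.0594]
tool_rot: [-0.0, 0.708, -0.707, 0.0]
ft_force: [2.6, -0.3, 0.0]
width: 0.0482
gripper_force: 63.6
```

Request:
play_rows(rows=[{"slide": [0,0,0.02],"delta_rot": [0,0,0],"hand": -1},{"slide": [0,0,0.04],"delta_rot": [0,0,0],"hand": -1},{"slide": [0,0,0.05],"delta_rot": [0,0,0],"hand": -1},{"slide": [0,0,0.06],"delta_rot": [0,0,0],"hand": -1},{"slide": [0,0,0.07],"delta_rot": [0,0,0],"hand": -1},{"slide": [0,0,0.08],"delta_rot": [0,0,0],"hand": -1},{"slide": [0,0,0.08],"delta_rot": [0,0,0],"hand": -1},{"slide": [0,0,0.08],"delta_rot": [0,0,0],"hand": -1}])

```text
t: 52.08
ee_pos: [0.5313, -0.0533, 0.0526]
tool_rot: [-0.001, 0.707, -0.707, 0.0]
ft_force: [3.8, -0.0, -0.7]
width: 0.0483
gripper_force: 63.5
```

Request:
play_rows(rows=[{"slide": [0,0,0.01],"delta_rot": [0,0,0],"hand": -1},{"slide": [0,0,0.01],"delta_rot": [0,0,0],"hand": -1},{"slide": [0,0,0.01],"delta_rot": [0,0,0],"hand": 0.3},{"slide": [0,0,0.01],"delta_rot": [0,0,0],"hand": 0.6},{"slide": [0,0,0.01],"delta_rot": [0,0,0],"hand": 0.6},{"slide": [0,0,0.01],"delta_rot": [0,0,0],"hand": 0.6},{"slide": [0,0,0.01],"delta_rot": [0,0,0],"hand": 0.6},{"slide": [0,0,0.01],"delta_rot": [0,0,0],"hand": 0.6}])

```text
t: 52.75
ee_pos: [0.5304, -0.0535, 0.0511]
tool_rot: [0.0, 0.707, -0.707, -0.0]
ft_force: [-0.5, 1.0, 0.4]
width: 0.0684
gripper_force: 0.0
```

Request:
play_rows(rows=[{"slide": [0,0,-0.1],"delta_rot": [0,0,0],"hand": 0.6},{"slide": [0,0,-0.22],"delta_rot": [0,0,0],"hand": 0.6},{"slide": [0,0,-0.35],"delta_rot": [0,0,0],"hand": 0.6},{"slide": [0,0,-0.48],"delta_rot": [0,0,0],"hand": 0.6},{"slide": [0,0,-0.61],"delta_rot": [0,0,0],"hand": 0.6},{"slide": [0,0,-0.74],"delta_rot": [0,0,0],"hand": 0.6},{"slide": [0,0,-0.87],"delta_rot": [0,0,0],"hand": 0.6},{"slide": [0,0,-1],"delta_rot": [0,0,0],"hand": 0.6}])

```text
t: 53.42
ee_pos: [0.5307, -0.0535, 0.1528]
tool_rot: [-0.0, 0.707, -0.707, 0.0]
ft_force: [-0.8, 0.6, 0.5]
width: 0.0684
gripper_force: 0.0
```

Request:
play_rows(rows=[{"slide": [-0.12,0.02,0],"delta_rot": [0,0,0],"hand": 0.6},{"slide": [-0.24,0.05,0],"delta_rot": [0,0,0],"hand": 0.6},{"slide": [-0.36,0.07,0],"delta_rot": [0,0,0],"hand": 0.6},{"slide": [-0.48,0.09,0],"delta_rot": [0,0,0],"hand": 0.6},{"slide": [-0.6,0.12,0],"delta_rot": [0,0,0],"hand": 0.6},{"slide": [-0.72,0.14,0],"delta_rot": [0,0,0],"hand": 0.6},{"slide": [-0.84,0.16,0],"delta_rot": [0,0,0],"hand": 0.6},{"slide": [-0.95,0.18,0],"delta_rot": [0,0,0],"hand": 0.6}])

```text
t: 54.08
ee_pos: [0.5123, 0.043, 0.1511]
tool_rot: [0.0, 0.708, -0.707, -0.0]
ft_force: [-0.2, 0.2, 0.8]
width: 0.0682
gripper_force: 0.0
```

Request:
play_rows(rows=[{"slide": [-0.12,0.02,0],"delta_rot": [0,0,0],"hand": 0.6},{"slide": [-0.24,0.05,0],"delta_rot": [0,0,0],"hand": 0.6},{"slide": [-0.36,0.07,0],"delta_rot": [0,0,0],"hand": 0.6},{"slide": [-0.48,0.09,0],"delta_rot": [0,0,0],"hand": 0.6},{"slide": [-0.6,0.12,0],"delta_rot": [0,0,0],"hand": 0.6},{"slide": [-0.72,0.14,0],"delta_rot": [0,0,0],"hand": 0.6},{"slide": [-0.84,0.16,0],"delta_rot": [0,0,0],"hand": 0.6},{"slide": [-0.95,0.18,0],"delta_rot": [0,0,0],"hand": 0.6}])

```text
t: 54.75
ee_pos: [0.4944, 0.1379, 0.1513]
tool_rot: [-0.0, 0.707, -0.707, 0.0]
ft_force: [0.3, 0.4, -0.1]
width: 0.0682
gripper_force: 0.0
```

Request:
play_rows(rows=[{"slide": [-0.12,0.02,0],"delta_rot": [0,0,0],"hand": 0.6},{"slide": [-0.24,0.05,0],"delta_rot": [0,0,0],"hand": 0.6},{"slide": [-0.36,0.07,0],"delta_rot": [0,0,0],"hand": 0.6},{"slide": [-0.48,0.09,0],"delta_rot": [0,0,0],"hand": 0.6},{"slide": [-0.6,0.12,0],"delta_rot": [0,0,0],"hand": 0.6},{"slide": [-0.72,0.14,0],"delta_rot": [0,0,0],"hand": 0.6},{"slide": [-0.84,0.16,0],"delta_rot": [0,0,0],"hand": 0.6},{"slide": [-0.95,0.18,0],"delta_rot": [0,0,0],"hand": 0.6}])

```text
t: 55.42
ee_pos: [0.4764, 0.2329, 0.1513]
tool_rot: [-0.0, 0.707, -0.707, 0.0]
ft_force: [-0.3, 0.5, -0.3]
width: 0.0683
gripper_force: 0.0
```

Request:
play_rows(rows=[{"slide": [-0.12,0.02,0],"delta_rot": [0,0,0],"hand": 0.6},{"slide": [-0.24,0.05,0],"delta_rot": [0,0,0],"hand": 0.6},{"slide": [-0.36,0.07,0],"delta_rot": [0,0,0],"hand": 0.6},{"slide": [-0.48,0.09,0],"delta_rot": [0,0,0],"hand": 0.6},{"slide": [-0.6,0.12,0],"delta_rot": [0,0,0],"hand": 0.6},{"slide": [-0.72,0.14,0],"delta_rot": [0,0,0],"hand": 0.6},{"slide": [-0.84,0.16,0],"delta_rot": [0,0,0],"hand": 0.6},{"slide": [-0.95,0.18,0],"delta_rot": [0,0,0],"hand": 0.6}])

```text
t: 56.08
ee_pos: [0.4583, 0.3278, 0.1512]
tool_rot: [0.0, 0.707, -0.707, 0.0]
ft_force: [-0.4, 0.3, -0.5]
width: 0.068
gripper_force: 0.0
```

Request:
play_rows(rows=[{"slide": [-0.12,0.02,0],"delta_rot": [0,0,0],"hand": 0.6},{"slide": [-0.24,0.05,0],"delta_rot": [0,0,0],"hand": 0.6},{"slide": [-0.36,0.07,0],"delta_rot": [0,0,0],"hand": 0.6},{"slide": [-0.48,0.1,0],"delta_rot": [0,0,0],"hand": 0.6},{"slide": [-0.6,0.13,0],"delta_rot": [0,0,0],"hand": 0.6},{"slide": [-0.7,0.16,0],"delta_rot": [0,0,0],"hand": 0.6},{"slide": [-0.75,0.18,0],"delta_rot": [0,0,0],"hand": 0.6},{"slide": [-0.75,0.18,0],"delta_rot": [0,0,0],"hand": 0.6}])

```text
t: 56.75
ee_pos: [0.44, 0.4026, 0.151]
tool_rot: [0.0, 0.708, -0.707, -0.0]
ft_force: [0.8, -0.3, 0.0]
width: 0.0684
gripper_force: 0.0
```

```bash
python3 -c "
from h import *
st()"
```

```text
t 56.75 pos [0.44   0.4026 0.151 ] x [ 0.0016 -1.      0.0001] z [-0.0002 -0.0001 -1.    ] F [ 0.7635 -0.2691  0.0209] w 0.0684 g 0.0 q [ 1.0029  0.3804  0.0801 -0.0001 -1.2708 -1.0012]
```

Request:
play_rows(rows=[{"slide": [0.01,-0.02,0],"delta_rot": [0,0,0],"hand": 0.6},{"slide": [0.01,-0.02,0.1],"delta_rot": [0,0,0],"hand": 0.6},{"slide": [0.01,-0.02,0.25],"delta_rot": [0,0,0],"hand": 0.6},{"slide": [0.01,-0.02,0.4],"delta_rot": [0,0,0],"hand": 0.6},{"slide": [0.01,-0.02,0.55],"delta_rot": [0,0,0],"hand": 0.6},{"slide": [0.01,-0.02,0.7],"delta_rot": [0,0,0],"hand": 0.6},{"slide": [0.01,-0.02,0.85],"delta_rot": [0,0,0],"hand": 0.6},{"slide": [0.01,-0.02,1],"delta_rot": [0,0,0],"hand": 0.6}])

```text
t: 57.42
ee_pos: [0.4426, 0.3996, 0.05]
tool_rot: [-0.0, -0.707, 0.707, 0.0]
ft_force: [0.2, 0.9, 0.4]
width: 0.0683
gripper_force: 0.0
```

Request:
play_rows(rows=[{"slide": [0,0,0.06],"delta_rot": [0,0,0],"hand": 0.6},{"slide": [0,0,0.08],"delta_rot": [0,0,0],"hand": 0.6},{"slide": [0,0,0.08],"delta_rot": [0,0,0],"hand": 0.6},{"slide": [0,0,0.08],"delta_rot": [0,0,0],"hand": 0.2},{"slide": [0,0,0.08],"delta_rot": [0,0,0],"hand": -1},{"slide": [0,0,0.08],"delta_rot": [0,0,0],"hand": -1},{"slide": [0,0,0.08],"delta_rot": [0,0,0],"hand": -1},{"slide": [0,0,0.08],"delta_rot": [0,0,0],"hand": -1}], squeeze=60)

```text
t: 58.08
ee_pos: [0.4432, 0.4013, 0.0448]
tool_rot: [-0.001, 0.707, -0.707, 0.0]
ft_force: [-1.1, -0.2, 5.9]
width: 0.0463
gripper_force: 62.1
```

Request:
play_rows(rows=[{"slide": [0,0,-0.08],"delta_rot": [0,0,0],"hand": -1},{"slide": [0,0,-0.2],"delta_rot": [0,0,0],"hand": -1},{"slide": [0,0,-0.34],"delta_rot": [0,0,0],"hand": -1},{"slide": [0,0,-0.48],"delta_rot": [0,0,0],"hand": -1},{"slide": [0,0,-0.62],"delta_rot": [0,0,0],"hand": -1},{"slide": [0,0,-0.76],"delta_rot": [0,0,0],"hand": -1},{"slide": [0,0,-0.9],"delta_rot": [0,0,0],"hand": -1},{"slide": [0,0,-1],"delta_rot": [0,0,0],"hand": -1}])

```text
t: 58.75
ee_pos: [0.4426, 0.4007, 0.1448]
tool_rot: [-0.0, 0.707, -0.707, -0.0]
ft_force: [0.7, -0.3, -1.3]
width: 0.0461
gripper_force: 61.7
```

Request:
play_rows(rows=[{"slide": [0.1,-0.02,-0.02],"delta_rot": [0,0,0],"hand": -1},{"slide": [0.2,-0.05,-0.04],"delta_rot": [0,0,0],"hand": -1},{"slide": [0.32,-0.07,-0.06],"delta_rot": [0,0,0],"hand": -1},{"slide": [0.44,-0.1,-0.08],"delta_rot": [0,0,0],"hand": -1},{"slide": [0.56,-0.13,-0.08],"delta_rot": [0,0,0],"hand": -1},{"slide": [0.68,-0.16,-0.08],"delta_rot": [0,0,0],"hand": -1},{"slide": [0.8,-0.19,-0.08],"delta_rot": [0,0,0],"hand": -1},{"slide": [0.92,-0.22,-0.08],"delta_rot": [0,0,0],"hand": -1}])

```text
t: 59.42
ee_pos: [0.4648, 0.307, 0.1511]
tool_rot: [0.0, 0.707, -0.707, -0.0]
ft_force: [0.7, -0.3, -0.4]
width: 0.0463
gripper_force: 61.7
```

Request:
play_rows(rows=[{"slide": [0.12,-0.03,0],"delta_rot": [0,0,0],"hand": -1},{"slide": [0.24,-0.05,0],"delta_rot": [0,0,0],"hand": -1},{"slide": [0.36,-0.08,0],"delta_rot": [0,0,0],"hand": -1},{"slide": [0.48,-0.11,0],"delta_rot": [0,0,0],"hand": -1},{"slide": [0.6,-0.14,0],"delta_rot": [0,0,0],"hand": -1},{"slide": [0.72,-0.16,0],"delta_rot": [0,0,0],"hand": -1},{"slide": [0.84,-0.19,0],"delta_rot": [0,0,0],"hand": -1},{"slide": [0.96,-0.22,0],"delta_rot": [0,0,0],"hand": -1}])

```text
t: 60.08
ee_pos: [0.4868, 0.2114, 0.1513]
tool_rot: [-0.0, 0.707, -0.707, 0.0]
ft_force: [0.0, 0.2, -0.9]
width: 0.0467
gripper_force: 61.7
```

Request:
play_rows(rows=[{"slide": [0.12,-0.03,0],"delta_rot": [0,0,0],"hand": -1},{"slide": [0.24,-0.05,0],"delta_rot": [0,0,0],"hand": -1},{"slide": [0.36,-0.08,0],"delta_rot": [0,0,0],"hand": -1},{"slide": [0.48,-0.11,0],"delta_rot": [0,0,0],"hand": -1},{"slide": [0.6,-0.14,0],"delta_rot": [0,0,0],"hand": -1},{"slide": [0.72,-0.16,0],"delta_rot": [0,0,0],"hand": -1},{"slide": [0.84,-0.19,0],"delta_rot": [0,0,0],"hand": -1},{"slide": [0.96,-0.22,0],"delta_rot": [0,0,0],"hand": -1}])

```text
t: 60.75
ee_pos: [0.5089, 0.1154, 0.1513]
tool_rot: [-0.0, 0.707, -0.707, 0.0]
ft_force: [0.4, -0.3, -0.7]
width: 0.0465
gripper_force: 61.7
```

Request:
play_rows(rows=[{"slide": [0.12,-0.03,0],"delta_rot": [0,0,0],"hand": -1},{"slide": [0.24,-0.05,0],"delta_rot": [0,0,0],"hand": -1},{"slide": [0.36,-0.08,0],"delta_rot": [0,0,0],"hand": -1},{"slide": [0.48,-0.11,0],"delta_rot": [0,0,0],"hand": -1},{"slide": [0.6,-0.14,0],"delta_rot": [0,0,0],"hand": -1},{"slide": [0.72,-0.16,0],"delta_rot": [0,0,0],"hand": -1},{"slide": [0.84,-0.19,0],"delta_rot": [0,0,0],"hand": -1},{"slide": [0.94,-0.22,0],"delta_rot": [0,0,0],"hand": -1}])

```text
t: 61.42
ee_pos: [0.5309, 0.0212, 0.1513]
tool_rot: [0.0, 0.707, -0.707, 0.0]
ft_force: [0.5, -0.1, -1.5]
width: 0.0464
gripper_force: 61.7
```

Request:
play_rows(rows=[{"slide": [0.08,0,0],"delta_rot": [0,0,0],"hand": -1},{"slide": [0.15,0,0],"delta_rot": [0,0,0],"hand": -1},{"slide": [0.15,0,0],"delta_rot": [0,0,0],"hand": -1},{"slide": [0.15,0,0],"delta_rot": [0,0,0],"hand": -1},{"slide": [0.15,0,0],"delta_rot": [0,0,0],"hand": -1},{"slide": [0.15,0,0.1],"delta_rot": [0,0,0],"hand": -1},{"slide": [0.15,0,0.2],"delta_rot": [0,0,0],"hand": -1},{"slide": [0.15,0,0.3],"delta_rot": [0,0,0],"hand": -1}])

```text
t: 62.08
ee_pos: [0.5303, 0.008, 0.1199]
tool_rot: [0.0, 0.707, -0.707, -0.0]
ft_force: [0.5, 0.0, -1.1]
width: 0.0468
gripper_force: 61.7
```

```bash
python3 -c "
from h import *
st()"
```

```text
t 62.08 pos [0.5303 0.008  0.1199] x [ 0.001  -1.     -0.0002] z [-0.0008  0.0002 -1.    ] F [ 0.4736  0.0131 -1.1231] w 0.0468 g 61.7 q [ 0.3102  0.2787 -0.1505 -0.0005 -1.1424 -0.309 ]
```

Request:
play_rows(rows=[{"slide": [0.01,0,0.08],"delta_rot": [0,0,0],"hand": -1},{"slide": [0.01,0,0.16],"delta_rot": [0,0,0],"hand": -1},{"slide": [0.01,0,0.24],"delta_rot": [0,0,0],"hand": -1},{"slide": [0.01,0,0.33],"delta_rot": [0,0,0],"hand": -1},{"slide": [0.01,0,0.42],"delta_rot": [0,0,0],"hand": -1},{"slide": [0.01,0,0.5],"delta_rot": [0,0,0],"hand": -1},{"slide": [0.01,0,0.56],"delta_rot": [0,0,0],"hand": -1},{"slide": [0.01,0,0.6],"delta_rot": [0,0,0],"hand": -1}])

```text
t: 62.75
ee_pos: [0.5304, 0.0065, 0.0603]
tool_rot: [0.0, 0.707, -0.707, -0.0]
ft_force: [0.3, 1.1, -0.8]
width: 0.0463
gripper_force: 61.7
```

Request:
play_rows(rows=[{"slide": [0,0,0.02],"delta_rot": [0,0,0],"hand": -1},{"slide": [0,0,0.03],"delta_rot": [0,0,0],"hand": -1},{"slide": [0,0,0.04],"delta_rot": [0,0,0],"hand": -1},{"slide": [0,0,0.05],"delta_rot": [0,0,0],"hand": -1},{"slide": [0,0,0.06],"delta_rot": [0,0,0],"hand": -1},{"slide": [0,0,0.07],"delta_rot": [0,0,0],"hand": -1},{"slide": [0,0,0.07],"delta_rot": [0,0,0],"hand": -1},{"slide": [0,0,0.07],"delta_rot": [0,0,0],"hand": -1}])

```text
t: 63.42
ee_pos: [0.5307, 0.0066, 0.0543]
tool_rot: [0.0, 0.707, -0.707, 0.0]
ft_force: [0.4, -1.2, -0.8]
width: 0.0465
gripper_force: 61.7
```

Request:
play_rows(rows=[{"slide": [0,0,0.01],"delta_rot": [0,0,0],"hand": -1},{"slide": [0,0,0.02],"delta_rot": [0,0,0],"hand": -1},{"slide": [0,0,0.02],"delta_rot": [0,0,0],"hand": 0.3},{"slide": [0,0,0.02],"delta_rot": [0,0,0],"hand": 0.6},{"slide": [0,0,0.02],"delta_rot": [0,0,0],"hand": 0.6},{"slide": [0,0,0.02],"delta_rot": [0,0,0],"hand": 0.6},{"slide": [0,0,0.02],"delta_rot": [0,0,0],"hand": 0.6},{"slide": [0,0,0.02],"delta_rot": [0,0,0],"hand": 0.6}])

```text
t: 64.08
ee_pos: [0.5307, 0.0066, 0.0523]
tool_rot: [-0.0, 0.707, -0.707, -0.0]
ft_force: [-0.5, 0.4, 0.2]
width: 0.0683
gripper_force: 0.0
```

Request:
play_rows(rows=[{"slide": [0,0,-0.1],"delta_rot": [0,0,0],"hand": 0.6},{"slide": [0,0,-0.22],"delta_rot": [0,0,0],"hand": 0.6},{"slide": [0,0,-0.35],"delta_rot": [0,0,0],"hand": 0.6},{"slide": [0,0,-0.48],"delta_rot": [0,0,0],"hand": 0.6},{"slide": [0,0,-0.61],"delta_rot": [0,0,0],"hand": 0.6},{"slide": [0,0,-0.74],"delta_rot": [0,0,0],"hand": 0.6},{"slide": [0,0,-0.87],"delta_rot": [0,0,0],"hand": 0.6},{"slide": [0,0,-1],"delta_rot": [0,0,0],"hand": 0.6}])

```text
t: 64.75
ee_pos: [0.5308, 0.0065, 0.1538]
tool_rot: [-0.0, 0.707, -0.707, 0.0]
ft_force: [0.2, 0.1, 0.0]
width: 0.0684
gripper_force: 0.0
```

Request:
play_rows(rows=[{"slide": [-0.14,0.12,0],"delta_rot": [0,0,-0.004],"hand": 0.6},{"slide": [-0.28,0.24,0],"delta_rot": [0,0,-0.008],"hand": 0.6},{"slide": [-0.42,0.36,0],"delta_rot": [0,0,-0.012],"hand": 0.6},{"slide": [-0.56,0.48,0],"delta_rot": [0,0,-0.016],"hand": 0.6},{"slide": [-0.7,0.6,0],"delta_rot": [0,0,-0.02],"hand": 0.6},{"slide": [-0.84,0.72,0],"delta_rot": [0,0,-0.024],"hand": 0.6},{"slide": [-0.94,0.81,0],"delta_rot": [0,0,-0.028],"hand": 0.6},{"slide": [-1,0.85,0],"delta_rot": [0,0,-0.028],"hand": 0.6}])

```text
t: 65.42
ee_pos: [0.4449, 0.1074, 0.1532]
tool_rot: [-0.001, 0.738, -0.675, 0.0]
ft_force: [-0.6, 0.1, -0.7]
width: 0.0683
gripper_force: 0.0
```

```bash
python3 - <<'E'
from blk import *
s,r=st(); b=eyes.get_image("top"); cv2.imwrite("pics/t8.png",b); a=eyes.get_image("side"); cv2.imwrite("pics/s8.png",a); blocks(b)
A=cv2.resize(a[170:235,255:345],None,fx=4.4,fy=4.4,interpolation=cv2.INTER_CUBIC)
B=cv2.resize(b[170:250,275:360],None,fx=4.7,fy=4.7,interpolation=cv2.INTER_CUBIC)
c=np.zeros((400,800,3),np.uint8); c[:A.shape[0],:A.shape[1]]=A; c[:B.shape[0],400:400+B.shape[1]]=B
cv2.imwrite("pics/p8.png",c)
for n,p in [("l",[.5291,.0073,.078]),("m",[.5303,-.0527,.1]),("r",[.5315,-.1127,.089])]: print(n,(proj("top",p)-[274.5,169.5])*4.7+[400,0],(proj("side",p)-[254.5,169.5])*4.4)
E
```

```text
t 65.42 pos [0.4449 0.1074 0.1532] x [ 0.09   -0.9959 -0.0006] z [ 0.0009  0.0007 -1.    ] F [-0.5538  0.1372 -0.7367] w 0.0683 g 0.0 q [ 0.5809  0.1133 -0.2709 -0.0001 -1.1855 -0.4908]
px [312.7137 200.1008] n 248 rect mm [524.6 -46.4] [ 63.4 171.1] ang 0.1 centroid [507.2895 -30.2214]
l [518.0058 102.498 ] [127.8774  55.1924]
m [623.5418  92.7783] [142.2365  -4.0833]
r [723.5659  95.7743] [156.486  -19.8566]
```

View pics/p8.png

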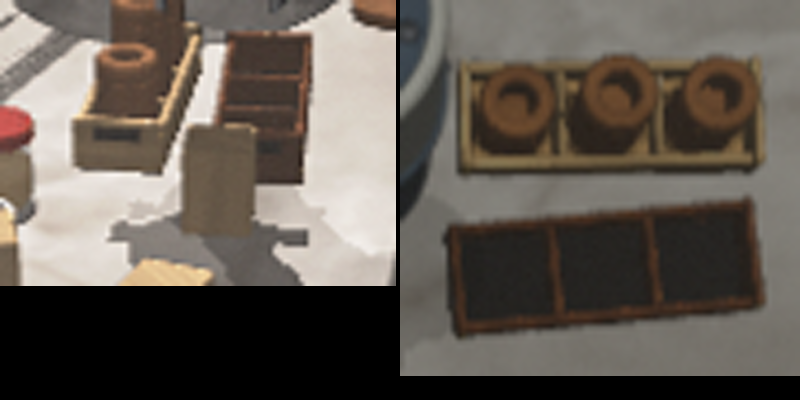

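All three bodies stand upright in the pale cells: top crop (516,100), (612,90), (718,92). Now block C.

Request:
play_rows(rows=[{"slide": [0.01,0,0],"delta_rot": [0,0,0],"hand": 0.6},{"slide": [0.01,0,0.1],"delta_rot": [0,0,0],"hand": 0.6},{"slide": [0.01,0,0.25],"delta_rot": [0,0,0],"hand": 0.6},{"slide": [0.01,0,0.4],"delta_rot": [0,0,0],"hand": 0.6},{"slide": [0.01,0,0.55],"delta_rot": [0,0,0],"hand": 0.6},{"slide": [0.01,0,0.7],"delta_rot": [0,0,0],"hand": 0.6},{"slide": [0.01,0,0.85],"delta_rot": [0,0,0],"hand": 0.6},{"slide": [0.01,0,1],"delta_rot": [0,0,0],"hand": 0.6}])

```text
t: 66.18
ee_pos: [0.4464, 0.1048, 0.0516]
tool_rot: [0.0, 0.737, -0.676, 0.0]
ft_force: [-0.5, -0.4, -0.3]
width: 0.068
gripper_force: 0.0
```

Request:
play_rows(rows=[{"slide": [0,0,0.1],"delta_rot": [0,0,0],"hand": 0.6},{"slide": [0,0,0.18],"delta_rot": [0,0,0],"hand": 0.6},{"slide": [0,0,0.18],"delta_rot": [0,0,0],"hand": 0.6},{"slide": [0,0,0.18],"delta_rot": [0,0,0],"hand": 0.2},{"slide": [0,0,0.18],"delta_rot": [0,0,0],"hand": -1},{"slide": [0,0,0.18],"delta_rot": [0,0,0],"hand": -1},{"slide": [0,0,0.18],"delta_rot": [0,0,0],"hand": -1},{"slide": [0,0,0.18],"delta_rot": [0,0,0],"hand": -1}], squeeze=60)

```text
t: 66.85
ee_pos: [0.4465, 0.1058, 0.0351]
tool_rot: [-0.001, 0.738, -0.675, 0.0]
ft_force: [0.0, -0.5, 4.3]
width: 0.0469
gripper_force: 63.0
```

Request:
play_rows(rows=[{"slide": [0,0,-0.08],"delta_rot": [0,0,0],"hand": -1},{"slide": [0,0,-0.2],"delta_rot": [0,0,0],"hand": -1},{"slide": [0,0,-0.34],"delta_rot": [0,0,0],"hand": -1},{"slide": [0,0,-0.48],"delta_rot": [0,0,0],"hand": -1},{"slide": [0,0,-0.62],"delta_rot": [0,0,0],"hand": -1},{"slide": [0,0,-0.76],"delta_rot": [0,0,0],"hand": -1},{"slide": [0,0,-0.9],"delta_rot": [0,0,0],"hand": -1},{"slide": [0,0,-1],"delta_rot": [0,0,0],"hand": -1}])

```text
t: 67.52
ee_pos: [0.4458, 0.1056, 0.136]
tool_rot: [-0.001, 0.738, -0.675, 0.0]
ft_force: [0.6, 0.4, -1.3]
width: 0.0473
gripper_force: 62.7
```

```bash
cat >> h.py <<'E'
def go(x,y,psi_deg=None):
    s,r=st(); d=np.array([x,y,s["ee_pos"][2]])-s["ee_pos"]; v=r.T@d*10
    yaw=np.degrees(np.arctan2(r[1,0],r[0,0])); print("slide total",v,"yaw",yaw, "rot", None if psi_deg is None else -(psi_deg-yaw)/180)
E
python3 -c "
from h import *
go(.4429,-.1068,-84.2)"
```

```text
t 67.52 pos [0.4458 0.1056 0.136 ] x [ 0.0886 -0.9961 -0.0005] z [ 0.001   0.0006 -1.    ] F [ 0.6201  0.3995 -1.2984] w 0.0473 g 62.7 q [ 0.5764  0.1278 -0.3008  0.0001 -1.141  -0.4878]
slide total [ 2.1133  0.2171 -0.0013] yaw -84.91967299241894 rot -0.003998183291216309
```

Request:
play_rows(rows=[{"slide": [0.1,0.01,0],"delta_rot": [0,0,-0.004],"hand": -1},{"slide": [0.2,0.02,0],"delta_rot": [0,0,-0.004],"hand": -1},{"slide": [0.33,0.03,0],"delta_rot": [0,0,-0.004],"hand": -1},{"slide": [0.46,0.04,0],"delta_rot": [0,0,-0.004],"hand": -1},{"slide": [0.59,0.05,0],"delta_rot": [0,0,-0.004],"hand": -1},{"slide": [0.72,0.06,0],"delta_rot": [0,0,-0.004],"hand": -1},{"slide": [0.85,0.08,0],"delta_rot": [0,0,-0.004],"hand": -1},{"slide": [0.98,0.1,0],"delta_rot": [0,0,-0.004],"hand": -1}])

```text
t: 68.18
ee_pos: [0.4437, 0.0059, 0.134]
tool_rot: [0.001, 0.742, -0.671, -0.0]
ft_force: [-0.7, -0.3, -0.8]
width: 0.0471
gripper_force: 62.7
```

Request:
play_rows(rows=[{"slide": [0.12,0.01,0],"delta_rot": [0,0,0],"hand": -1},{"slide": [0.24,0.02,0],"delta_rot": [0,0,0],"hand": -1},{"slide": [0.36,0.03,0],"delta_rot": [0,0,0],"hand": -1},{"slide": [0.48,0.04,0],"delta_rot": [0,0,0],"hand": -1},{"slide": [0.6,0.05,0],"delta_rot": [0,0,0],"hand": -1},{"slide": [0.72,0.06,0],"delta_rot": [0,0,0],"hand": -1},{"slide": [0.84,0.07,0],"delta_rot": [0,0,0],"hand": -1},{"slide": [0.94,0.09,0],"delta_rot": [0,0,0],"hand": -1}])

```text
t: 68.85
ee_pos: [0.4443, -0.0884, 0.134]
tool_rot: [0.0, 0.742, -0.671, -0.0]
ft_force: [-0.0, 0.1, -0.3]
width: 0.0469
gripper_force: 62.7
```

Request:
play_rows(rows=[{"slide": [0.1,0.01,0],"delta_rot": [0,0,0],"hand": -1},{"slide": [0.19,0.02,0],"delta_rot": [0,0,0],"hand": -1},{"slide": [0.19,0.02,0],"delta_rot": [0,0,0],"hand": -1},{"slide": [0.19,0.02,0],"delta_rot": [0,0,0],"hand": -1},{"slide": [0.19,0.02,0],"delta_rot": [0,0,0],"hand": -1},{"slide": [0.19,0.02,0.08],"delta_rot": [0,0,0],"hand": -1},{"slide": [0.19,0.02,0.18],"delta_rot": [0,0,0],"hand": -1},{"slide": [0.19,0.02,0.26],"delta_rot": [0,0,0],"hand": -1}])

```text
t: 69.52
ee_pos: [0.4447, -0.106, 0.1072]
tool_rot: [0.0, 0.742, -0.67, -0.0]
ft_force: [0.7, -0.6, -0.4]
width: 0.0469
gripper_force: 62.7
```

Request:
play_rows(rows=[{"slide": [0,0,0.06],"delta_rot": [0,0,0],"hand": -1},{"slide": [0,0,0.12],"delta_rot": [0,0,0],"hand": -1},{"slide": [0,0,0.16],"delta_rot": [0,0,0],"hand": -1},{"slide": [0,0,0.16],"delta_rot": [0,0,0],"hand": -1},{"slide": [0,0,0.16],"delta_rot": [0,0,0],"hand": -1},{"slide": [0,0,0.16],"delta_rot": [0,0,0],"hand": -1},{"slide": [0,0,0.16],"delta_rot": [0,0,0],"hand": -1},{"slide": [0,0,0.16],"delta_rot": [0,0,0],"hand": -1}])

```text
t: 70.18
ee_pos: [0.4452, -0.1065, 0.0926]
tool_rot: [-0.0, 0.742, -0.67, 0.0]
ft_force: [0.5, 0.5, -0.8]
width: 0.0472
gripper_force: 62.7
```

```bash
python3 -c "
from h import *
go(.4435,-.1073,-84.2)"
```

```text
t 70.18 pos [ 0.4452 -0.1065  0.0926] x [ 0.1009 -0.9949  0.0001] z [ 0.0008  0.     -1.    ] F [ 0.4612  0.458  -0.8214] w 0.0472 g 62.7 q [ 0.1093  0.1684 -0.3737  0.0001 -1.0279 -0.0083]
slide total [ 0.0065  0.0176 -0.    ] yaw -84.20660418028626 rot -3.6689890479222085e-05
```

Request:
play_rows(rows=[{"slide": [0.01,0.02,0.04],"delta_rot": [0,0,0],"hand": -1},{"slide": [0.01,0.02,0.09],"delta_rot": [0,0,0],"hand": -1},{"slide": [0.01,0.02,0.14],"delta_rot": [0,0,0],"hand": -1},{"slide": [0.01,0.02,0.19],"delta_rot": [0,0,0],"hand": -1},{"slide": [0.01,0.02,0.24],"delta_rot": [0,0,0],"hand": -1},{"slide": [0.01,0.02,0.29],"delta_rot": [0,0,0],"hand": -1},{"slide": [0.01,0.02,0.33],"delta_rot": [0,0,0],"hand": -1},{"slide": [0.01,0.02,0.36],"delta_rot": [0,0,0],"hand": -1}])

```text
t: 70.85
ee_pos: [0.4428, -0.1077, 0.0556]
tool_rot: [0.0, 0.742, -0.67, -0.0]
ft_force: [-0.1, 0.2, -0.3]
width: 0.0471
gripper_force: 62.7
```

Request:
play_rows(rows=[{"slide": [0,0,0.03],"delta_rot": [0,0,0],"hand": -1},{"slide": [0,0,0.05],"delta_rot": [0,0,0],"hand": -1},{"slide": [0,0,0.07],"delta_rot": [0,0,0],"hand": -1},{"slide": [0,0,0.09],"delta_rot": [0,0,0],"hand": -1},{"slide": [0,0,0.11],"delta_rot": [0,0,0],"hand": -1},{"slide": [0,0,0.12],"delta_rot": [0,0,0],"hand": -1},{"slide": [0,0,0.12],"delta_rot": [0,0,0],"hand": -1},{"slide": [0,0,0.12],"delta_rot": [0,0,0],"hand": -1}])

```text
t: 71.52
ee_pos: [0.4431, -0.1077, 0.0443]
tool_rot: [0.0, 0.742, -0.67, 0.0]
ft_force: [0.2, 1.0, -0.2]
width: 0.047
gripper_force: 62.7
```

Request:
play_rows(rows=[{"slide": [0,0,0.01],"delta_rot": [0,0,0],"hand": -1},{"slide": [0,0,0.01],"delta_rot": [0,0,0],"hand": -1},{"slide": [0,0,0.01],"delta_rot": [0,0,0],"hand": 0.3},{"slide": [0,0,0.01],"delta_rot": [0,0,0],"hand": 0.6},{"slide": [0,0,0.01],"delta_rot": [0,0,0],"hand": 0.6},{"slide": [0,0,0.01],"delta_rot": [0,0,0],"hand": 0.6},{"slide": [0,0,0.01],"delta_rot": [0,0,0],"hand": 0.6},{"slide": [0,0,0.01],"delta_rot": [0,0,0],"hand": 0.6}])

```text
t: 72.18
ee_pos: [0.4431, -0.1077, 0.0433]
tool_rot: [-0.0, 0.742, -0.67, 0.0]
ft_force: [-0.0, 1.0, 0.7]
width: 0.0682
gripper_force: 0.0
```

Request:
play_rows(rows=[{"slide": [0,0,-0.1],"delta_rot": [0,0,0],"hand": 0.6},{"slide": [0,0,-0.22],"delta_rot": [0,0,0],"hand": 0.6},{"slide": [0,0,-0.35],"delta_rot": [0,0,0],"hand": 0.6},{"slide": [0,0,-0.48],"delta_rot": [0,0,0],"hand": 0.6},{"slide": [0,0,-0.61],"delta_rot": [0,0,0],"hand": 0.6},{"slide": [0,0,-0.74],"delta_rot": [0,0,0],"hand": 0.6},{"slide": [0,0,-0.87],"delta_rot": [0,0,0],"hand": 0.6},{"slide": [0,0,-1],"delta_rot": [0,0,0],"hand": 0.6}])

```text
t: 72.85
ee_pos: [0.4429, -0.1077, 0.1439]
tool_rot: [-0.0, 0.742, -0.671, -0.0]
ft_force: [-0.0, 0.3, -0.4]
width: 0.0683
gripper_force: 0.0
```

Request:
play_rows(rows=[{"slide": [-0.12,-0.01,0],"delta_rot": [0,0,0],"hand": 0.6},{"slide": [-0.25,-0.02,0],"delta_rot": [0,0,0],"hand": 0.6},{"slide": [-0.38,-0.04,0],"delta_rot": [0,0,0],"hand": 0.6},{"slide": [-0.5,-0.05,0],"delta_rot": [0,0,0],"hand": 0.6},{"slide": [-0.62,-0.06,0],"delta_rot": [0,0,0],"hand": 0.6},{"slide": [-0.75,-0.07,0],"delta_rot": [0,0,0],"hand": 0.6},{"slide": [-0.88,-0.09,0],"delta_rot": [0,0,0],"hand": 0.6},{"slide": [-1,-0.1,0],"delta_rot": [0,0,0],"hand": 0.6}])

```text
t: 73.52
ee_pos: [0.4429, -0.0065, 0.1433]
tool_rot: [-0.0, 0.742, -0.67, 0.0]
ft_force: [0.5, -0.6, 0.1]
width: 0.0685
gripper_force: 0.0
```

Request:
play_rows(rows=[{"slide": [-0.12,-0.01,0],"delta_rot": [0,0,0],"hand": 0.6},{"slide": [-0.25,-0.02,0],"delta_rot": [0,0,0],"hand": 0.6},{"slide": [-0.38,-0.04,0],"delta_rot": [0,0,0],"hand": 0.6},{"slide": [-0.5,-0.05,0],"delta_rot": [0,0,0],"hand": 0.6},{"slide": [-0.62,-0.06,0],"delta_rot": [0,0,0],"hand": 0.6},{"slide": [-0.75,-0.07,0],"delta_rot": [0,0,0],"hand": 0.6},{"slide": [-0.88,-0.09,0],"delta_rot": [0,0,0],"hand": 0.6},{"slide": [-1,-0.1,0],"delta_rot": [0,0,0],"hand": 0.6}])

```text
t: 74.18
ee_pos: [0.4427, 0.094, 0.1433]
tool_rot: [-0.0, 0.742, -0.67, 0.0]
ft_force: [-0.5, 0.4, -1.1]
width: 0.0682
gripper_force: 0.0
```

Request:
play_rows(rows=[{"slide": [-0.12,-0.01,0],"delta_rot": [0,0,0],"hand": 0.6},{"slide": [-0.25,-0.02,0],"delta_rot": [0,0,0],"hand": 0.6},{"slide": [-0.38,-0.04,0],"delta_rot": [0,0,0],"hand": 0.6},{"slide": [-0.5,-0.05,0],"delta_rot": [0,0,0],"hand": 0.6},{"slide": [-0.62,-0.06,0],"delta_rot": [0,0,0],"hand": 0.6},{"slide": [-0.75,-0.07,0],"delta_rot": [0,0,0],"hand": 0.6},{"slide": [-0.88,-0.09,0],"delta_rot": [0,0,0],"hand": 0.6},{"slide": [-1,-0.1,0],"delta_rot": [0,0,0],"hand": 0.6}])

```text
t: 74.85
ee_pos: [0.4427, 0.1952, 0.1433]
tool_rot: [-0.0, 0.742, -0.67, 0.0]
ft_force: [1.0, 1.0, 0.3]
width: 0.0684
gripper_force: 0.0
```

Request:
play_rows(rows=[{"slide": [-0.12,-0.01,0],"delta_rot": [0,0,0.014],"hand": 0.6},{"slide": [-0.25,-0.02,0],"delta_rot": [0,0,0.027],"hand": 0.6},{"slide": [-0.38,-0.04,0],"delta_rot": [0,0,0.04],"hand": 0.6},{"slide": [-0.5,-0.05,0],"delta_rot": [0,0,0.054],"hand": 0.6},{"slide": [-0.62,-0.06,0],"delta_rot": [0,0,0.067],"hand": 0.6},{"slide": [-0.75,-0.07,0],"delta_rot": [0,0,0.08],"hand": 0.6},{"slide": [-0.88,-0.09,0],"delta_rot": [0,0,0.094],"hand": 0.6},{"slide": [-1,-0.1,0],"delta_rot": [0,0,0.108],"hand": 0.6}])

```text
t: 75.52
ee_pos: [0.4424, 0.2957, 0.1431]
tool_rot: [-0.0, -0.617, 0.787, -0.0]
ft_force: [0.9, -0.8, -0.8]
width: 0.0683
gripper_force: 0.0
```

```bash
python3 -c "
from h import *
go(.4442,.3091,-103.6)"
```

```text
t 75.52 pos [0.4424 0.2957 0.1431] x [-0.2379 -0.9713  0.0002] z [-0.0001 -0.0002 -1.    ] F [ 0.8663 -0.8156 -0.7737] w 0.0683 g 0.0 q [ 0.8837  0.264  -0.1079  0.     -1.1991 -1.1239]
slide total [-0.1346  0.014  -0.    ] yaw -103.7647174815169 rot -0.0009150971195383464
```

Request:
play_rows(rows=[{"slide": [-0.07,0.01,0],"delta_rot": [0,0,0],"hand": 0.6},{"slide": [-0.14,0.01,0],"delta_rot": [0,0,0],"hand": 0.6},{"slide": [-0.14,0.01,0.1],"delta_rot": [0,0,0],"hand": 0.6},{"slide": [-0.14,0.01,0.25],"delta_rot": [0,0,0],"hand": 0.6},{"slide": [-0.14,0.01,0.42],"delta_rot": [0,0,0],"hand": 0.6},{"slide": [-0.14,0.01,0.6],"delta_rot": [0,0,0],"hand": 0.6},{"slide": [-0.14,0.01,0.78],"delta_rot": [0,0,0],"hand": 0.6},{"slide": [-0.14,0.01,0.95],"delta_rot": [0,0,0],"hand": 0.6}])

```text
t: 76.18
ee_pos: [0.4444, 0.3073, 0.0466]
tool_rot: [-0.001, -0.618, 0.786, 0.0]
ft_force: [-0.5, -0.2, -0.1]
width: 0.0684
gripper_force: 0.0
```

Request:
play_rows(rows=[{"slide": [0,0,0.08],"delta_rot": [0,0,0],"hand": 0.6},{"slide": [0,0,0.14],"delta_rot": [0,0,0],"hand": 0.6},{"slide": [0,0,0.14],"delta_rot": [0,0,0],"hand": 0.6},{"slide": [0,0,0.14],"delta_rot": [0,0,0],"hand": 0.2},{"slide": [0,0,0.14],"delta_rot": [0,0,0],"hand": -1},{"slide": [0,0,0.14],"delta_rot": [0,0,0],"hand": -1},{"slide": [0,0,0.14],"delta_rot": [0,0,0],"hand": -1},{"slide": [0,0,0.14],"delta_rot": [0,0,0],"hand": -1}], squeeze=60)

```text
t: 76.85
ee_pos: [0.4455, 0.3089, 0.0354]
tool_rot: [0.001, -0.618, 0.786, 0.0]
ft_force: [-0.3, 0.9, 5.4]
width: 0.0472
gripper_force: 63.2
```

Request:
play_rows(rows=[{"slide": [0,0,-0.08],"delta_rot": [0,0,0],"hand": -1},{"slide": [0,0,-0.2],"delta_rot": [0,0,0],"hand": -1},{"slide": [0,0,-0.34],"delta_rot": [0,0,0],"hand": -1},{"slide": [0,0,-0.48],"delta_rot": [0,0,0],"hand": -1},{"slide": [0,0,-0.62],"delta_rot": [0,0,0],"hand": -1},{"slide": [0,0,-0.76],"delta_rot": [0,0,0],"hand": -1},{"slide": [0,0,-0.9],"delta_rot": [0,0,0],"hand": -1},{"slide": [0,0,-1],"delta_rot": [0,0,0],"hand": -1}])

```text
t: 77.52
ee_pos: [0.4448, 0.3081, 0.1358]
tool_rot: [0.0, -0.618, 0.786, 0.0]
ft_force: [0.8, 0.8, 0.1]
width: 0.047
gripper_force: 62.5
```

```bash
python3 -c "
from h import *
go(.4372,-.0476,-84.2)"
```

```text
t 77.52 pos [0.4448 0.3081 0.1358] x [-0.236  -0.9718 -0.0006] z [ 0.0006  0.0005 -1.    ] F [0.7958 0.8367 0.0951] w 0.047 g 62.5 q [ 0.8952  0.2855 -0.0979  0.0001 -1.1866 -1.1335]
slide total [ 3.4749 -0.7651 -0.0019] yaw -103.6483347552478 rot -0.1080463041958211
```

Request:
play_rows(rows=[{"slide": [0.1,-0.02,0],"delta_rot": [0,0,0],"hand": -1},{"slide": [0.2,-0.04,0],"delta_rot": [0,0,0],"hand": -1},{"slide": [0.33,-0.07,0],"delta_rot": [0,0,0],"hand": -1},{"slide": [0.46,-0.1,0],"delta_rot": [0,0,0],"hand": -1},{"slide": [0.6,-0.13,0],"delta_rot": [0,0,0],"hand": -1},{"slide": [0.73,-0.16,0],"delta_rot": [0,0,0],"hand": -1},{"slide": [0.86,-0.19,0],"delta_rot": [0,0,0],"hand": -1},{"slide": [1,-0.22,0],"delta_rot": [0,0,0],"hand": -1}])

```text
t: 78.18
ee_pos: [0.4425, 0.2042, 0.1342]
tool_rot: [-0.0, -0.618, 0.786, -0.0]
ft_force: [0.2, 0.1, 0.2]
width: 0.0473
gripper_force: 62.5
```

Request:
play_rows(rows=[{"slide": [0.12,-0.03,0],"delta_rot": [0,0,0],"hand": -1},{"slide": [0.25,-0.06,0],"delta_rot": [0,0,0],"hand": -1},{"slide": [0.38,-0.08,0],"delta_rot": [0,0,0],"hand": -1},{"slide": [0.5,-0.11,0],"delta_rot": [0,0,0],"hand": -1},{"slide": [0.62,-0.14,0],"delta_rot": [0,0,0],"hand": -1},{"slide": [0.75,-0.16,0],"delta_rot": [0,0,0],"hand": -1},{"slide": [0.88,-0.19,0],"delta_rot": [0,0,0],"hand": -1},{"slide": [1,-0.22,0],"delta_rot": [0,0,0],"hand": -1}])

```text
t: 78.85
ee_pos: [0.4402, 0.1021, 0.1343]
tool_rot: [0.0, -0.618, 0.786, 0.0]
ft_force: [-0.2, 0.4, -1.0]
width: 0.0471
gripper_force: 62.5
```

Request:
play_rows(rows=[{"slide": [0.12,-0.03,0],"delta_rot": [0,0,0],"hand": -1},{"slide": [0.25,-0.06,0],"delta_rot": [0,0,0],"hand": -1},{"slide": [0.38,-0.08,0],"delta_rot": [0,0,0],"hand": -1},{"slide": [0.5,-0.11,0],"delta_rot": [0,0,0],"hand": -1},{"slide": [0.62,-0.14,0],"delta_rot": [0,0,0],"hand": -1},{"slide": [0.75,-0.16,0],"delta_rot": [0,0,0],"hand": -1},{"slide": [0.88,-0.19,0],"delta_rot": [0,0,0],"hand": -1},{"slide": [1,-0.22,0],"delta_rot": [0,0,0],"hand": -1}])

```text
t: 79.52
ee_pos: [0.4379, -0.0002, 0.1343]
tool_rot: [-0.0, -0.618, 0.786, -0.0]
ft_force: [0.6, 0.3, -0.8]
width: 0.0469
gripper_force: 62.5
```

Request:
play_rows(rows=[{"slide": [0.1,-0.02,0],"delta_rot": [0,0,-0.02],"hand": -1},{"slide": [0.2,-0.04,0],"delta_rot": [0,0,-0.04],"hand": -1},{"slide": [0.3,-0.06,0],"delta_rot": [0,0,-0.06],"hand": -1},{"slide": [0.4,-0.09,0],"delta_rot": [0,0,-0.08],"hand": -1},{"slide": [0.47,-0.11,0],"delta_rot": [0,0,-0.1],"hand": -1},{"slide": [0.47,-0.11,0],"delta_rot": [0,0,-0.108],"hand": -1},{"slide": [0.47,-0.11,0],"delta_rot": [0,0,-0.108],"hand": -1},{"slide": [0.47,-0.11,0],"delta_rot": [0,0,-0.108],"hand": -1}])

```text
t: 80.18
ee_pos: [0.4376, -0.0477, 0.1343]
tool_rot: [0.0, 0.741, -0.671, -0.0]
ft_force: [-0.2, 0.6, -1.3]
width: 0.0469
gripper_force: 62.5
```

Request:
play_rows(rows=[{"slide": [0,0,0],"delta_rot": [0,0,0],"hand": -1},{"slide": [0,0,0.08],"delta_rot": [0,0,0],"hand": -1},{"slide": [0,0,0.17],"delta_rot": [0,0,0],"hand": -1},{"slide": [0,0,0.26],"delta_rot": [0,0,0],"hand": -1},{"slide": [0,0,0.34],"delta_rot": [0,0,0],"hand": -1},{"slide": [0,0,0.4],"delta_rot": [0,0,0],"hand": -1},{"slide": [0,0,0.4],"delta_rot": [0,0,0],"hand": -1},{"slide": [0,0,0.4],"delta_rot": [0,0,0],"hand": -1}])

```text
t: 80.85
ee_pos: [0.4375, -0.0473, 0.0939]
tool_rot: [0.001, 0.742, -0.67, -0.0]
ft_force: [0.7, -0.0, 0.5]
width: 0.047
gripper_force: 62.5
```

```bash
python3 -c "
from h import *
go(.4372,-.0476,-84.2)"
```

```text
t 80.85 pos [ 0.4375 -0.0473  0.0939] x [ 0.101  -0.9949  0.0003] z [-0.001  -0.0004 -1.    ] F [ 0.7445 -0.0339  0.5297] w 0.047 g 62.5 q [ 0.251   0.1348 -0.4115  0.0002 -1.0256 -0.1499]
slide total [0.0027 0.0034 0.    ] yaw -84.2017895787437 rot -9.942104131650037e-06
```

Well aligned. Lower it, with the release included.

Request:
play_rows(rows=[{"slide": [0,0,0.05],"delta_rot": [0,0,0],"hand": -1},{"slide": [0,0,0.1],"delta_rot": [0,0,0],"hand": -1},{"slide": [0,0,0.15],"delta_rot": [0,0,0],"hand": -1},{"slide": [0,0,0.2],"delta_rot": [0,0,0],"hand": -1},{"slide": [0,0,0.25],"delta_rot": [0,0,0],"hand": -1},{"slide": [0,0,0.3],"delta_rot": [0,0,0],"hand": -1},{"slide": [0,0,0.35],"delta_rot": [0,0,0],"hand": -1},{"slide": [0,0,0.39],"delta_rot": [0,0,0],"hand": -1}])

```text
t: 81.52
ee_pos: [0.4376, -0.0472, 0.0546]
tool_rot: [0.0, 0.742, -0.67, -0.0]
ft_force: [-0.1, 0.0, -1.0]
width: 0.0471
gripper_force: 62.5
```

Request:
play_rows(rows=[{"slide": [0,0,0.03],"delta_rot": [0,0,0],"hand": -1},{"slide": [0,0,0.06],"delta_rot": [0,0,0],"hand": -1},{"slide": [0,0,0.08],"delta_rot": [0,0,0],"hand": -1},{"slide": [0,0,0.1],"delta_rot": [0,0,0],"hand": -1},{"slide": [0,0,0.11],"delta_rot": [0,0,0],"hand": -1},{"slide": [0,0,0.11],"delta_rot": [0,0,0],"hand": -1},{"slide": [0,0,0.11],"delta_rot": [0,0,0],"hand": -1},{"slide": [0,0,0.11],"delta_rot": [0,0,0],"hand": -1}])

```text
t: 82.18
ee_pos: [0.4379, -0.0472, 0.0444]
tool_rot: [-0.0, 0.742, -0.67, 0.0]
ft_force: [0.4, 0.0, -0.7]
width: 0.0471
gripper_force: 62.5
```

Request:
play_rows(rows=[{"slide": [0,0,0.01],"delta_rot": [0,0,0],"hand": -1},{"slide": [0,0,0.01],"delta_rot": [0,0,0],"hand": -1},{"slide": [0,0,0.01],"delta_rot": [0,0,0],"hand": 0.3},{"slide": [0,0,0.01],"delta_rot": [0,0,0],"hand": 0.6},{"slide": [0,0,0.01],"delta_rot": [0,0,0],"hand": 0.6},{"slide": [0,0,0.01],"delta_rot": [0,0,0],"hand": 0.6},{"slide": [0,0,0.01],"delta_rot": [0,0,0],"hand": 0.6},{"slide": [0,0,0.01],"delta_rot": [0,0,0],"hand": 0.6}])

```text
t: 82.85
ee_pos: [0.4377, -0.0472, 0.0433]
tool_rot: [0.0, 0.742, -0.67, -0.0]
ft_force: [0.0, -0.9, 0.0]
width: 0.0682
gripper_force: 0.0
```

Request:
play_rows(rows=[{"slide": [0,0,-0.1],"delta_rot": [0,0,0],"hand": 0.6},{"slide": [0,0,-0.22],"delta_rot": [0,0,0],"hand": 0.6},{"slide": [0,0,-0.35],"delta_rot": [0,0,0],"hand": 0.6},{"slide": [0,0,-0.48],"delta_rot": [0,0,0],"hand": 0.6},{"slide": [0,0,-0.61],"delta_rot": [0,0,0],"hand": 0.6},{"slide": [0,0,-0.74],"delta_rot": [0,0,0],"hand": 0.6},{"slide": [0,0,-0.87],"delta_rot": [0,0,0],"hand": 0.6},{"slide": [0,0,-1],"delta_rot": [0,0,0],"hand": 0.6}])

```text
t: 83.52
ee_pos: [0.4376, -0.0472, 0.1439]
tool_rot: [-0.0, 0.742, -0.67, -0.0]
ft_force: [0.7, -0.2, 0.0]
width: 0.0682
gripper_force: 0.0
```

Request:
play_rows(rows=[{"slide": [-0.12,-0.07,-0.02],"delta_rot": [0,0,0],"hand": 0.6},{"slide": [-0.24,-0.14,-0.04],"delta_rot": [0,0,0],"hand": 0.6},{"slide": [-0.36,-0.21,-0.06],"delta_rot": [0,0,0],"hand": 0.6},{"slide": [-0.48,-0.27,-0.08],"delta_rot": [0,0,0],"hand": 0.6},{"slide": [-0.6,-0.34,-0.1],"delta_rot": [0,0,0],"hand": 0.6},{"slide": [-0.72,-0.41,-0.1],"delta_rot": [0,0,0],"hand": 0.6},{"slide": [-0.84,-0.48,-0.1],"delta_rot": [0,0,0],"hand": 0.6},{"slide": [-0.97,-0.55,-0.1],"delta_rot": [0,0,0],"hand": 0.6}])

```text
t: 84.18
ee_pos: [0.4831, 0.0562, 0.153]
tool_rot: [0.0, 0.742, -0.67, -0.0]
ft_force: [0.9, 0.3, -0.7]
width: 0.0683
gripper_force: 0.0
```

Request:
play_rows(rows=[{"slide": [-0.12,-0.07,0],"delta_rot": [0,0,0],"hand": 0.6},{"slide": [-0.24,-0.14,0],"delta_rot": [0,0,0],"hand": 0.6},{"slide": [-0.36,-0.21,0],"delta_rot": [0,0,0],"hand": 0.6},{"slide": [-0.48,-0.27,0],"delta_rot": [0,0,0],"hand": 0.6},{"slide": [-0.6,-0.34,0],"delta_rot": [0,0,0],"hand": 0.6},{"slide": [-0.72,-0.41,0],"delta_rot": [0,0,0],"hand": 0.6},{"slide": [-0.84,-0.48,0],"delta_rot": [0,0,0],"hand": 0.6},{"slide": [-0.97,-0.55,0],"delta_rot": [0,0,0],"hand": 0.6}])

```text
t: 84.85
ee_pos: [0.5282, 0.1581, 0.1532]
tool_rot: [0.0, 0.742, -0.671, 0.0]
ft_force: [-0.0, -1.3, 0.4]
width: 0.0682
gripper_force: 0.0
```

```bash
python3 - <<'E'
from blk import *
b=eyes.get_image("top"); cv2.imwrite("pics/t9.png",b); blocks(b)
A=lambda p:(145+(p[0]+.5)/5.9-.5,165+(p[1]+.5)/5.9-.5)
print("bowl",at("top",*A((522,45)),.04),"jar",at("top",*A((690,18)),.068))
go(.5733,.2597,-70.4)
E
```

```text
px [313.6792 199.6453] n 265 rect mm [524.6 -46.4] [ 63.4 171.1] ang 0.1 centroid [508.6218 -32.9651]
px [256.6028 281.2801] n 282 rect mm [278.6 113.5] [39.9 89.6] ang 0.4 centroid [281.7306 123.9292]
px [137.0428 285.6848] n 257 rect mm [268.  455.8] [ 29.2 119.6] ang 0.4 centroid [267.5273 447.1213]
bowl [0.5933 0.1983 0.04  ] jar [0.5996 0.1146 0.068 ]
t 84.9 pos [0.5291 0.1601 0.153 ] x [ 0.1018 -0.9948 -0.0004] z [ 0.0007  0.0005 -1.    ] F [2.2062 1.5863 1.0127] w 0.0681 g 0.0 q [ 0.5768  0.2958 -0.0376 -0.     -1.2365 -0.4748]
slide total [-0.9461 -0.5408  0.0007] yaw -84.15738037228974 rot -0.07642989095716517
```

Request:
play_rows(rows=[{"slide": [-0.14,-0.08,0],"delta_rot": [0,0,-0.012],"hand": 0.6},{"slide": [-0.28,-0.16,0],"delta_rot": [0,0,-0.024],"hand": 0.6},{"slide": [-0.42,-0.24,0],"delta_rot": [0,0,-0.036],"hand": 0.6},{"slide": [-0.56,-0.32,0],"delta_rot": [0,0,-0.048],"hand": 0.6},{"slide": [-0.7,-0.4,0],"delta_rot": [0,0,-0.06],"hand": 0.6},{"slide": [-0.84,-0.48,0],"delta_rot": [0,0,-0.072],"hand": 0.6},{"slide": [-0.96,-0.54,0],"delta_rot": [0,0,-0.077],"hand": 0.6},{"slide": [-0.96,-0.54,0],"delta_rot": [0,0,-0.077],"hand": 0.6}])

```text
t: 85.57
ee_pos: [0.5722, 0.2602, 0.1524]
tool_rot: [0.0, 0.818, -0.575, -0.0]
ft_force: [0.6, -0.8, 0.3]
width: 0.0685
gripper_force: 0.0
```

```bash
python3 - <<'E'
from h import *
b=eyes.get_image("side"); go(.5733,.2597,-70.4)
p=np.array([.5733,.2597,.064]); u=proj("side",p); x0,y0=(u-[60,55]).astype(int)
c=cv2.resize(b[y0:y0+100,x0:x0+120],None,fx=6,fy=6,interpolation=cv2.INTER_CUBIC); cv2.imwrite("pics/p9.png",c); print((u-[x0-.5,y0-.5])*6)
E
```

```text
t 85.62 pos [0.5718 0.2591 0.1525] x [ 0.337  -0.9415  0.0001] z [-0.0007 -0.0004 -1.    ] F [-0.523   0.1899 -0.0489] w 0.0679 g 0.0 q [ 0.6739  0.4402  0.1761 -0.0001 -1.3075 -0.3301]
slide total [-0.0005 -0.0161 -0.    ] yaw -70.30468854663472 rot 0.0005295080742515761
[366.8869 334.3279]
```

View pics/p9.png

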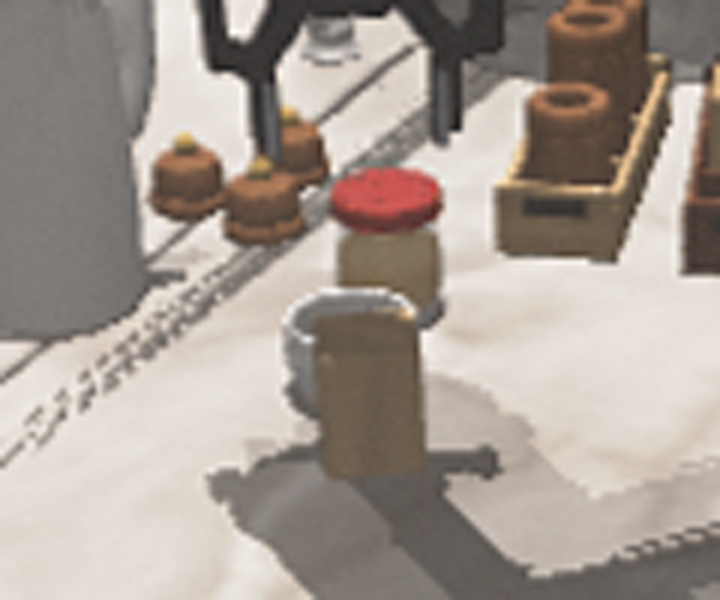

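Block A is upright, with its top at crop (366,332) exactly where predicted. Take it.

Request:
play_rows(rows=[{"slide": [0,-0.01,0.05],"delta_rot": [0,0,0],"hand": 0.6},{"slide": [0,-0.01,0.15],"delta_rot": [0,0,0],"hand": 0.6},{"slide": [0,-0.01,0.3],"delta_rot": [0,0,0],"hand": 0.6},{"slide": [0,-0.01,0.45],"delta_rot": [0,0,0],"hand": 0.6},{"slide": [0,-0.01,0.6],"delta_rot": [0,0,0],"hand": 0.6},{"slide": [0,-0.01,0.75],"delta_rot": [0,0,0],"hand": 0.6},{"slide": [0,-0.01,0.88],"delta_rot": [0,0,0],"hand": 0.6},{"slide": [0,-0.01,1],"delta_rot": [0,0,0],"hand": 0.6}])

```text
t: 86.28
ee_pos: [0.5717, 0.2571, 0.0515]
tool_rot: [0.001, 0.817, -0.577, -0.0]
ft_force: [0.8, 0.5, -0.6]
width: 0.0681
gripper_force: 0.0
```

Request:
play_rows(rows=[{"slide": [0,0,0.1],"delta_rot": [0,0,0],"hand": 0.6},{"slide": [0,0,0.18],"delta_rot": [0,0,0],"hand": 0.6},{"slide": [0,0,0.18],"delta_rot": [0,0,0],"hand": 0.6},{"slide": [0,0,0.18],"delta_rot": [0,0,0],"hand": 0.2},{"slide": [0,0,0.18],"delta_rot": [0,0,0],"hand": -1},{"slide": [0,0,0.18],"delta_rot": [0,0,0],"hand": -1},{"slide": [0,0,0.18],"delta_rot": [0,0,0],"hand": -1},{"slide": [0,0,0.18],"delta_rot": [0,0,0],"hand": -1}], squeeze=60)

```text
t: 86.95
ee_pos: [0.5731, 0.2586, 0.0362]
tool_rot: [-0.001, 0.817, -0.576, 0.0]
ft_force: [-0.4, -0.6, 2.6]
width: 0.047
gripper_force: 62.9
```

Request:
play_rows(rows=[{"slide": [0,0,-0.08],"delta_rot": [0,0,0],"hand": -1},{"slide": [0,0,-0.2],"delta_rot": [0,0,0],"hand": -1},{"slide": [0,0,-0.34],"delta_rot": [0,0,0],"hand": -1},{"slide": [0,0,-0.48],"delta_rot": [0,0,0],"hand": -1},{"slide": [0,0,-0.62],"delta_rot": [0,0,0],"hand": -1},{"slide": [0,0,-0.76],"delta_rot": [0,0,0],"hand": -1},{"slide": [0,0,-0.9],"delta_rot": [0,0,0],"hand": -1},{"slide": [0,0,-1],"delta_rot": [0,0,0],"hand": -1}])

```text
t: 87.62
ee_pos: [0.5729, 0.2583, 0.1371]
tool_rot: [-0.001, 0.817, -0.576, 0.0]
ft_force: [0.3, 0.3, 0.7]
width: 0.0469
gripper_force: 62.5
```

```bash
python3 -c "
from h import *
go(.4312,.0121,-84.2)"
```

```text
t 87.62 pos [0.5729 0.2583 0.1371] x [ 0.3363 -0.9417 -0.0002] z [ 0.0013  0.0007 -1.    ] F [0.3151 0.3311 0.7438] w 0.0469 g 62.5 q [ 0.672   0.4481  0.1485  0.0003 -1.2697 -0.329 ]
slide total [ 1.8418  2.162  -0.0036] yaw -70.34538968745677 rot 0.07697005729190683
```

Request:
play_rows(rows=[{"slide": [0.06,0.07,0],"delta_rot": [0,0,0],"hand": -1},{"slide": [0.13,0.15,0],"delta_rot": [0,0,0],"hand": -1},{"slide": [0.21,0.24,0],"delta_rot": [0,0,0],"hand": -1},{"slide": [0.29,0.33,0],"delta_rot": [0,0,0],"hand": -1},{"slide": [0.37,0.42,0],"delta_rot": [0,0,0],"hand": -1},{"slide": [0.45,0.52,0],"delta_rot": [0,0,0],"hand": -1},{"slide": [0.53,0.62,0],"delta_rot": [0,0,0],"hand": -1},{"slide": [0.62,0.72,0],"delta_rot": [0,0,0],"hand": -1}])

```text
t: 88.28
ee_pos: [0.5243, 0.1744, 0.1344]
tool_rot: [0.001, 0.817, -0.576, -0.001]
ft_force: [0.5, 0.4, -0.6]
width: 0.0469
gripper_force: 62.5
```

Request:
play_rows(rows=[{"slide": [0.08,0.09,0],"delta_rot": [0,0,0],"hand": -1},{"slide": [0.16,0.18,0],"delta_rot": [0,0,0],"hand": -1},{"slide": [0.24,0.27,0],"delta_rot": [0,0,0],"hand": -1},{"slide": [0.31,0.36,0],"delta_rot": [0,0,0],"hand": -1},{"slide": [0.39,0.45,0],"delta_rot": [0,0,0],"hand": -1},{"slide": [0.47,0.54,0],"delta_rot": [0,0,0],"hand": -1},{"slide": [0.55,0.63,0],"delta_rot": [0,0,0],"hand": -1},{"slide": [0.62,0.72,0],"delta_rot": [0,0,0],"hand": -1}])

```text
t: 88.95
ee_pos: [0.4781, 0.0919, 0.1353]
tool_rot: [-0.0, 0.817, -0.576, 0.0]
ft_force: [0.6, 0.3, 0.4]
width: 0.0473
gripper_force: 62.5
```

Request:
play_rows(rows=[{"slide": [0.09,0.11,0],"delta_rot": [0,0,0.012],"hand": -1},{"slide": [0.19,0.22,0],"delta_rot": [0,0,0.024],"hand": -1},{"slide": [0.29,0.34,0],"delta_rot": [0,0,0.036],"hand": -1},{"slide": [0.39,0.46,0],"delta_rot": [0,0,0.048],"hand": -1},{"slide": [0.49,0.58,0],"delta_rot": [0,0,0.06],"hand": -1},{"slide": [0.58,0.68,0],"delta_rot": [0,0,0.07],"hand": -1},{"slide": [0.61,0.72,0],"delta_rot": [0,0,0.077],"hand": -1},{"slide": [0.61,0.72,0],"delta_rot": [0,0,0.077],"hand": -1}])

```text
t: 89.62
ee_pos: [0.4308, 0.0103, 0.1354]
tool_rot: [-0.0, 0.741, -0.672, 0.0]
ft_force: [-0.6, 0.1, 0.1]
width: 0.0468
gripper_force: 62.5
```

Request:
play_rows(rows=[{"slide": [0,0,0],"delta_rot": [0,0,0],"hand": -1},{"slide": [0,0,0.08],"delta_rot": [0,0,0],"hand": -1},{"slide": [0,0,0.17],"delta_rot": [0,0,0],"hand": -1},{"slide": [0,0,0.26],"delta_rot": [0,0,0],"hand": -1},{"slide": [0,0,0.34],"delta_rot": [0,0,0],"hand": -1},{"slide": [0,0,0.4],"delta_rot": [0,0,0],"hand": -1},{"slide": [0,0,0.4],"delta_rot": [0,0,0],"hand": -1},{"slide": [0,0,0.4],"delta_rot": [0,0,0],"hand": -1}])

```text
t: 90.28
ee_pos: [0.4312, 0.0113, 0.0948]
tool_rot: [0.001, 0.742, -0.67, -0.0]
ft_force: [0.5, -0.5, -0.2]
width: 0.0469
gripper_force: 62.5
```

```bash
python3 -c "
from h import *
go(.4313,.0115,-84.2)"
```

```text
t 90.28 pos [0.4312 0.0113 0.0948] x [ 0.1011 -0.9949  0.0005] z [-0.0011 -0.0006 -1.    ] F [ 0.4805 -0.4839 -0.1598] w 0.0469 g 62.5 q [ 0.3923  0.117  -0.4299  0.0002 -1.0251 -0.2911]
slide total [-0.0023 -0.0016 -0.    ] yaw -84.19632292684881 rot 2.042818417330573e-05
```

Request:
play_rows(rows=[{"slide": [0,0,0.05],"delta_rot": [0,0,0],"hand": -1},{"slide": [0,0,0.1],"delta_rot": [0,0,0],"hand": -1},{"slide": [0,0,0.15],"delta_rot": [0,0,0],"hand": -1},{"slide": [0,0,0.2],"delta_rot": [0,0,0],"hand": -1},{"slide": [0,0,0.25],"delta_rot": [0,0,0],"hand": -1},{"slide": [0,0,0.3],"delta_rot": [0,0,0],"hand": -1},{"slide": [0,0,0.35],"delta_rot": [0,0,0],"hand": -1},{"slide": [0,0,0.39],"delta_rot": [0,0,0],"hand": -1}])

```text
t: 90.95
ee_pos: [0.4312, 0.0113, 0.0556]
tool_rot: [0.0, 0.742, -0.671, -0.0]
ft_force: [0.3, 0.1, -0.2]
width: 0.0472
gripper_force: 62.5
```

Request:
play_rows(rows=[{"slide": [0,0,0.03],"delta_rot": [0,0,0],"hand": -1},{"slide": [0,0,0.06],"delta_rot": [0,0,0],"hand": -1},{"slide": [0,0,0.08],"delta_rot": [0,0,0],"hand": -1},{"slide": [0,0,0.1],"delta_rot": [0,0,0],"hand": -1},{"slide": [0,0,0.11],"delta_rot": [0,0,0],"hand": -1},{"slide": [0,0,0.11],"delta_rot": [0,0,0],"hand": -1},{"slide": [0,0,0.11],"delta_rot": [0,0,0],"hand": -1},{"slide": [0,0,0.11],"delta_rot": [0,0,0],"hand": -1}])

```text
t: 91.62
ee_pos: [0.4315, 0.0114, 0.0454]
tool_rot: [-0.0, 0.742, -0.67, 0.0]
ft_force: [0.1, 0.2, -0.6]
width: 0.047
gripper_force: 62.5
```

Release, lift, and move aside towards +y for the final check.

Request:
play_rows(rows=[{"slide": [0,0,0.01],"delta_rot": [0,0,0],"hand": -1},{"slide": [0,0,0.01],"delta_rot": [0,0,0],"hand": -1},{"slide": [0,0,0.01],"delta_rot": [0,0,0],"hand": 0.3},{"slide": [0,0,0.01],"delta_rot": [0,0,0],"hand": 0.6},{"slide": [0,0,0.01],"delta_rot": [0,0,0],"hand": 0.6},{"slide": [0,0,0.01],"delta_rot": [0,0,0],"hand": 0.6},{"slide": [0,0,0.01],"delta_rot": [0,0,0],"hand": 0.6},{"slide": [0,0,0.01],"delta_rot": [0,0,0],"hand": 0.6}])

```text
t: 92.28
ee_pos: [0.4314, 0.0113, 0.0443]
tool_rot: [-0.0, 0.742, -0.67, 0.0]
ft_force: [-0.1, 0.1, -0.2]
width: 0.0687
gripper_force: 0.0
```

Request:
play_rows(rows=[{"slide": [0,0,-0.1],"delta_rot": [0,0,0],"hand": 0.6},{"slide": [0,0,-0.22],"delta_rot": [0,0,0],"hand": 0.6},{"slide": [0,0,-0.35],"delta_rot": [0,0,0],"hand": 0.6},{"slide": [0,0,-0.48],"delta_rot": [0,0,0],"hand": 0.6},{"slide": [0,0,-0.61],"delta_rot": [0,0,0],"hand": 0.6},{"slide": [0,0,-0.74],"delta_rot": [0,0,0],"hand": 0.6},{"slide": [0,0,-0.87],"delta_rot": [0,0,0],"hand": 0.6},{"slide": [0,0,-1],"delta_rot": [0,0,0],"hand": 0.6}])

```text
t: 92.95
ee_pos: [0.4312, 0.0113, 0.1449]
tool_rot: [-0.0, 0.742, -0.67, -0.0]
ft_force: [0.3, -0.5, -0.3]
width: 0.0686
gripper_force: 0.0
```

Request:
play_rows(rows=[{"slide": [-0.12,0,-0.05],"delta_rot": [0,0,0],"hand": 0.6},{"slide": [-0.25,0,-0.1],"delta_rot": [0,0,0],"hand": 0.6},{"slide": [-0.38,0,-0.15],"delta_rot": [0,0,0],"hand": 0.6},{"slide": [-0.5,0,-0.2],"delta_rot": [0,0,0],"hand": 0.6},{"slide": [-0.62,0,-0.25],"delta_rot": [0,0,0],"hand": 0.6},{"slide": [-0.75,0,-0.3],"delta_rot": [0,0,0],"hand": 0.6},{"slide": [-0.88,0,-0.35],"delta_rot": [0,0,0],"hand": 0.6},{"slide": [-1,0,-0.4],"delta_rot": [0,0,0],"hand": 0.6}])

```text
t: 93.62
ee_pos: [0.4211, 0.1114, 0.1845]
tool_rot: [-0.0, 0.742, -0.67, -0.0]
ft_force: [0.0, 0.2, 0.4]
width: 0.0683
gripper_force: 0.0
```

Request:
play_rows(rows=[{"slide": [-0.12,0,-0.05],"delta_rot": [0,0,0],"hand": 0.6},{"slide": [-0.25,0,-0.1],"delta_rot": [0,0,0],"hand": 0.6},{"slide": [-0.38,0,-0.15],"delta_rot": [0,0,0],"hand": 0.6},{"slide": [-0.5,0,-0.2],"delta_rot": [0,0,0],"hand": 0.6},{"slide": [-0.62,0,-0.2],"delta_rot": [0,0,0],"hand": 0.6},{"slide": [-0.75,0,-0.2],"delta_rot": [0,0,0],"hand": 0.6},{"slide": [-0.88,0,-0.2],"delta_rot": [0,0,0],"hand": 0.6},{"slide": [-1,0,-0.2],"delta_rot": [0,0,0],"hand": 0.6}])

```text
t: 94.28
ee_pos: [0.4109, 0.2115, 0.2039]
tool_rot: [0.0, 0.742, -0.67, -0.0]
ft_force: [-0.2, 0.3, -0.2]
width: 0.0684
gripper_force: 0.0
```

Request:
play_rows(rows=[{"slide": [-0.12,0,0],"delta_rot": [0,0,0],"hand": 0.6},{"slide": [-0.25,0,0],"delta_rot": [0,0,0],"hand": 0.6},{"slide": [-0.38,0,0],"delta_rot": [0,0,0],"hand": 0.6},{"slide": [-0.5,0,0],"delta_rot": [0,0,0],"hand": 0.6},{"slide": [-0.62,0,0],"delta_rot": [0,0,0],"hand": 0.6},{"slide": [-0.75,0,0],"delta_rot": [0,0,0],"hand": 0.6},{"slide": [-0.88,0,0],"delta_rot": [0,0,0],"hand": 0.6},{"slide": [-0.9,0,0],"delta_rot": [0,0,0],"hand": 0.6}])

```text
t: 94.95
ee_pos: [0.4019, 0.302, 0.204]
tool_rot: [0.0, 0.742, -0.67, -0.0]
ft_force: [-0.4, -0.8, 0.0]
width: 0.0681
gripper_force: 0.0
```

```bash
python3 - <<'E'
from h import *
st(); a=eyes.get_image("side"); b=eyes.get_image("top")
A=cv2.resize(a[120:250,230:370],(400,371),interpolation=cv2.INTER_CUBIC)
B=cv2.resize(b[150:270,215:425],(400,229),interpolation=cv2.INTER_CUBIC)
B2=cv2.resize(b[175:245,280:350],(350,350),interpolation=cv2.INTER_CUBIC)
c=np.zeros((590,800,3),np.uint8); c[:371,:400]=A; c[:229,400:]=B; c[235:585,420:770]=B2
cv2.imwrite("pics/p10.png",c)
E
```

```text
t 94.95 pos [0.4019 0.302  0.204 ] x [ 0.102  -0.9948 -0.    ] z [-0.0001  0.     -1.    ] F [-0.4062 -0.7739  0.0363] w 0.0681 g 0.0 q [ 0.9564  0.172  -0.0676 -0.0001 -1.3313 -0.8542]
```

View pics/p10.png

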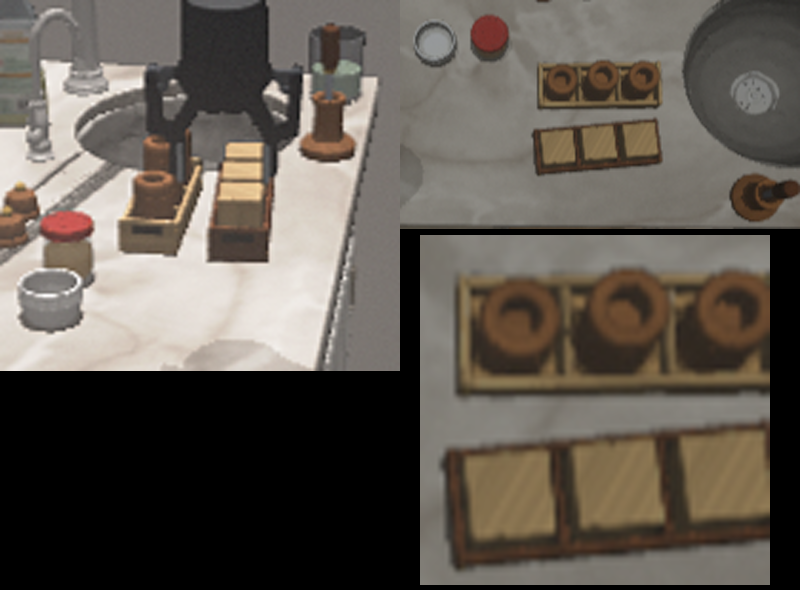

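The final picture shows the three bodies upright in the pale cells at (562,82), (602,80) and (643,78), and three blocks on end in the dark cells at (558,148), (600,143) and (641,138). The probe is in its stand at (765,195), and the jar and bowl are untouched. Hand in.

```bash
python3 -c "
from rig import sign_off
print(sign_off())"
```

```text
the job is handed in; nothing more can be done
None
```

The job is handed in: the probe stopped at the 36 mm blind floor in all three bodies (tall, middle, short), so all three are shakers and stand in the pale crate, three packing blocks fill the dark crate, the probe is back in its stand, and the jar and bowl were left alone.

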